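# Set up the bedside capsule brewer

### The arm

A 6-joint arm with a two-finger parallel gripper is mounted at the origin on the work surface. World frame = base frame: x ahead of the robot, y to its left, z up, the work surface at z = 0. Lengths are in mm, angles in rad, forces in N, time in s.
With the tool pointing down it reaches from about 350 to 725 mm from the base axis. Payload 4.3 kg.
Tool frame: the origin (TCP) lies at the very end of the fingers, on their centre line; the grasp point (between the pads) lies 19 mm behind it (bot.pinch_z is the distance from the TCP to the grasp point, in mm); z points along the fingers, y is the direction in which the jaws open and shut (so a half turn about z gives the same grasp; the last joint's range is limited). The gripper opens to 85 mm and grips with 20 to 120 N. Pads are 22 mm wide; open, the fingers measure 114 mm over their backs; the gripper's body (76 mm by 85 mm) begins 54 mm behind the grasp point. The pads swing forward as they close: fully open they stand 13 mm farther back than shut.
Start: joints at [-1.296, 0.377, 0.081, 1.274, 0, 1.46], TCP at [215.854, -532.989, 194.329] pointing down, gripper open.
Joint ranges: [-2.72, 2.72], [-0.84, 1.66], [-1.02, 1.22], [-1.77, 2.12], [-1.37, 1.28], [-3.14, 3.14]. Speed limits (rad/s): [2.57, 2.57, 3.14, 3.14, 3.14, 3.14].

### API

Orientations are given as a unit quaternion [x, y, z, w].
In Python, from plant import get_state, imaging, bot, cut_out, mark_of gives the robot as it stands.
- The arm moves only by the tool play_rows, never from a script. Its arguments are lists of equal length, an entry for each row: "dp": the shift along the tool's x, y, z in mm, a list of three; "delta_rot": the turn, a rotation vector about the tool's x, y, z in degrees, a list of three; "jaw": the closure, from 0 (fully open) to 1 (shut). In form: {"dp": [[x, y, z], ...], "delta_rot": [[rx, ry, rz], ...], "jaw": [jaw, ...]}. A call has exactly 10 rows; each row is the pose to reach, as a shift and turn from the pose measured when the call began, along the tool's axes at that moment; what a row does not reach only later rows make up. A row lasts 1/12 s, in which the tool goes at most 41.7 mm and 7.16 degrees, less where a joint would pass 70% of its speed; a pose out of reach is approached as far as the arm can. A call with a gripper value outside its range is refused whole. The fingers move at their own pace and stop on an object; "newtons" is the grip in N (left out, the last holds). Time passes only in rows, so rows that repeat a pose let the fingers close, or fill a call up. It gives the time, the measured TCP pose, the force and the opening at its end, in the units of the state.
- get_state(): the state, without advancing time (a new reading comes with each control period).
- imaging.capture(name): name is "scene" or "top" or "wrist"; returns a dict with "frame" (480x640x3 uint8, red, green, blue), "depth" (480x640 float32, mm along the optical axis (not along the pixel's ray), 0 where there is no reading), "fx", "fy", "cx", "cy" (pixels), "rvec" (rotation vector, rad) and "tvec" (3), from world to camera coordinates, as OpenCV has them; the wrist camera has in their place "hand_eye" (4x4, takes a point from camera to tool coordinates, whose origin is the TCP and whose axes are the flange's). Camera axes: x right, y down, z forward; pixel columns grow to the right and rows downward; lengths in mm; the calibration is good to about 2 mm. The wrist camera is an equidistant fisheye: a pixel r from the principal point sees the ray r / f radians off the axis. A picture is of the moment at which its call begins: read the wrist's pose just before it.
- bot.hand_in(): hands the job in, once; it reports no verdict.
Trained networks look in a picture, given as the dict that the camera call returned (one of the last four; its "shot" number tells which), for a name from the list of things; names that differ only in an ending like _2 or _b are one class to them, and where a whole thing is asked for, a point or a joint stands for the part that bears it (a point fixed in the world has none). Each returns a list of dicts, best first, with "p" (0 to 1); they miss things now and then, are a little off and sometimes report something else, mostly with a low value. They report only what shows in the picture. A call takes as long as a camera call. They do not tell look-alikes from the thing itself.
- cut_out(picture, query): "region" (480x640 bool, what is visible of it) and "point" ([column, row] in pixels, amid what is visible of it).
- mark_of(picture, query): "point" ([column, row] in pixels: a listed point, or the origin of a listed thing).
The state is a dict: "t": time; "joints": joint angles; "joint_velocities": joint speeds; "joint_efforts": joint torques, N m; "position": TCP position; "eef_rot": TCP orientation; "wrist_force": force on the tool from outside, world axes, zero at the start; "torque": the same for the moment, N m; "width": finger opening in mm.
Only numpy, scipy, OpenCV 4.12 (cv2) and the standard library are available. Lean on these libraries where they do the work, as an engineer would, in place of code of your own. Each camera call takes 0.05 s, during which the arm holds its last target.

### The job

Get the bedside brewer ready for the morning: swing its clamp lid up, move the used capsule from the well into the round white dish, lift the handled brew funnel into the collar under the brew head with its handle out to the front left, and twist it to the front until its lugs drop into their seats. Only once the funnel is locked, press the clamp lid fully down on one of the capsules from the nightstand top, set in the well. Put every other capsule from the top upright and fully down in a hole of the wooden rack, and leave the other things alone.

Things in the scene. Friction and masses are not known exactly. Their poses are not given: they have to be found in the camera images.
- brewer_foot (a point): Putty-coloured capsule brewer, 120 wide, 210 tall, fixed; column (front face 65 behind the axis) and clear tank at the rear, brew head (96 deep, 92 wide, 138 to 180 above the table) over a drip grille (top at 16). This point: on the head's vertical axis, at table level. Axes of all its points but the lid's: x to its rear (front = -x), y to the left of a user facing it, z up.
- mount (a point): On the head's axis at the underside of its bayonet collar, 120 above the table. Collar: outer radius 46, bore radius 29, three gaps 120 deg apart for the funnel's lugs. The lugs pass when the handle points 49.6 deg from the front (-x) towards the user's left (+y), 3 mm (6 deg) to spare each way, 2.8 mm radially. Sills are 8 high; the head's flat underside stops the cup's top 18 above this point.
- seat (a point): On the same axis, 93 above the table: where the underside of the locked funnel is. Lift it through the gaps until its underside is 2.5 to 5 mm above this point (6 at most), turn 49.6 deg counterclockwise seen from above to bring the handle to the front (-x; a stop is 2 deg on), let go: the lugs sink behind the 2 mm sills into their seats. It then hangs level with 2 deg of play.
- well (a point): On the same vertical axis: centre of the mouth of the capsule well, a round hole of diameter 45 in the flat top of the brew head, 180 above the table. Axes as for the mount.
- floor (a joint): Sprung steel floor of the well (m): 0 = up, 18 below the mouth, where a capsule set in stands with its cap 10 above the mouth; grows as it is pushed down; 0.010 when the capsule's cap lies on the mouth. The spring pushes up with 1.3 N at the top to 2.5 N at 10 mm.
- clamp (a joint): Angle of the clamp lid (rad): 0 = down and level, grows as its front swings up, at most 1.7 (just past upright). A stiff hinge (0.3 N m): it stays where it is left and holds the capsule down against the floor's spring. Lid 66 wide, 10 thick. It stops at about 0.02 on a capsule that is home.
- clamp_hinge (a point): Centre of the lid's hinge pin, 66 behind the well's axis and 203 above the table; the pin runs along y. Axes as for the mount.
- clamp_bar (a point): Centre of the cross bar of the lid's loop handle: round steel bar 10 thick and 48 long along y, 136 from the hinge pin; open space of 33 between bar and lid, 38 between the loop's arms. Moves with the lid.
- funnel_base (a point): Brew funnel, 0.2 kg: steel cup 52 in diameter, 39 tall, with a black handle. This point: centre of the cup's flat underside; x along the handle, z up. Three lugs 12 wide reach to radius 36 at 60, 180 and 300 deg from the handle, 33 to 38 above the underside. A neck 14 wide (7 to 21 above the underside) joins the handle. It stands on its cup at the start.
- funnel_grip (a point): Centre of the funnel's handle grip: a bar 20 wide and 20 tall, from 60 to 155 along x from the cup's axis; this point is 107.5 along x and 22 above the underside.
- rack_hole0 (a point): Wooden rack, fixed block 80 by 220 and 40 tall with three round holes 45 in diameter, 34 deep, 70 apart in a row. This point: centre of the mouth of one end hole, z up, 40 above the table; y runs along the row towards the next holes. A capsule is home when its cap rests on the rack.
- rack_hole1 (a point): Mouth of the middle hole of the rack.
- rack_hole2 (a point): Mouth of the other end hole of the rack.
- capsule1_mid (a point): Refillable coffee capsule, 43 tall: steel cup 40 in diameter, 36 at the foot, under a white plastic cap 50 in diameter and 15 tall (the top 15), about 40 g. This point: its centre, 21.5 above its underside, z up. When its cap rests on a rack hole or on the well's mouth this point is 6.5 below that mouth. Two to four capsules are present.
- capsule2_mid (a point): Another capsule of the same kind, if present (its centre).
- capsule3_mid (a point): Another capsule of the same kind, if present (its centre).
- capsule4_mid (a point): Another capsule of the same kind, if present (its centre).
- used_mid (a point): The used capsule, of the same size and kind as the others, but standing in the brewer's well on its sprung floor at the start (cap 10 above the well's mouth). This point: its centre, 21.5 above its underside.
- dish_floor (a point): Round white ceramic dish, fixed, 114 across at the rim, 24 tall, flat inside floor 92 across. This point: centre of its inside floor, 5 above the table. For the used capsule.
- remote: Beige remote control, 155 long (its x) by 46 by 18; origin at the centre of its underside. To be left alone.
- mug: White ceramic mug, 80 in diameter, 92 tall; origin at the centre of its underside. To be left alone.
- magnifier: Clear acrylic magnifier, lens 82 across, handle 95 long, lying flat; origin at the centre of its underside (of the lens). To be left alone.
- glasses_case: Brown spectacle case, 155 by 60 by 40; origin at the centre of its underside. To be left alone.
- clock: Wooden alarm clock, 50 by 120 by 69; origin at the centre of its underside. To be left alone.
Not all that is in view belongs to the job. What is shaped like the part that bears capsule2_mid but red is not meant. Leave any black look-alike of the part that bears dish_floor alone.

How it is judged:
By the outcome, as a careful person would: the job done as asked, in the order asked, and still so for the second after the job is handed in, with the robot touching nothing.
Of capsule1, capsule2, capsule3, capsule4 only 2 to 4 are there at a start; the rules pass over those that are not, and their reading is None.
At some moment in a run one of capsule1, capsule2, capsule3, capsule4, funnel may be knocked a few centimetres aside while the robot is not near it.
It also fails if it takes over 210 s, if anything falls off the work surface, if the arm or the gripper's body presses on something with over 40 N, if the wrist force passes 120 N, or if a joint passes its speed limit or range.

## Working session

There is one attempt and no reset: what is moved stays moved. The work goes in short steps, Python scripts to look and compute and a tool call to move; the robot and the scene stay as the last step left them, time stands still between calls to the robot, and variables do not carry over. Pictures are saved under pics/ and viewed, and the job is handed in when it is done.

Besides the shell and the picture viewer there is one more tool, called after ">>>" as name(argument=value, ...) on one line, values as JSON. play_rows: Moves the arm, as the interface text tells. Its arguments: {"type":"object","properties":{"dp":{"type":"array"},"delta_rot":{"type":"array"},"jaw":{"type":"array"},"newtons":{"type":"number"}},"required":["dp","delta_rot","jaw"]}

```bash
ls -la; mkdir -p pics; python3 - <<'E'
from plant import get_state, imaging, bot, cut_out, mark_of
import cv2
print(get_state())
for n in ["scene","top","wrist"]:
    p=imaging.capture(n)
    cv2.imwrite(f"pics/{n}0.png",p["frame"][:,:,::-1])
    print(n,{k:(v if k not in("frame","depth") else v.shape) for k,v in p.items()})
E
```

```text
total 12
drwxr-xr-x  3 agent agent 4096 Dec  7 14:51 .
drwxr-xr-x 23 root  root  4096 Dec  7 14:51 ..
drwxr-xr-x  2 agent agent 4096 Dec  7 14:51 pics
{'t': 0.0, 'joints': array([-1.29632376e+00,  3.78099639e-01,  7.96406258e-02,  1.27438772e+00,
       -8.12541523e-06,  1.46052408e+00]), 'joint_velocities': array([ 7.79727087e-04,  3.25069805e-05, -3.72778005e-04,  4.14378656e-05,
       -5.76197856e-04,  7.91931027e-04]), 'joint_efforts': array([ 4.15330942e-04, -4.63609242e+01,  2.69870871e+01,  2.10781954e-02,
       -7.16162481e-05,  8.39615865e-06]), 'position': array([ 215.63173938, -532.25899771,  193.34576623]), 'eef_rot': array([ 9.81552905e-01,  1.91187979e-01, -8.81236519e-05, -1.02141446e-03]), 'wrist_force': array([ 0.30244505, -0.12074701,  0.49309172]), 'torque': array([ 0.0307248 , -0.01767938, -0.01726166]), 'width': 85.3591587287658}
scene {'frame': (480, 640, 3), 'depth': (480, 640), 'fx': 505.69705229878076, 'fy': 505.69705229878076, 'cx': 313.08716960479126, 'cy': 238.77728078131173, 'rvec': array([ 2.22494233,  0.83296487, -0.35672317]), 'tvec': array([-381.068
[... 152 characters left out ...]
'cx': 323.14302515245015, 'cy': 239.72245190129712, 'rvec': array([ 2.16102528, -2.16182575,  0.12064902]), 'tvec': array([  14.33158085,  546.0732514 , 1394.43950874]), 'shot': 2}
wrist {'frame': (480, 640, 3), 'depth': (480, 640), 'fx': 371.64829954431775, 'fy': 371.64829954431775, 'cx': 319.2480898621756, 'cy': 241.83923301875274, 'hand_eye': array([[-1.00245543e-04, -9.62512885e-01, -2.71235943e-01,
         6.79357103e+01],
       [ 9.99999692e-01, -3.07677850e-04,  7.22243448e-04,
        -2.23720521e-01],
       [-7.78621917e-04, -2.71235787e-01,  9.62512619e-01,
        -1.80608588e+02],
       [ 0.00000000e+00,  0.00000000e+00,  0.00000000e+00,
         1.00000000e+00]]), 'shot': 3}
```

View pics/scene0.png

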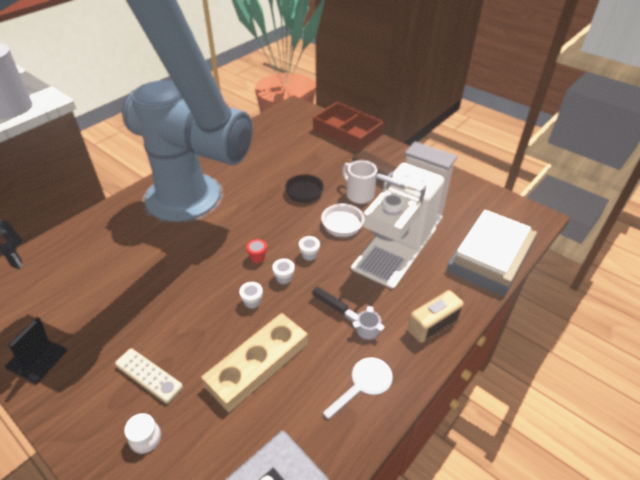

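View pics/top0.png

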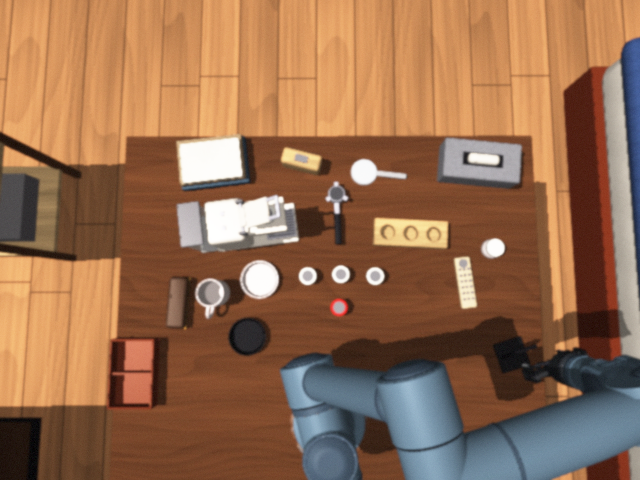

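View pics/wrist0.png

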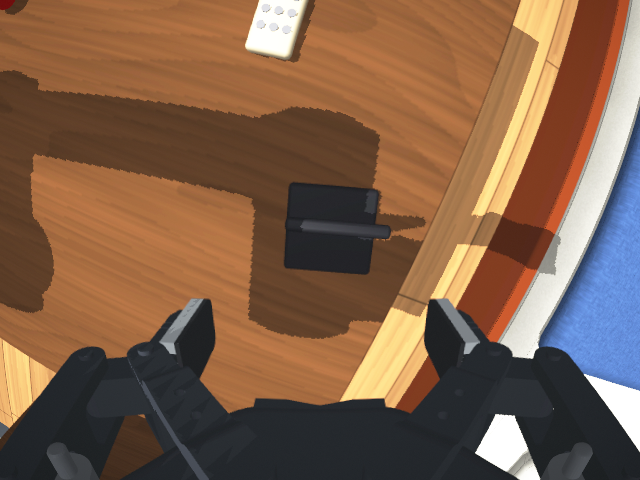

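```bash
cat > h.py <<'E'
from plant import get_state, imaging, bot, cut_out, mark_of
import numpy as np, cv2
from scipy.spatial.transform import Rotation as R
np.set_printoptions(precision=2,suppress=True)
def T_tool(s=None):
    s=s or get_state(); T=np.eye(4); T[:3,:3]=R.from_quat(s['eef_rot']).as_matrix(); T[:3,3]=s['position']; return T
def cap(n):
    s=get_state(); p=imaging.capture(n)
    if n=='wrist': p['Twc']=T_tool(s)@p['hand_eye']
    else:
        M=np.eye(4); M[:3,:3]=R.from_rotvec(p['rvec']).as_matrix(); M[:3,3]=np.ravel(p['tvec']); p['Twc']=np.linalg.inv(M)
    p['n']=n
    return p
def ray(p,uv):
    x=(uv[0]-p['cx'])/p['fx']; y=(uv[1]-p['cy'])/p['fy']
    if p['n']=='wrist':
        r=np.hypot(x,y); k=np.sin(r)/r if r>1e-9 else 1; d=np.array([x*k,y*k,np.cos(r)])
    else: d=np.array([x,y,1.])
    return p['Twc'][:3,3],p['Twc'][:3,:3]@(d/np.linalg.norm(d)),d
def atz(p,uv,z):
    o,d,_=ray(p,uv); return o+d*(z-o[2])/d[2]
def atdepth(p,uv,dep=None):
    o,d,dc=ray(p,uv)
    if dep is None: dep=p['depth'][int(round(uv[1])),int(round(uv[0]))]
    return o+p['Twc'][:3,:3]@(dc/dc[2]*dep)
def cloud(p,mask=None):
    v,u=np.nonzero(p['depth']>0 if mask is None else mask&(p['depth']>0))
    x=(u-p['cx'])/p['fx']; y=(v-p['cy'])/p['fy']
    z=p['depth'][v,u]
    if p['n']=='wrist':
        r=np.hypot(x,y); k=np.tan(r)/np.maximum(r,1e-9); x=x*k;y=y*k
    P=np.c_[x*z,y*z,z]
    return P@p['Twc'][:3,:3].T+p['Twc'][:3,3], u, v
def proj(p,X):
    q=p['Twc'][:3,:3].T@(np.asarray(X,float)-p['Twc'][:3,3])
    if p['n']=='wrist':
        th=np.arctan2(np.hypot(q[0],q[1]),q[2]); a=q[:2]/max(np.hypot(q[0],q[1]),1e-9)*th
    else: a=q[:2]/q[2]
    return np.array([p['cx']+p['fx']*a[0],p['cy']+p['fy']*a[1]])
def tri(obs):
    A=np.zeros((3,3));b=np.zeros(3)
    for p,uv in obs:
        o,d,_=ray(p,uv); M=np.eye(3)-np.outer(d,d); A+=M;b+=M@o
    X=np.linalg.solve(A,b); return X,[np.linalg.norm(proj(p,X)-uv) for p,uv in obs]
def save(p,fn,box=None,sc=1,pts=()):
    im=p['frame'][:,:,::-1].copy()
    if box: 
        x0,y0,x1,y1=box; im=im[y0:y1,x0:x1]
    else: x0=y0=0
    im=cv2.resize(im,None,fx=sc,fy=sc,interpolation=cv2.INTER_CUBIC)
    for q in pts: cv2.circle(im,(int((q[0]-x0)*sc),int((q[1]-y0)*sc)),3,(0,0,255),-1)
    cv2.imwrite(fn,im)
E
python3 - <<'E'
from h import *
P={n:cap(n) for n in ('scene','top')}
save(P['scene'],'pics/s1.png',(300,130,500,340),3.8*.75)
save(P['top'],'pics/t1.png',(160,120,460,350),2.6)
for q in ['brewer_foot','mount','seat','well','clamp_hinge','clamp_bar','funnel_base','funnel_grip','rack_hole0','rack_hole1','rack_hole2','capsule1_mid','used_mid','dish_floor']:
    m={n:mark_of(P[n],q) for n in P}
    for n in P:
        print(q,n,[(np.round(d['point'],1).tolist(),round(d['p'],2)) for d in m[n][:5]])
    if m['scene'] and m['top']: print('    ',*tri([(P[n],m[n][0]['point']) for n in P]))
E
```

```text
brewer_foot scene [([374.3, 172.2], 0.63)]
brewer_foot top []
mount scene [([389.6, 227.3], 0.67)]
mount top [([271.5, 217.2], 0.58)]
     [600.81 162.23 130.99] [np.float64(0.8410538530458412), np.float64(0.6872726954401369)]
seat scene [([385.9, 237.8], 0.88)]
seat top [([272.8, 219.7], 0.76)]
     [597.62 161.05  95.8 ] [np.float64(0.020821275097093184), np.float64(0.01695661954016256)]
well scene [([393.2, 210.3], 0.56)]
well top [([264.8, 214.7], 0.88)]
     [599.12 174.52 175.06] [np.float64(0.03556057555741405), np.float64(0.029441421579076834)]
clamp_hinge scene [([407.9, 183.7], 0.72)]
clamp_hinge top [([239.0, 218.3], 0.6)]
     [586.6  241.78 205.13] [np.float64(1.3088714847863843), np.float64(1.1269435397302126)]
clamp_bar scene [([386.9, 180.0], 0.63)]
clamp_bar top [([273.7, 203.1], 0.62), ([339.6, 231.4], 0.21)]
     [604.28 133.64 290.52] [np.float64(2.940622336905665), np.float64(2.4321721096413604)]
funnel_base scene [([366.2, 330.2], 0.63), ([343.8, 225.4], 0.35)]
funnel_base top [([337.1, 198.5], 0.81), ([267.7, 215.6], 0.62)]
     [683.37 -27.12  -1.09] [np.float
[... 1061 characters left out ...]
 scene [([281.0, 271.5], 0.87)]
capsule1_mid top [([339.2, 273.5], 0.64)]
     [440.88 -37.23  28.47] [np.float64(1.5687257549295535), np.float64(1.2560163790833)]
used_mid scene [([391.5, 206.0], 0.63)]
used_mid top [([336.4, 228.3], 0.67), ([265.5, 216.3], 0.51), ([370.8, 278.1], 0.41), ([337.6, 196.1], 0.17)]
     [602.82  19.62 290.68] [np.float64(35.760294788460115), np.float64(27.70728690925632)]
dish_floor scene [([305.8, 189.3], 0.74), ([341.5, 223.1], 0.73), ([227.6, 374.0], 0.39)]
dish_floor top [([243.4, 337.8], 0.96), ([263.2, 280.2], 0.85), ([217.5, 296.8], 0.72), ([383.9, 230.9], 0.35)]
     [250.68 257.47   2.25] [np.float64(0.477747226404022), np.float64(0.46383048311366043)]
```

```bash
ls pics
```

```text
s1.png
scene0.png
t1.png
top0.png
wrist0.png
```

View pics/s1.png

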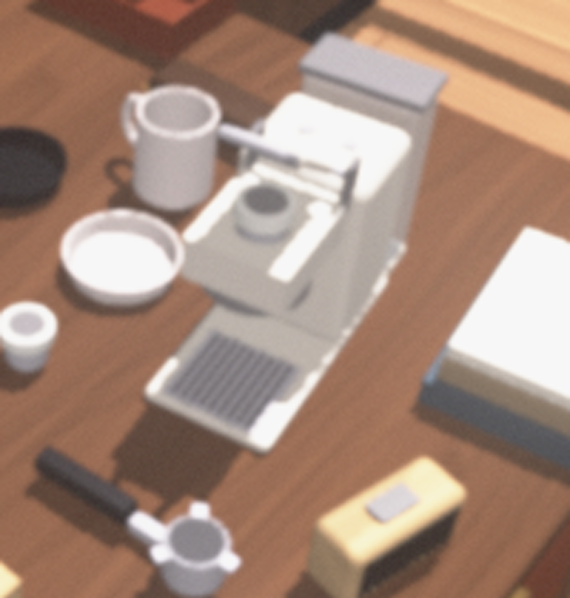

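View pics/t1.png

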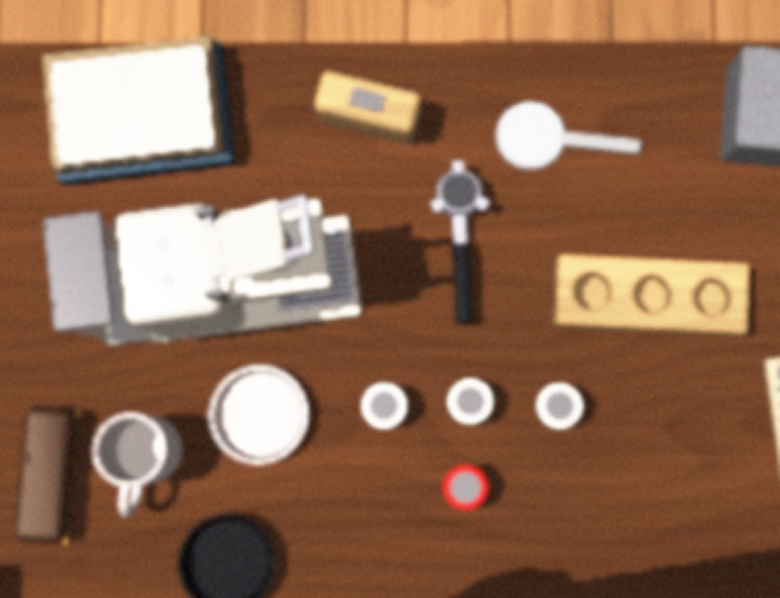

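```bash
python3 - <<'E'
from h import *
P={n:cap(n) for n in ('scene','top')}
for n in P:
    C,u,v=cloud(P[n])
    tab=C[(abs(C[:,0]-500)<250)&(abs(C[:,1])<300)]
    h,e=np.histogram(tab[:,2],bins=np.arange(-10,300,4)); 
    print(n,'table z',np.median(tab[abs(tab[:,2])<10][:,2]))
    s=(abs(C[:,0]-600)<90)&(abs(C[:,1]-190)<120)
    B=C[s]
    h,e=np.histogram(B[:,2],bins=np.arange(-10,330,5)); print([(int(a),int(b)) for a,b in zip(e,h) if b>15])
    for z0,z1 in((172,186),(205,216),(8,20)):
        Q=B[(B[:,2]>z0)&(B[:,2]<z1)]
        if len(Q)>10:
            r=cv2.minAreaRect(Q[:,:2].astype(np.float32)); print(n,z0,len(Q),r,np.median(Q[:,2]))
E
```

```text
scene table z 1.5487830161931697
[(-5, 446), (0, 1604), (5, 186), (10, 909), (15, 966), (20, 55), (25, 35), (30, 37), (35, 43), (40, 33), (45, 30), (50, 32), (55, 36), (60, 26), (65, 36), (70, 29), (75, 35), (80, 28), (85, 30), (90, 33), (95, 26), (100, 28), (105, 34), (110, 25), (115, 23), (120, 54), (125, 64), (130, 57), (135, 49), (140, 100), (145, 106), (150, 112), (155, 104), (160, 110), (165, 121), (170, 111), (175, 273), (180, 891), (185, 244), (190, 489), (195, 59), (200, 77), (205, 244), (210, 20), (215, 30), (220, 19), (250, 16), (285, 33), (290, 82)]
scene 172 1275 ((593.1129760742188, 212.39443969726562), (117.3651123046875, 181.0609130859375), 7.799491882324219) 181.36473427968042
scene 205 265 ((598.0181884765625, 199.04962158203125), (87.48886108398438, 103.17841339111328), 10.129837036132812) 207.08424798303201
scene 8 1953 ((593.2367553710938, 199.61325073242188), (120.91386413574219, 201.56732177734375), 8.340222358703613) 14.97396963450251
top table z -0.7226483780116268
[(-10, 154), (-5, 667), (0, 431), (5, 212), (10, 382), (15, 149), (135, 17), (140, 19), (145, 27), (150, 21), (155, 18), (160, 28), (165, 21), (170, 68), (175, 374), (180, 289), (185, 654), (190, 285), (195, 20), (200, 58), (205, 76), (210, 58), (215, 73), (220, 44), (225, 52), (230, 51), (235, 56), (240, 55), (245, 60), (250, 40), (255, 67), (260, 66), (265, 80), (270, 27), (280, 20), (285, 43), (290, 53)]
top 172 796 ((590.5086669921875, 218.77862548828125), (121.8701400756836, 199.2804412841797), 7.634941577911377) 179.7901154749726
top 205 153 ((591.5628662109375, 194.71957397460938), (94.99256896972656, 98.85336303710938), 4.793268203735352) 210.03836002342405
top 8 635 ((553.8751220703125, 173.75704956054688), (111.58605194091797, 238.7172393798828), 40.18358612060547) 12.482434407044138
```

```bash
cat >> h.py <<'E'
def down(yaw):
    "tool down, tool x at yaw deg from world x"
    c,s=np.cos(np.radians(yaw)),np.sin(np.radians(yaw))
    return np.array([[c,s,0],[s,-c,0],[0,0,-1.]])
def go(pos,Rm=None,T0=None):
    T=T_tool() if T0 is None else T0
    dp=T[:3,:3].T@(np.asarray(pos,float)-T[:3,3])
    rv=np.zeros(3) if Rm is None else np.degrees(R.from_matrix(T[:3,:3].T@Rm).as_rotvec())
    print('dp',np.round(dp,1).tolist(),'rot',np.round(rv,2).tolist()); return dp,rv
def yaw():
    T=T_tool(); return np.degrees(np.arctan2(T[1,0],T[0,0]))
def st():
    s=get_state(); print('t%.2f'%s['t'],'pos',s['position'],'yaw %.2f'%yaw(),'tilt',T_tool()[:3,2],'F',s['wrist_force'],'M',s['torque'],'w %.1f'%s['width'],'q',s['joints'])
E
python3 - <<'E'
from h import *
print([x for x in dir(bot) if not x.startswith('__')])
st()
go([300,-450,380]); 
go([480,60,380],down(0))
go([480,60,380],down(-90))
E
```

```text
['IKError', 'hand_in', 'pinch_z']
t1.75 pos [ 215.87 -532.97  194.31] yaw 22.05 tilt [ 0. -0. -1.] F [ 0.66 -0.41 -0.  ] M [-0.04  0.   -0.02] w 85.3 q [-1.3   0.38  0.08  1.27  0.    1.46]
dp [109.1, -45.3, -185.7] rot [0.0, 0.0, 0.0]
dp [467.4, -450.4, -185.7] rot [0.0, -0.0, 22.05]
dp [467.4, -450.4, -185.7] rot [0.0, -0.0, 112.05]
```

>>> play_rows(dp=[[20,0,-60],[60,-40,-110],[120,-100,-150],[170,-150,-186],[230,-210,-186],[290,-270,-186],[350,-330,-186],[400,-380,-186],[440,-420,-186],[467,-450,-186]], delta_rot=[[0,0,-7],[0,0,-14],[0,0,-21],[0,0,-28],[0,0,-35],[0,0,-42],[0,0,-49],[0,0,-56],[0,0,-63],[0,0,-70]], jaw=[0,0,0,0,0,0,0,0,0,0])

```text
t: 2.58
position: [366.0, -211.8, 353.4]
eef_rot: [0.692, 0.721, 0.0, 0.001]
wrist_force: [1.6, -0.2, 0.1]
width: 85.2
```

```bash
python3 - <<'E'
from h import *
st()
p=cap('wrist'); save(p,'pics/w1.png')
go([520,90,380],down(98))
E
```

```text
t2.58 pos [ 365.99 -211.81  353.36] yaw 92.36 tilt [ 0. -0. -1.] F [ 1.64 -0.24  0.08] M [-0.02 -0.01 -0.03] w 85.2 q [-0.67  0.07  0.1   1.6   0.    0.85]
dp [286.5, 167.2, -23.5] rot [0.3, -0.2, -4.93]
```

View pics/w1.png

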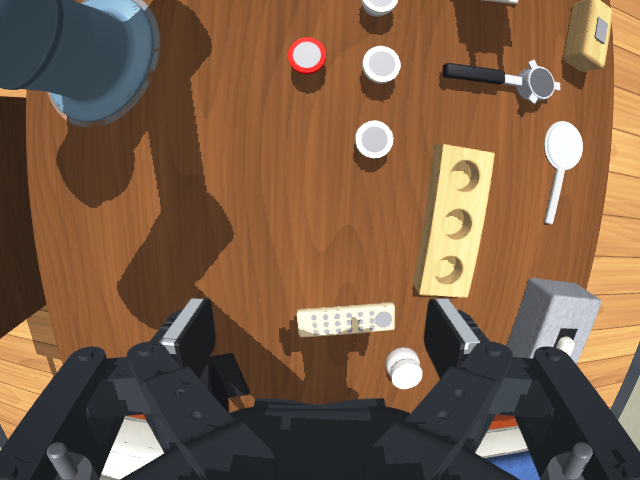

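>>> play_rows(dp=[[30,15,-2],[60,35,-5],[90,52,-8],[120,70,-12],[150,90,-15],[180,105,-20],[210,120,-23],[240,140,-23],[260,150,-23],[260,160,-23]], delta_rot=[[0,0,-7],[0,0,-14],[0,0,-21],[0,0,-28],[0,0,-35],[0,0,-42],[0,0,-49],[0,0,-56],[0,0,-63],[0,0,-70]], jaw=[0,0,0,0,0,0,0,0,0,0])

```text
t: 3.47
position: [514.8, 66.8, 379.3]
eef_rot: [0.142, 0.99, 0.003, 0.002]
wrist_force: [-0.8, -1.0, -0.3]
width: 85.0
```

```bash
python3 - <<'E'
from h import *
st()
p=cap('wrist'); save(p,'pics/w2.png')
go([580,90,400],down(278))
E
```

```text
t3.47 pos [514.77  66.82 379.29] yaw 163.67 tilt [ 0.    0.01 -1.  ] F [-0.81 -0.95 -0.26] M [ 0.   -0.02  0.02] w 85.0 q [0.   0.29 0.44 1.71 0.01 0.29]
dp [-54.3, 41.9, -21.1] rot [0.0, 0.45, -114.2]
```

View pics/w2.png

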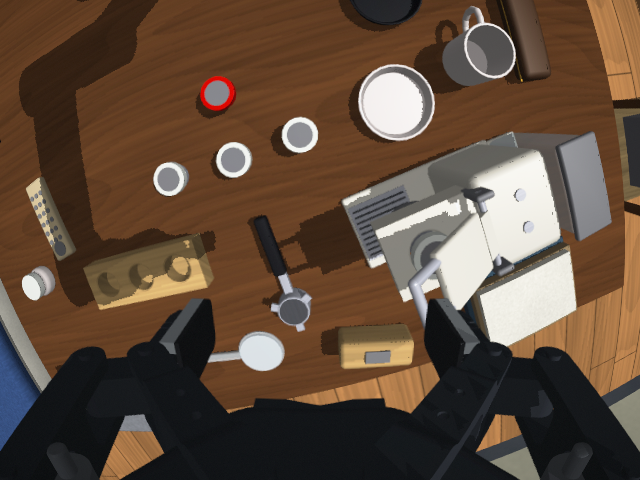

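>>> play_rows(dp=[[-10,0,0],[-20,0,-5],[-30,0,-10],[-40,0,-15],[-50,0,-20],[-60,10,-20],[-80,20,-20],[-80,20,-20],[-80,20,-20],[-80,20,-20]], delta_rot=[[0,0,-7],[0,0,-14],[0,0,-21],[0,0,-28],[0,0,-35],[0,0,-42],[0,0,-49],[0,0,-56],[0,0,-63],[0,0,-70]], jaw=[0,0,0,0,0,0,0,0,0,0])

```text
t: 4.35
position: [599.0, 61.0, 398.1]
eef_rot: [-0.453, 0.891, 0.001, 0.003]
wrist_force: [0.8, 1.0, -0.8]
width: 85.7
```

```bash
python3 - <<'E'
from h import *
st()
p=cap('wrist'); save(p,'pics/w3.png')
go([595,60,360],down(278))
E
```

```text
t4.35 pos [599.02  60.95 398.08] yaw -126.08 tilt [ 0.  0. -1.] F [ 0.79  1.01 -0.77] M [-0.01  0.05  0.02] w 85.7 q [-0.01  0.55  0.91  1.92  0.   -0.95]
dp [3.2, 2.5, 38.4] rot [-0.19, 0.29, -43.87]
```

View pics/w3.png

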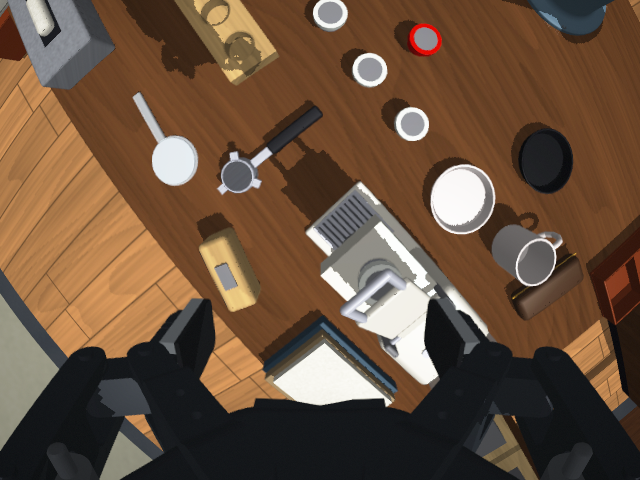

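Finish turning to yaw 278 and stand off to the front.

>>> play_rows(dp=[[0,0,0],[0,0,0],[0,0,0],[0,0,0],[0,0,0],[0,0,0],[0,0,0],[0,0,0],[0,0,0],[0,0,0]], delta_rot=[[0,0,-7],[0,0,-14],[0,0,-21],[0,0,-28],[0,0,-35],[0,0,-42],[0,0,-44],[0,0,-44],[0,0,-44],[0,0,-44]], jaw=[0,0,0,0,0,0,0,0,0,0])

```text
t: 5.23
position: [598.6, 60.5, 398.6]
eef_rot: [0.754, -0.656, 0.0, -0.003]
wrist_force: [0.1, 0.6, 0.7]
width: 85.5
```

```bash
python3 - <<'E'
from h import *
st()
p=cap('wrist'); save(p,'pics/w4.png')
for q in ['brewer_foot','mount','seat','well','clamp_hinge','clamp_bar','used_mid','funnel_base','funnel_grip','rack_hole0','capsule1_mid','dish_floor']:
    m=mark_of(p,q)
    print(q,[(np.round(d['point'],1).tolist(),round(d['p'],2),atdepth(p,d['point'])) for d in m[:4]])
C,u,v=cloud(p)
s=(abs(C[:,0]-600)<90)&(abs(C[:,1]-190)<130); B=C[s]
h,e=np.histogram(B[:,2],bins=np.arange(-10,330,3)); print([(int(a),int(b)) for a,b in zip(e,h) if b>150])
E
```

```text
t5.23 pos [598.65  60.54 398.59] yaw -82.06 tilt [ 0.  0. -1.] F [0.14 0.65 0.67] M [-0.02  0.05 -0.04] w 85.5 q [-0.01  0.55  0.91  1.92  0.   -1.72]
brewer_foot [([313.6, 250.8], 0.76, array([597.26, 121.85, 160.05])), ([410.0, 285.4], 0.61, array([423.85, 207.91,   6.92])), ([412.1, 396.5], 0.47, array([394.83, 379.97,  88.81]))]
mount [([312.6, 274.9], 0.9, array([595.01, 144.06, 181.3 ]))]
seat [([410.1, 353.9], 0.71, array([409.38, 312.88,  56.55]))]
well [([307.3, 296.0], 0.55, array([598.2 , 160.19, 205.72])), ([271.1, 121.5], 0.28, array([681.18, -24.24,  40.67])), ([308.7, 305.7], 0.17, array([597.85, 129.25, 293.79]))]
clamp_hinge [([310.6, 354.8], 0.71, array([585.03, 232.31, 211.7 ]))]
clamp_bar [([305.5, 305.1], 0.61, array([600.61, 129.05, 293.87])), ([306.3, 295.2], 0.51, array([599.43, 158.81, 207.02]))]
used_mid [([307.0, 296.7], 0.58, array([598.45, 160.43, 207.16]))]
funnel_base [([271.2, 121.8], 0.65, array([680.96, -23.82,  40.8 ]))]
funnel_grip [([341.2, 128.7], 0.66, array([579.83, -27.25,  32.58]))]
rack_hole0 [([364.9, 31.0], 0.72, array([ 564.13, -188.04,    7.55]))]
capsule1_mid [([432.2, 137.4], 0.97, array([446.69, -37.41,  44.32])), ([364.7, 28.8], 0.26, array([ 564.91, -191.64,    7.63])), ([311.1, 250.5], 0.19, array([600.15, 123.43, 155.12]))]
dish_floor [([413.3, 286.3], 0.8, array([417.1 , 209.51,   5.17])), ([488.8, 311.0], 0.76, array([257.55, 241.93,   4.96]))]
[(-4, 180), (-1, 5345), (2, 925), (11, 720), (14, 1523), (17, 423), (176, 187), (179, 2869), (182, 332), (185, 224), (188, 2138), (191, 1393), (203, 345), (206, 584), (215, 171), (263, 151), (266, 330), (269, 329), (290, 306), (293, 390)]
```

View pics/w4.png

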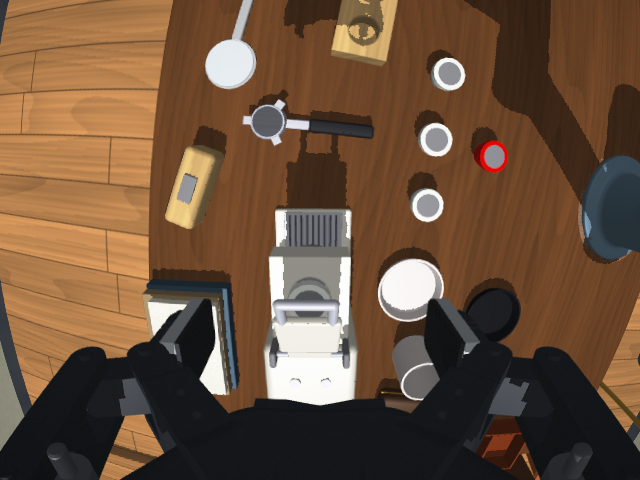

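```bash
python3 - <<'E'
from h import *
p=cap('wrist')
C,u,v=cloud(p)
B=C[(abs(C[:,0]-600)<90)&(abs(C[:,1]-190)<130)]
for z0,z1 in ((176,184),(10,19)):
    Q=B[(B[:,2]>z0)&(B[:,2]<z1)]
    # width edges vs y
    for y in range(60,240,12):
        s=Q[abs(Q[:,1]-y)<6]
        if len(s)>20: print(z0,y,len(s),'x %.1f..%.1f'%(np.percentile(s[:,0],1),np.percentile(s[:,0],99)), 'mid %.1f'%((np.percentile(s[:,0],1)+np.percentile(s[:,0],99))/2))
    print('front y', [ (x,round(float(np.percentile(Q[abs(Q[:,0]-x)<4][:,1],1)),1)) for x in range(560,650,10) if (abs(Q[:,0]-x)<4).sum()>20])
Q=B[B[:,2]>284]; print('bar',len(Q),Q[:,2].max(), np.percentile(Q,[1,50,99],axis=0)); 
r=cv2.fitLine(Q[:,:2].astype(np.float32),cv2.DIST_HUBER,0,.01,.01).ravel(); print(r)
# capsules
for c in ((446,-37),(440,-110),(450,40),(395,-37),(598,160)):
    s=C[(np.hypot(C[:,0]-c[0],C[:,1]-c[1])<45)]
    s=s[(s[:,2]>20)&(s[:,2]<55)]
    if len(s)>30:
        (x,y),r=cv2.minEnclosingCircle(s[s[:,2]>38][:,:2].astype(np.float32)); print(c,len(s),x,y,r,np.median(s[:,2]))
E
```

```text
176 120 325 x 556.4..624.2 mid 590.3
176 132 807 x 555.0..645.0 mid 600.0
176 144 746 x 554.1..643.8 mid 598.9
176 156 510 x 551.9..643.0 mid 597.4
176 168 330 x 549.5..641.0 mid 595.2
176 180 181 x 547.0..639.8 mid 593.4
176 192 101 x 546.1..638.8 mid 592.4
176 204 81 x 544.0..637.7 mid 590.8
176 216 74 x 541.8..633.7 mid 587.7
176 228 76 x 529.2..633.1 mid 581.2
front y [(560, 116.8), (570, 118.0), (580, 120.2), (590, 121.5), (600, 122.9), (610, 123.6), (620, 124.5), (630, 126.1), (640, 127.7)]
10 96 120 x 546.1..605.2 mid 575.6
10 108 504 x 545.9..660.4 mid 603.2
10 120 571 x 544.0..661.1 mid 602.6
10 132 558 x 542.9..659.4 mid 601.1
10 144 552 x 541.0..657.2 mid 599.1
10 156 368 x 539.1..655.5 mid 597.3
10 168 41 x 537.0..655.1 mid 596.0
front y [(560, 96.5), (570, 97.8), (580, 99.3), (590, 99.1), (600, 100.4), (610, 103.7), (620, 104.4), (630, 105.2), (640, 106.5)]
bar 9632 544.0399844559165 [[535.2   60.14 288.48]
 [652.11  66.39 504.57]
 [665.22 136.57 540.72]]
[  1.     0.04 628.52  66.42]
(446, -37) 895 440.4870910644531 -35.600467681884766 25.507091522216797 44.22072929609351
(440, -110) 745 435.0936279296875 -137.9159698486328 25.4005069732666 44.26925370984338
(450, 40) 769 435.25494384765625 63.40896987915039 25.226764678955078 44.0897896144221
(395, -37) 613 394.9797058105469 -36.964942932128906 44.91453552246094 44.17347529060703
```

```bash
cat >> h.py <<'E'
BY=7.5
AX=np.array([595.0,170.5])
def setb():
    global f,rear,left
    b=np.radians(BY); f=np.array([np.sin(b),-np.cos(b)]); rear=-f; left=np.array([-np.cos(b),-np.sin(b)])
setb()
def bp(x,y,z): # brewer coords -> world
    q=AX+rear*x+left*y; return np.array([q[0],q[1],z])
E
python3 - <<'E'
from h import *
hin=lambda ff,z: bp(66-ff,0,z)
T=T_tool()
Rm=down(-90+BY)
go(hin(152,262),Rm)
for a in (0.69,0.85,1.0,1.15,1.3,1.45,1.6,1.7):
    go(hin(136*np.cos(a)+(17 if a<1.65 else 16),173+136*np.sin(a)),Rm)
E
```

```text
dp [-22.5, -10.1, 136.6] rot [-0.27, 0.2, 0.63]
dp [-52.6, -10.5, 139.1] rot [-0.27, 0.2, 0.63]
dp [-67.8, -10.7, 123.6] rot [-0.27, 0.2, 0.63]
dp [-84.1, -10.9, 111.3] rot [-0.27, 0.2, 0.63]
dp [-102.1, -11.2, 101.7] rot [-0.27, 0.2, 0.63]
dp [-121.3, -11.4, 94.9] rot [-0.27, 0.2, 0.63]
dp [-141.3, -11.7, 91.0] rot [-0.27, 0.2, 0.63]
dp [-161.6, -11.9, 90.1] rot [-0.27, 0.2, 0.63]
dp [-176.2, -12.1, 91.2] rot [-0.27, 0.2, 0.63]
```

>>> play_rows(dp=[[0,-10,0],[0,-10,0],[0,-10,10],[0,-10,30],[-5,-10,60],[-10,-10,90],[-15,-10,120],[-20,-10,136],[-22,-10,137],[-22,-10,137]], delta_rot=[[0,0,0.6],[0,0,0.6],[0,0,0.6],[0,0,0.6],[0,0,0.6],[0,0,0.6],[0,0,0.6],[0,0,0.6],[0,0,0.6],[0,0,0.6]], jaw=[1,1,1,1,1,1,1,1,1,1], newtons=60)

```text
t: 6.77
position: [605.0, 85.1, 260.9]
eef_rot: [0.752, -0.659, -0.001, -0.002]
wrist_force: [-0.2, 0.3, 0.8]
width: -0.2
```

```bash
python3 - <<'E'
from h import *
st()
p=cap('wrist'); save(p,'pics/w5.png')
p=cap('scene'); save(p,'pics/s5.png',(280,80,520,300),3)
E
```

```text
t6.77 pos [604.97  85.06 260.92] yaw -82.42 tilt [ 0.  0. -1.] F [-0.18  0.34  0.83] M [-0.   -0.03 -0.02] w -0.2 q [ 0.03  0.45  0.37  1.48  0.   -1.67]
```

View pics/w5.png

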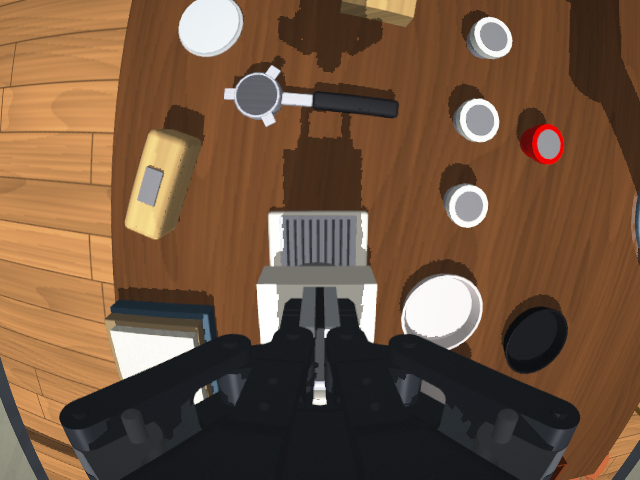

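View pics/s5.png

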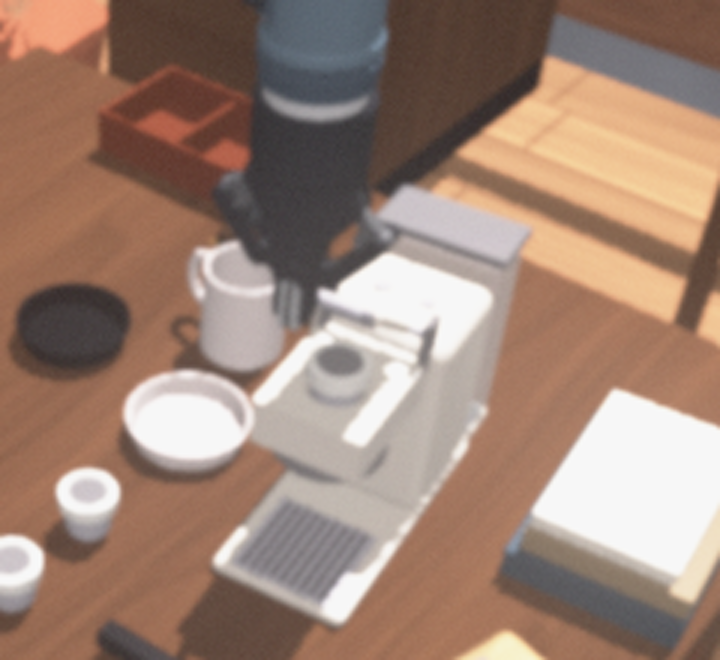

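>>> play_rows(dp=[[-15,0,0],[-28,0,0],[-35,0,-5],[-43,0,-12],[-52,0,-19],[-61,0,-25],[-70,0,-30],[-80,0,-35],[-90,0,-39],[-99,0,-42]], delta_rot=[[0,0,0],[0,0,0],[0,0,0],[0,0,0],[0,0,0],[0,0,0],[0,0,0],[0,0,0],[0,0,0],[0,0,0]], jaw=[1,1,1,1,1,1,1,1,1,1])

```text
t: 7.7
position: [593.6, 183.8, 306.2]
eef_rot: [0.752, -0.659, 0.001, -0.004]
wrist_force: [0.1, 0.6, 0.1]
width: 0.1
```

```bash
python3 - <<'E'
from h import *
st()
go(bp(66-2,0,308),down(-90+BY))
p=cap('scene'); save(p,'pics/s6.png',(280,80,520,300),3)
E
```

```text
t7.70 pos [593.58 183.77 306.22] yaw -82.44 tilt [ 0.01  0.   -1.  ] F [0.08 0.64 0.11] M [ 0.   -0.01 -0.01] w 0.1 q [ 0.2   0.49  0.55  1.62  0.   -1.51]
dp [-50.7, 0.3, -1.6] rot [-0.45, 0.18, 0.06]
```

View pics/s6.png

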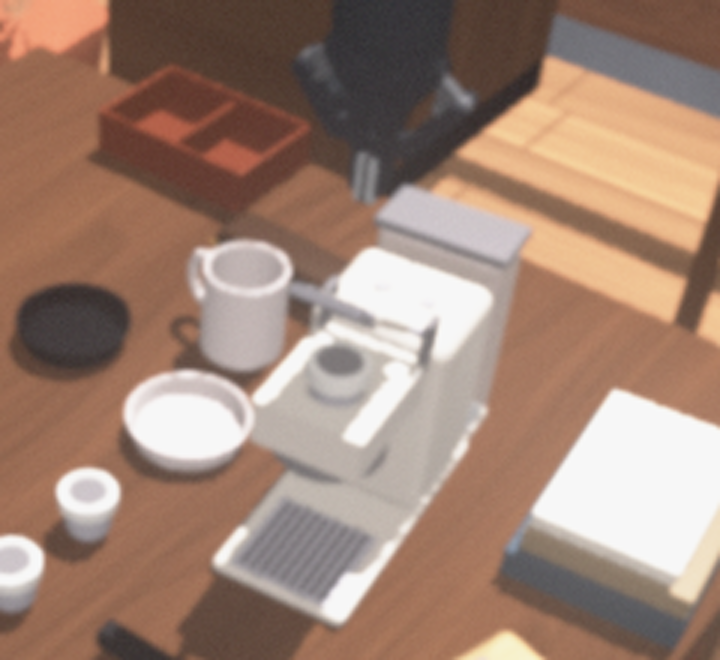

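```bash
python3 - <<'E'
from h import *
p=cap('scene'); t=cap('top'); w=cap('wrist'); save(w,'pics/w6.png'); save(t,'pics/t6.png',(200,160,340,260),5)
for q in (p,t,w):
    m=mark_of(q,'clamp_bar'); print([(np.round(d['point'],1).tolist(),round(d['p'],2),atdepth(q,d['point'])) for d in m[:4]])
C,u,v=cloud(p); s=(abs(C[:,0]-600)<60)&(abs(C[:,1]-180)<110)&(C[:,2]>212)
for a in np.c_[C[s],u[s],v[s]][::12]: print(a)
E
```

```text
[([283.0, 332.4], 0.74, array([ 557.36, -158.86,   15.17])), ([385.2, 178.4], 0.49, array([595.81, 128.85, 291.95]))]
[([276.6, 206.5], 0.89, array([599.75, 129.92, 293.71]))]
[([318.6, 170.9], 0.94, array([600.29, 131.13, 293.27]))]
[558.53 142.   636.72 391.     0.  ]
[579.12 146.01 640.29 403.     0.  ]
[599.16 150.02 643.74 415.     0.  ]
[619.38 152.78 647.56 427.     0.  ]
[638.29 156.94 650.71 439.     0.  ]
[641.32 191.84 642.12 451.     0.  ]
[572.93 150.2  636.2  401.     1.  ]
[596.9  147.97 642.22 413.     1.  ]
[616.72 151.57 645.75 425.     1.  ]
[637.58 152.25 650.29 437.     1.  ]
[641.89 184.35 642.69 449.     1.  ]
[573.48 146.56 635.72 400.     2.  ]
[593.48 151.02 639.07 412.     2.  ]
[615.44 151.11 644.04 424.     2.  ]
[637.23 150.16 649.26 436.     2.  ]
[643.05 179.2  642.78 448.     2.  ]
[572.08 149.15 633.11 400.     3.  ]
[593.68 151.07 637.53 412.     3.  ]
[615.58 151.31 642.48 424.     3.  ]
[635.22 154.43 646.13 436.     3.  ]
[642.   185.34 639.34 449.     3.  ]
[577.2  147.43 633.15 402.     4.  ]
[597.01 152.17 636.43 414.     4.  ]
[618.1  153.71 
[... 17599 characters left out ...]
94.11 126.71 293.39 384.   178.  ]
[592.56 125.75 290.55 383.   179.  ]
[597.56 166.36 269.28 395.   179.  ]
[615.08 132.41 295.43 394.   180.  ]
[613.36 131.87 292.27 393.   181.  ]
[611.72 131.17 289.23 392.   182.  ]
[591.13 219.7  226.17 404.   182.  ]
[628.53 135.03 292.93 400.   183.  ]
[621.94 130.83 289.44 396.   184.  ]
[626.48 173.72 266.13 408.   184.  ]
[629.86 138.01 286.6  401.   185.  ]
[625.88 251.64 216.32 424.   185.  ]
[627.57 155.58 272.18 404.   186.  ]
[630.37 248.39 217.7  425.   186.  ]
[629.98 169.29 262.46 408.   187.  ]
[631.7  246.58 216.58 425.   187.  ]
[627.66 187.97 247.16 411.   188.  ]
[624.51 185.58 244.17 409.   189.  ]
[623.18 207.5  227.24 413.   190.  ]
```

View pics/w6.png

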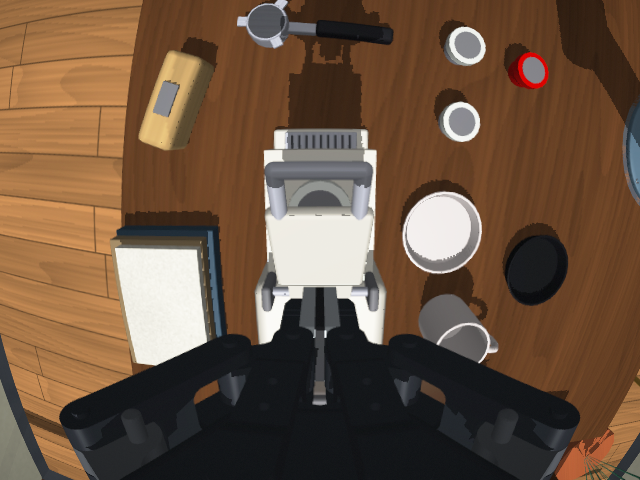

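View pics/t6.png

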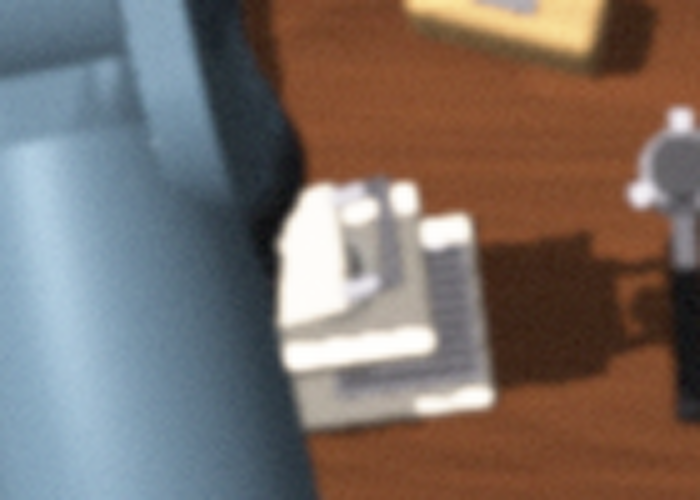

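```bash
python3 - <<'E'
from h import *
st()
p=cap('scene'); w=cap('wrist')
T=T_tool()
for d in (0,-19,-40): 
    X=T[:3,3]+T[:3,2]*d; print(d,X,'scene px',proj(p,X),'wrist px',proj(w,X))
C,u,v=cloud(w); L=(C-T[:3,3])@T[:3,:3]
s=(abs(u-320)<25)&(v>280)&(v<320); 
for vv in range(280,330,5):
    q=s&(v==vv); print(vv,[ (int(a),L[i].round(0).tolist()) for i,a in zip(np.nonzero(q)[0][::6],u[q][::6])])
E
```

```text
t8.05 pos [593.55 182.05 305.18] yaw -82.50 tilt [ 0.01  0.   -1.  ] F [ 0.7  -0.29  0.36] M [-0.02  0.02  0.02] w -0.3 q [ 0.19  0.49  0.54  1.62  0.   -1.51]
0 [593.57 182.01 305.31] scene px [399.48 161.33] wrist px [317.73 275.17]
-19 [593.45 181.93 324.31] scene px [400.44 153.9 ] wrist px [317.58 289.47]
-40 [593.32 181.86 345.31] scene px [401.54 145.47] wrist px [317.36 308.99]
280 []
285 [(296, [-40.0, -17.0, 84.0]), (302, [-40.0, -12.0, 83.0]), (308, [-40.0, -8.0, 84.0]), (314, [-40.0, -3.0, 84.0]), (320, [-40.0, 1.0, 84.0]), (326, [-40.0, 6.0, 84.0]), (332, [-40.0, 11.0, 84.0]), (338, [-39.0, 15.0, 83.0]), (344, [-40.0, 20.0, 83.0])]
290 [(296, [-47.0, -18.0, 90.0]), (303, [11.0, -6.0, -46.0]), (309, [11.0, -3.0, -46.0]), (315, [11.0, -1.0, -46.0]), (321, [11.0, 1.0, -46.0]), (327, [11.0, 4.0, -46.0]), (333, [11.0, 6.0, -46.0]), (339, [-47.0, 16.0, 90.0])]
295 [(296, [-53.0, -18.0, 94.0]), (302, [11.0, -6.0, -51.0]), (308, [11.0, -4.0, -50.0]), (314, [11.0, -1.0, -50.0]), (320, [11.0, 1.0, -51.0]), (326, [11.0, 3.0, -51.0]), (333, [11.0, 6.0, -50.0]), (339, [-53.0, 17.0, 9
[... 321 characters left out ...]
, [11.0, -3.0, -60.0]), (314, [11.0, -1.0, -60.0]), (320, [11.0, 1.0, -60.0]), (326, [11.0, 3.0, -59.0]), (332, [11.0, 5.0, -60.0]), (338, [7.0, 8.0, -51.0]), (344, [7.0, 10.0, -51.0])]
310 [(296, [7.0, -8.0, -55.0]), (302, [11.0, -5.0, -63.0]), (308, [11.0, -3.0, -63.0]), (314, [11.0, -1.0, -63.0]), (320, [11.0, 1.0, -63.0]), (326, [11.0, 3.0, -64.0]), (332, [11.0, 5.0, -64.0]), (338, [7.0, 8.0, -55.0]), (344, [7.0, 10.0, -56.0])]
315 [(296, [7.0, -8.0, -59.0]), (302, [11.0, -5.0, -68.0]), (308, [11.0, -3.0, -67.0]), (314, [11.0, -1.0, -67.0]), (320, [11.0, 1.0, -67.0]), (326, [11.0, 3.0, -67.0]), (332, [11.0, 5.0, -67.0]), (338, [11.0, 7.0, -67.0]), (344, [7.0, 10.0, -59.0])]
320 []
325 []
```

```bash
python3 - <<'E'
from h import *
print(bot.pinch_z)
p=cap('scene'); w=cap('wrist'); t=cap('top')
T=T_tool()
for q in (w,):
    C,u,v=cloud(q); L=(C-T[:3,3])@T[:3,:3]
    s=(abs(L[:,0])<16)&(abs(L[:,1])<20)&(L[:,2]>-70)&(L[:,2]<40)
    print(q['n'],s.sum(), np.percentile(L[s][:,2],[90,99,100]), 'rows',v[s].min())
C,u,v=cloud(p); L=(C-T[:3,3])@T[:3,:3]
s=(abs(L[:,0])<25)&(abs(L[:,1])<25)&(L[:,2]>-90)&(L[:,2]<40); print(s.sum(), v[s].max(), np.percentile(L[s][:,2],[90,99,100]))
save(p,'pics/s7.png',(370,100,440,180),8)
E
```

```text
18.700000000000003
wrist 2234 [-45.06  39.78  39.99] rows 228
321 182 [-47.15  35.08  37.71]
```

View pics/s7.png

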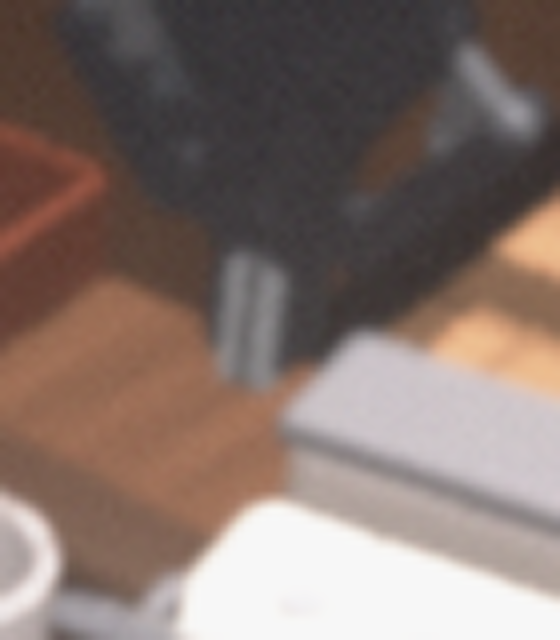

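```bash
python3 - <<'E'
from h import *
p=cap('scene'); w=cap('wrist'); T=T_tool()
print('cam',p['Twc'][:3,3])
for d in (-30,-35,-40,-45):
  for x in (11,-11):
    for y in (8,-8):
        X=T[:3,3]+T[:3,:3]@np.array([x,y,d]); print(d,x,y,proj(p,X),proj(w,X))
go([604,30,330]); go([604,30,60])
E
```

```text
cam [1039.39 -601.31  942.6 ]
-30 11 8 [395.29 150.71] [335.89 276.2 ]
-30 11 -8 [402.24 153.1 ] [299.   276.19]
-30 -11 8 [400.08 145.64] [335.11 321.08]
-30 -11 -8 [406.98 147.98] [299.98 321.07]
-35 11 8 [395.53 148.69] [336.39 280.44]
-35 11 -8 [402.51 151.08] [298.39 280.44]
-35 -11 8 [400.34 143.63] [335.55 326.32]
-35 -11 -8 [407.26 145.96] [299.44 326.3 ]
-40 11 8 [395.78 146.66] [336.92 284.95]
-40 11 -8 [402.78 149.04] [297.74 284.94]
-40 -11 8 [400.59 141.61] [336.01 331.83]
-40 -11 -8 [407.54 143.93] [298.89 331.81]
-45 11 8 [396.02 144.61] [337.48 289.74]
-45 11 -8 [403.05 147.  ] [297.06 289.73]
-45 -11 8 [400.85 139.57] [336.49 337.66]
-45 -11 -8 [407.82 141.89] [298.3  337.63]
dp [152.3, 9.5, -24.9] rot [0.0, 0.0, 0.0]
dp [153.1, 11.5, 245.1] rot [0.0, 0.0, 0.0]
```

>>> play_rows(dp=[[20,0,-10],[50,5,-25],[85,8,-25],[120,10,-25],[150,10,0],[153,11,40],[153,11,80],[153,11,120],[153,11,160],[153,11,200]], delta_rot=[[0,0,0],[0,0,0],[0,0,0],[0,0,0],[0,0,0],[0,0,0],[0,0,0],[0,0,0],[0,0,0],[0,0,0]], jaw=[1,1,1,1,1,1,1,1,1,1])

```text
t: 9.23
position: [603.9, 29.8, 103.6]
eef_rot: [0.752, -0.659, 0.002, -0.004]
wrist_force: [1.3, -0.0, 1.4]
width: 0.2
```

>>> play_rows(dp=[[0,0,30],[0,0,60],[0,0,80],[0,0,90],[0,0,95],[0,0,100],[0,0,105],[0,0,105],[0,0,105],[0,0,105]], delta_rot=[[0,0,0],[0,0,0],[0,0,0],[0,0,0],[0,0,0],[0,0,0],[0,0,0],[0,0,0],[0,0,0],[0,0,0]], jaw=[1,1,1,1,1,1,1,1,1,1])

```text
t: 10.07
position: [605.7, 30.1, -0.3]
eef_rot: [0.752, -0.659, 0.002, -0.005]
wrist_force: [0.2, 0.2, 0.4]
width: -0.0
```

```bash
python3 - <<'E'
from h import *
st()
p=cap('scene'); save(p,'pics/s8.png',(300,200,420,320),5)
E
```

```text
t10.07 pos [605.66  30.1   -0.35] yaw -82.51 tilt [ 0.01  0.   -1.  ] F [0.21 0.16 0.36] M [-0.01 -0.02  0.02] w -0.0 q [-0.06  0.55 -0.17  0.84  0.   -1.76]
```

View pics/s8.png

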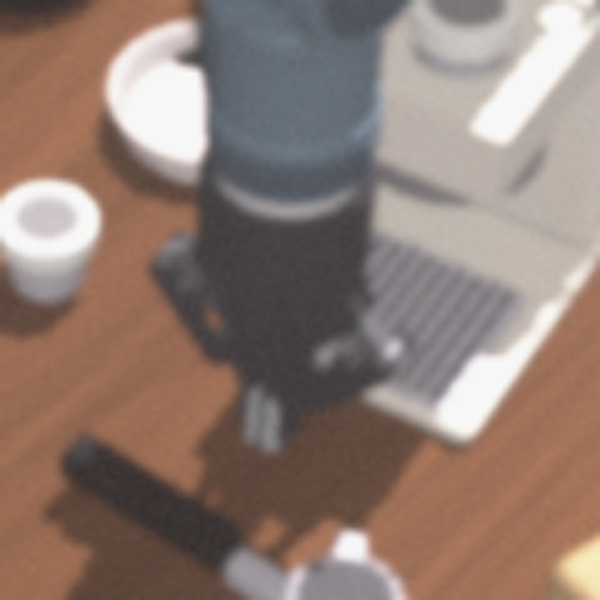

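>>> play_rows(dp=[[0,0,15],[0,0,30],[0,0,33],[0,0,35],[0,0,37],[0,0,39],[0,0,40],[0,0,41],[0,0,42],[0,0,43]], delta_rot=[[0,0,0],[0,0,0],[0,0,0],[0,0,0],[0,0,0],[0,0,0],[0,0,0],[0,0,0],[0,0,0],[0,0,0]], jaw=[1,1,1,1,1,1,1,1,1,1])

```text
t: 10.95
position: [606.4, 30.3, -37.1]
eef_rot: [0.752, -0.659, 0.003, -0.005]
wrist_force: [-17.9, -0.0, 46.1]
width: 0.3
```

```bash
cat >> h.py <<'E'
TIP=37.0   # real tip lies 37 behind the reported TCP (tool z = -37)
def gt(pos,Rm=None,T0=None):
    "tip target"
    Rt=(T_tool()[:3,:3] if Rm is None else Rm)
    return go(np.asarray(pos,float)+Rt[:,2]*TIP,Rm,T0)
E
python3 - <<'E'
from h import *
st()
Rm=down(-90+BY)
hin=lambda ff,z: bp(66-ff,0,z)
gt(hin(152,150),Rm); gt(hin(152,262),Rm)
E
```

```text
t10.95 pos [606.43  30.25 -37.15] yaw -82.49 tilt [ 0.01  0.   -1.  ] F [-17.91  -0.03  46.14] M [ 0.03  3.65 -0.02] w 0.3 q [-0.06  0.59 -0.21  0.76  0.   -1.76]
dp [-54.8, -8.8, -150.0] rot [-0.7, 0.09, 0.01]
dp [-55.0, -10.2, -262.0] rot [-0.7, 0.09, 0.01]
```

>>> play_rows(dp=[[0,0,-30],[0,0,-70],[0,0,-110],[0,-5,-150],[0,-10,-190],[-10,-10,-225],[-20,-10,-255],[-40,-10,-262],[-55,-10,-262],[-55,-10,-262]], delta_rot=[[-0.7,0,0],[-0.7,0,0],[-0.7,0,0],[-0.7,0,0],[-0.7,0,0],[-0.7,0,0],[-0.7,0,0],[-0.7,0,0],[-0.7,0,0],[-0.7,0,0]], jaw=[1,1,1,1,1,1,1,1,1,1])

```text
t: 11.78
position: [606.2, 88.0, 226.2]
eef_rot: [0.753, -0.658, -0.0, -0.002]
wrist_force: [-1.0, 0.6, -1.0]
width: 0.0
```

```bash
python3 - <<'E'
from h import *
st()
Rm=down(-90+BY)
hin=lambda ff,z: bp(66-ff,0,z)
for a in (0.69,0.85,1.0,1.15,1.3,1.45,1.6,1.7):
    gt(hin(136*np.cos(a)+(17 if a<1.65 else 15),173+136*np.sin(a)),Rm)
E
```

```text
t11.78 pos [606.19  88.03 226.15] yaw -82.31 tilt [ 0.  0. -1.] F [-0.98  0.63 -0.98] M [ 0.06 -0.01  0.02] w 0.0 q [ 0.04  0.45  0.28  1.39  0.   -1.67]
dp [-27.3, 0.3, 3.7] rot [-0.14, 0.15, 0.19]
dp [-42.5, 0.2, -11.9] rot [-0.14, 0.15, 0.19]
dp [-58.8, 0.1, -24.1] rot [-0.14, 0.15, 0.19]
dp [-76.8, 0.0, -33.8] rot [-0.14, 0.15, 0.19]
dp [-96.0, -0.1, -40.6] rot [-0.14, 0.15, 0.19]
dp [-116.0, -0.1, -44.6] rot [-0.14, 0.15, 0.19]
dp [-136.3, -0.2, -45.4] rot [-0.14, 0.15, 0.19]
dp [-151.9, -0.3, -44.3] rot [-0.14, 0.15, 0.19]
```

>>> play_rows(dp=[[-15,0,0],[-27,0,0],[-35,0,-3],[-43,0,-11],[-51,0,-18],[-59,0,-24],[-68,0,-29],[-77,0,-33],[-77,0,-33],[-77,0,-33]], delta_rot=[[0,0,0],[0,0,0],[0,0,0],[0,0,0],[0,0,0],[0,0,0],[0,0,0],[0,0,0],[0,0,0],[0,0,0]], jaw=[1,1,1,1,1,1,1,1,1,1])

```text
t: 12.62
position: [595.6, 164.4, 258.6]
eef_rot: [0.753, -0.658, -0.001, -0.001]
wrist_force: [0.3, 0.6, 0.0]
width: -0.1
```

```bash
python3 - <<'E'
from h import *
st()
p=cap('scene'); save(p,'pics/s9.png',(280,80,520,300),3)
Rm=down(-90+BY)
hin=lambda ff,z: bp(66-ff,0,z)
for a in (1.15,1.3,1.45,1.6,1.7):
    gt(hin(136*np.cos(a)+(17 if a<1.65 else 15),173+136*np.sin(a)),Rm)
E
```

```text
t12.62 pos [595.55 164.38 258.58] yaw -82.28 tilt [ 0.  0. -1.] F [0.34 0.58 0.02] M [ 0.   -0.02 -0.01] w -0.1 q [ 0.17  0.47  0.39  1.49  0.   -1.54]
dp [0.3, -0.5, -2.0] rot [-0.02, 0.17, 0.2]
dp [-18.9, -0.6, -8.8] rot [-0.02, 0.17, 0.2]
dp [-38.9, -0.7, -12.7] rot [-0.02, 0.17, 0.2]
dp [-59.2, -0.8, -13.6] rot [-0.02, 0.17, 0.2]
dp [-74.8, -0.8, -12.5] rot [-0.02, 0.17, 0.2]
```

View pics/s9.png

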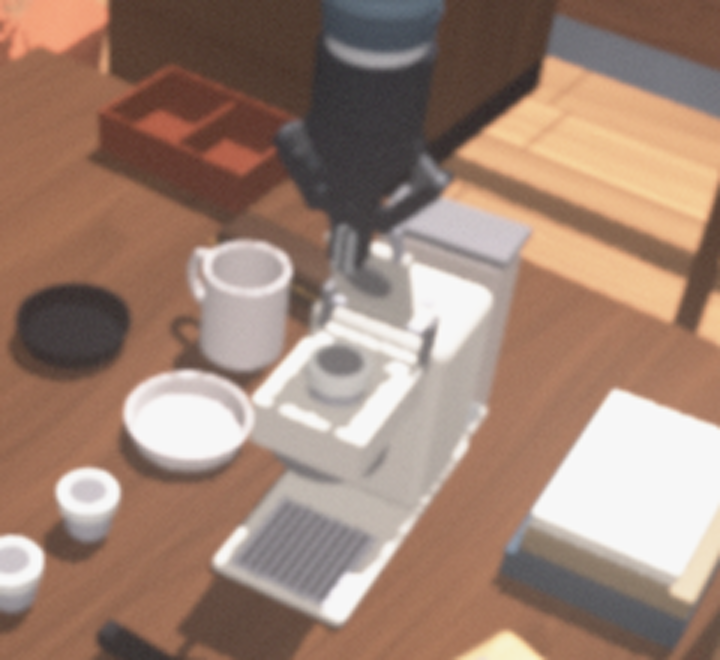

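Lid is rising. Continue to upright.

>>> play_rows(dp=[[-10,-1,-5],[-19,-1,-9],[-29,-1,-11],[-39,-1,-13],[-49,-1,-14],[-57,-1,-14],[-65,-1,-14],[-70,-1,-13],[-73,-1,-13],[-73,-1,-13]], delta_rot=[[0,0,0],[0,0,0],[0,0,0],[0,0,0],[0,0,0],[0,0,0],[0,0,0],[0,0,0],[0,0,0],[0,0,0]], jaw=[1,1,1,1,1,1,1,1,1,1])

```text
t: 13.5
position: [586.5, 237.9, 271.2]
eef_rot: [0.753, -0.658, -0.001, -0.001]
wrist_force: [-0.2, 0.4, -0.2]
width: 0.2
```

```bash
python3 - <<'E'
from h import *
st()
p=cap('scene'); save(p,'pics/s10.png',(280,80,520,300),3)
go(bp(-60,0,330),down(-90+BY))
E
```

```text
t13.50 pos [586.46 237.86 271.16] yaw -82.24 tilt [-0.  0. -1.] F [-0.2   0.37 -0.18] M [-0.04 -0.06  0.01] w 0.2 q [ 0.28  0.51  0.49  1.54  0.   -1.42]
dp [127.3, 0.8, -59.4] rot [-0.02, 0.23, 0.24]
```

View pics/s10.png

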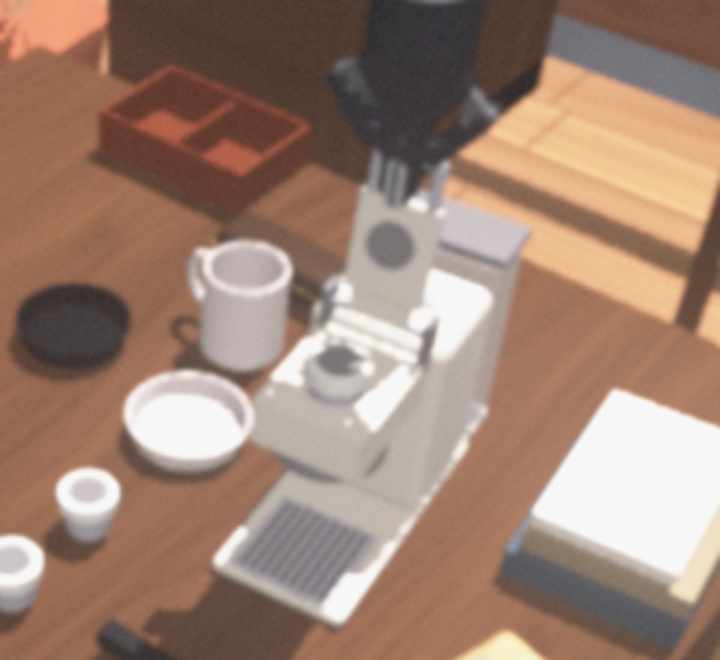

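>>> play_rows(dp=[[20,0,0],[50,0,0],[85,0,-20],[110,0,-40],[127,0,-59],[127,0,-59],[127,0,-59],[127,0,-59],[127,0,-59],[127,0,-59]], delta_rot=[[0,0,0.2],[0,0,0.2],[0,0,0.2],[0,0,0.2],[0,0,0.2],[0,0,0.2],[0,0,0.2],[0,0,0.2],[0,0,0.2],[0,0,0.2]], jaw=[1,1,0.5,0,0,0,0,0,0,0])

```text
t: 14.38
position: [602.9, 112.5, 328.3]
eef_rot: [0.753, -0.659, -0.002, -0.001]
wrist_force: [-0.2, 0.4, -0.3]
width: 85.4
```

```bash
python3 - <<'E'
from h import *
st()
w=cap('wrist'); save(w,'pics/w11.png')
C,u,v=cloud(w)
T=T_tool(); L=(C-T[:3,3])@T[:3,:3]
ok=(L[:,2]>-10)  # not the fingers
s=ok&(abs(C[:,0]-596)<45)&(abs(C[:,1]-170)<45)&(C[:,2]>186)&(C[:,2]<196); Q=C[s]
print('cap',len(Q),np.median(Q[:,2]),cv2.minEnclosingCircle(Q[:,:2].astype(np.float32)))
B=C[ok&(abs(C[:,0]-600)<90)&(abs(C[:,1]-190)<130)]
for z0,z1 in ((177,184),(10,19)):
    Q=B[(B[:,2]>z0)&(B[:,2]<z1)]
    for y in range(96,240,12):
        s=Q[abs(Q[:,1]-y)<6]
        if len(s)>20: print(z0,y,len(s),'x %.1f..%.1f'%(np.percentile(s[:,0],1),np.percentile(s[:,0],99)), 'mid %.1f'%((np.percentile(s[:,0],1)+np.percentile(s[:,0],99))/2))
    print('front y', [ (x,round(float(np.percentile(Q[abs(Q[:,0]-x)<4][:,1],1)),1)) for x in range(560,650,10) if (abs(Q[:,0]-x)<4).sum()>20])
Q=B[(B[:,2]>315)&(B[:,2]<350)&(B[:,1]>200)]; print('bar',len(Q),np.percentile(Q,[2,50,98],axis=0) if len(Q) else '')
for q in ('well','used_mid','clamp_bar','clamp_hinge','mount'):
    m=mark_of(w,q); print(q,[(np.round(d['point'],1).tolist(),round(d['p'],2),atdepth(w,d['point'])) for d in m[:2]])
E
```

```text
t14.38 pos [602.88 112.51 328.35] yaw -82.38 tilt [-0.  0. -1.] F [-0.24  0.36 -0.34] M [ 0.03 -0.03 -0.01] w 85.4 q [ 0.08  0.5   0.62  1.69  0.   -1.63]
cap 69 193.81667413106396 ((595.9658203125, 165.19004821777344), 24.532560348510742)
177 120 437 x 555.6..620.1 mid 587.9
177 132 1251 x 554.9..645.3 mid 600.1
177 144 1205 x 553.1..644.9 mid 599.0
177 156 761 x 550.8..642.6 mid 596.7
177 168 543 x 549.6..641.3 mid 595.5
177 180 463 x 548.0..639.5 mid 593.8
177 192 511 x 546.4..638.2 mid 592.3
177 204 772 x 545.1..636.4 mid 590.7
177 216 984 x 543.0..634.7 mid 588.8
177 228 939 x 531.8..633.2 mid 582.5
front y [(560, 117.8), (570, 119.0), (580, 120.2), (590, 121.3), (600, 122.6), (610, 124.4), (620, 125.8), (630, 127.2), (640, 128.3)]
10 96 144 x 545.5..607.6 mid 576.5
10 108 677 x 545.3..659.6 mid 602.4
10 120 780 x 544.0..661.1 mid 602.5
10 132 763 x 541.9..659.0 mid 600.4
10 144 589 x 542.9..657.8 mid 600.4
10 156 105 x 611.9..657.5 mid 634.7
front y [(560, 96.4), (570, 98.1), (580, 98.6), (590, 100.7), (600, 101.3), (610, 102.4), (620, 104.6), (630, 105.1), (640, 107.3)]
bar 0 
well []
used_mid [([315.0, 277.6], 0.6, array([599.03, 161.66, 206.66]))]
clamp_bar []
clamp_hinge [([319.1, 349.9], 0.89, array([586.04, 231.93, 211.51]))]
mount [([430.4, 345.3], 0.68, array([558.7 , 113.01, 389.12]))]
```

View pics/w11.png

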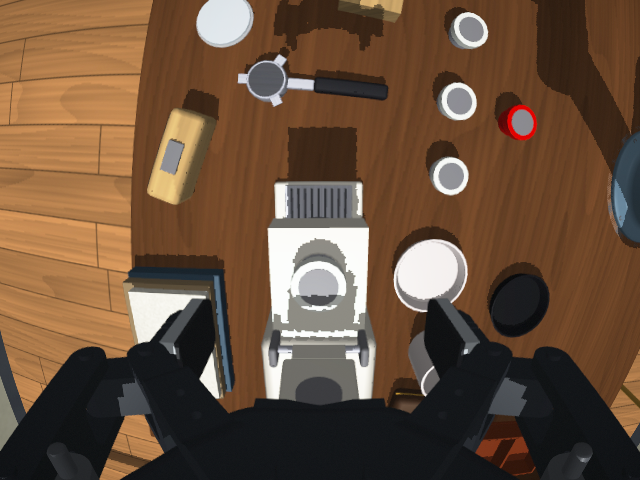

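```bash
python3 - <<'E'
from h import *
w=cap('wrist'); s_=cap('scene'); t=cap('top')
for q in (w,s_,t):
    C,u,v=cloud(q)
    s=(np.hypot(C[:,0]-597,C[:,1]-165)<40)&(C[:,2]>184)&(C[:,2]<216); Q=C[s]
    h,e=np.histogram(Q[:,2],bins=np.arange(184,217,2)); print(q['n'],h)
    Q=Q[(Q[:,2]>201)]
    if len(Q)>5: print(cv2.minEnclosingCircle(Q[:,:2].astype(np.float32)),Q.mean(0),np.linalg.lstsq(np.c_[Q[:,:2]-Q[:,:2].mean(0),np.ones(len(Q))],Q[:,2],rcond=None)[0])
save(w,'pics/w12.png',(250,200,390,400),4); save(s_,'pics/s12.png',(340,150,460,280),5)
E
```

```text
wrist [   0    0    0    8   23   41   28   39   29   41  875 1369   15    0
    0    0]
((595.6696166992188, 170.53762817382812), 25.475360870361328) [595.37 169.06 206.1 ] [ -0.     0.01 206.1 ]
scene [ 26   5   2   5  13  18   8  17   9  19  92 122  43   1   0   0]
((596.7341918945312, 172.41876220703125), 27.253662109375) [598.1  170.04 206.3 ] [ -0.01   0.01 206.3 ]
top [0 0 0 0 0 0 0 0 0 0 0 0 0 0 0 0]
```

View pics/w12.png

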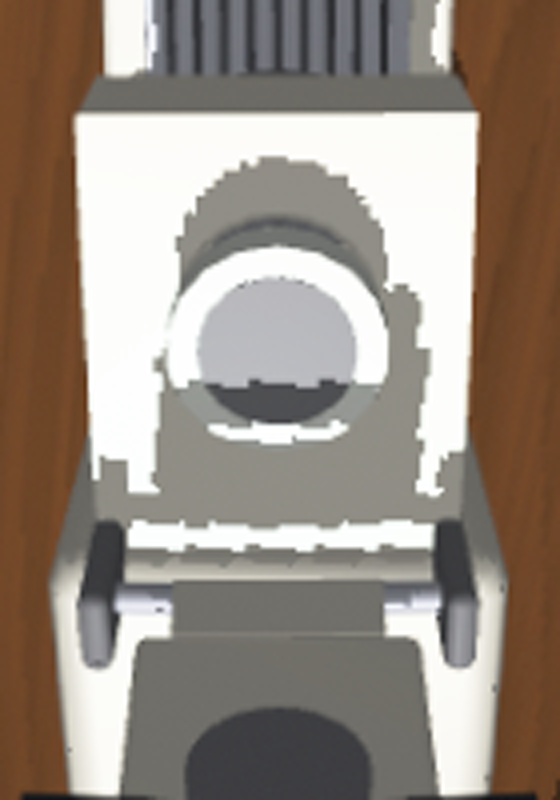

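View pics/s12.png

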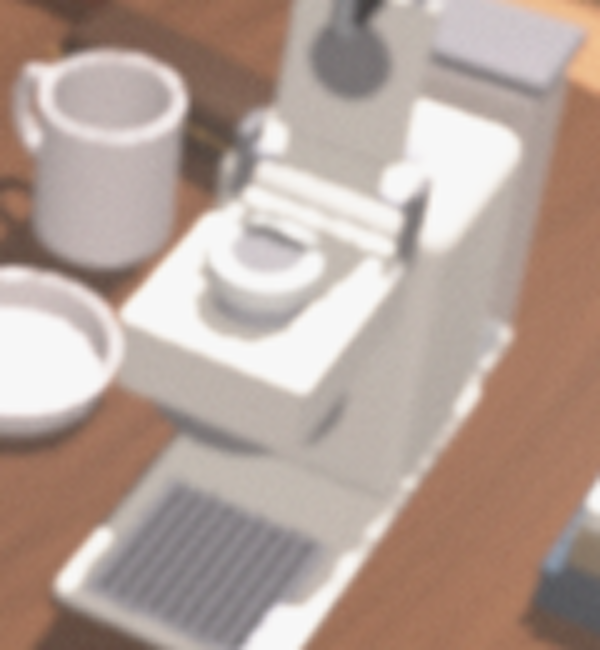

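```bash
sed -i 's/^AX=.*/AX=np.array([595.4,170.5])/' h.py; python3 - <<'E'
from h import *
gt(bp(0,0,240),down(-90+BY));gt(bp(0,0,184),down(-90+BY))
E
```

```text
dp [-59.0, 0.4, 126.9] rot [-0.02, 0.23, 0.05]
dp [-58.8, 0.4, 182.9] rot [-0.02, 0.23, 0.05]
```

>>> play_rows(dp=[[-30,0,20],[-59,0,40],[-59,0,80],[-59,0,115],[-59,0,140],[-59,0,160],[-59,0,175],[-59,0,183],[-59,0,183],[-59,0,183]], delta_rot=[[0,0,0],[0,0,0],[0,0,0],[0,0,0],[0,0,0],[0,0,0],[0,0,0],[0,0,0],[0,0,0],[0,0,0]], jaw=[0,0,0,0,0,0,0,0,0,0])

```text
t: 15.67
position: [595.8, 170.7, 147.2]
eef_rot: [0.752, -0.659, -0.001, -0.001]
wrist_force: [-0.6, 0.1, 0.1]
width: 85.0
```

```bash
python3 - <<'E'
from h import *
st()
gt(bp(0,0,184),down(-90+BY))
w=cap('wrist'); save(w,'pics/w13.png'); p=cap('scene'); save(p,'pics/s13.png',(340,100,460,280),4)
E
```

```text
t15.67 pos [595.83 170.74 147.21] yaw -82.46 tilt [-0.  0. -1.] F [-0.61  0.14  0.05] M [ 0.02  0.   -0.01] w 85.0 q [ 0.17  0.48  0.12  1.21  0.   -1.53]
dp [0.2, 0.5, 0.2] rot [-0.02, 0.23, 0.04]
```

View pics/w13.png

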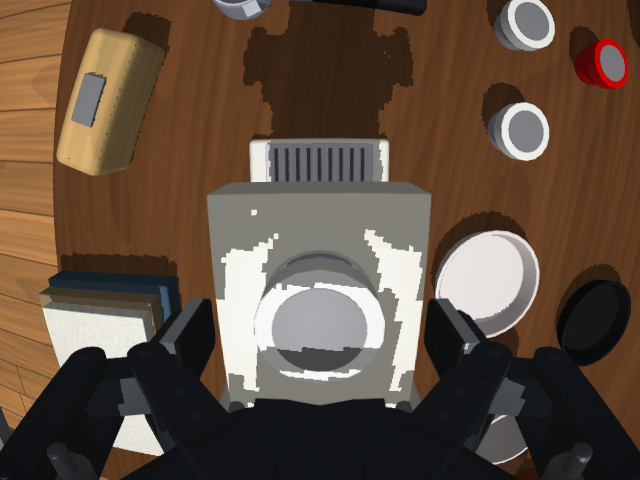

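View pics/s13.png

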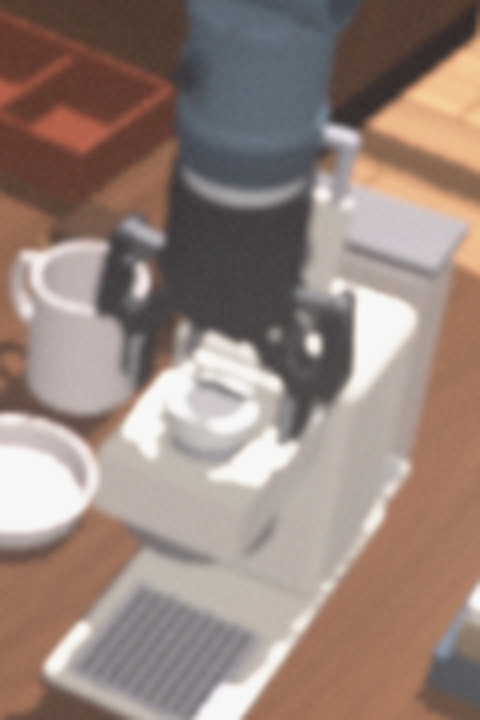

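>>> play_rows(dp=[[0,0,0],[0,0,0],[0,0,0],[0,0,0],[0,0,0],[0,0,0],[0,0,0],[0,0,-10],[0,0,-20],[0,0,-20]], delta_rot=[[0,0,0],[0,0,0],[0,0,0],[0,0,0],[0,0,0],[0,0,0],[0,0,0],[0,0,0],[0,0,0],[0,0,0]], jaw=[0.3,0.5,1,1,1,1,1,1,1,1], newtons=35)

```text
t: 16.6
position: [598.0, 171.0, 171.2]
eef_rot: [0.752, -0.659, 0.0, -0.004]
wrist_force: [1.1, 0.1, -0.9]
width: 48.8
```

```bash
python3 - <<'E'
from h import *
st()
w=cap('wrist'); save(w,'pics/w14.png')
for q in (w,cap('scene'),cap('top')):
    m=mark_of(q,'dish_floor'); print(q['n'],[(np.round(d['point'],1).tolist(),round(d['p'],2),atz(q,d['point'],5)) for d in m[:2]])
C,u,v=cloud(w)
s=(np.hypot(C[:,0]-415,C[:,1]-210)<75)&(C[:,2]>12)&(C[:,2]<40)
print(cv2.minEnclosingCircle(C[s][:,:2].astype(np.float32)))
E
```

```text
t16.60 pos [598.01 171.02 171.18] yaw -82.46 tilt [ 0.01  0.01 -1.  ] F [ 1.07  0.07 -0.94] M [-0.01 -0.04 -0.02] w 48.8 q [ 0.17  0.48  0.17  1.26  0.   -1.53]
wrist [([474.8, 270.6], 0.93, array([427.75, 209.74,   5.  ])), ([580.2, 311.9], 0.79, array([255.93, 247.67,   5.  ]))]
scene [([345.9, 224.2], 0.71, array([437.09, 214.98,   5.  ])), ([305.1, 191.1], 0.69, array([257.93, 248.45,   5.  ]))]
top []
((425.26812744140625, 211.0723876953125), 57.278072357177734)
```

View pics/w14.png

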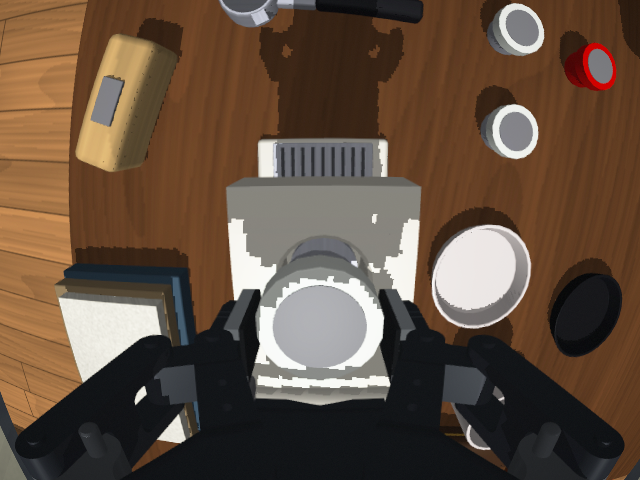

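```bash
python3 - <<'E'
from h import *
Rm=down(-90+BY)
gt(bp(0,0,255),Rm);gt([425.3,211.1,255],Rm);gt([425.3,211.1,50],Rm);gt([425.3,211.1,28.5],Rm)
E
```

```text
dp [-0.1, 1.0, -50.0] rot [-0.12, 0.24, 0.04]
dp [-62.7, 164.3, -50.1] rot [-0.12, 0.24, 0.04]
dp [-61.8, 164.7, 154.9] rot [-0.12, 0.24, 0.04]
dp [-61.7, 164.8, 176.4] rot [-0.12, 0.24, 0.04]
```

>>> play_rows(dp=[[0,0,-20],[0,1,-45],[-10,20,-50],[-25,50,-50],[-40,90,-50],[-55,130,-50],[-62,160,-45],[-62,165,-20],[-62,165,20],[-62,165,55]], delta_rot=[[0,0,0],[0,0,0],[0,0,0],[0,0,0],[0,0,0],[0,0,0],[0,0,0],[0,0,0],[0,0,0],[0,0,0]], jaw=[1,1,1,1,1,1,1,1,1,1])

```text
t: 17.73
position: [424.7, 211.3, 112.4]
eef_rot: [0.752, -0.659, -0.0, -0.003]
wrist_force: [0.3, 0.1, -0.9]
width: 48.6
```

```bash
python3 - <<'E'
from h import *
st()
gt([425.3,211.1,27],down(-90+BY))
p=cap('scene'); save(p,'pics/s15.png',(280,100,460,280),4)
w=cap('wrist'); save(w,'pics/w15.png')
E
```

```text
t17.73 pos [424.66 211.26 112.45] yaw -82.40 tilt [ 0.    0.01 -1.  ] F [ 0.29  0.1  -0.94] M [ 0.04  0.03 -0.02] w 48.6 q [ 0.33  0.21 -0.36  0.99  0.   -1.38]
dp [0.8, -0.0, 122.4] rot [-0.29, 0.27, 0.1]
```

View pics/s15.png

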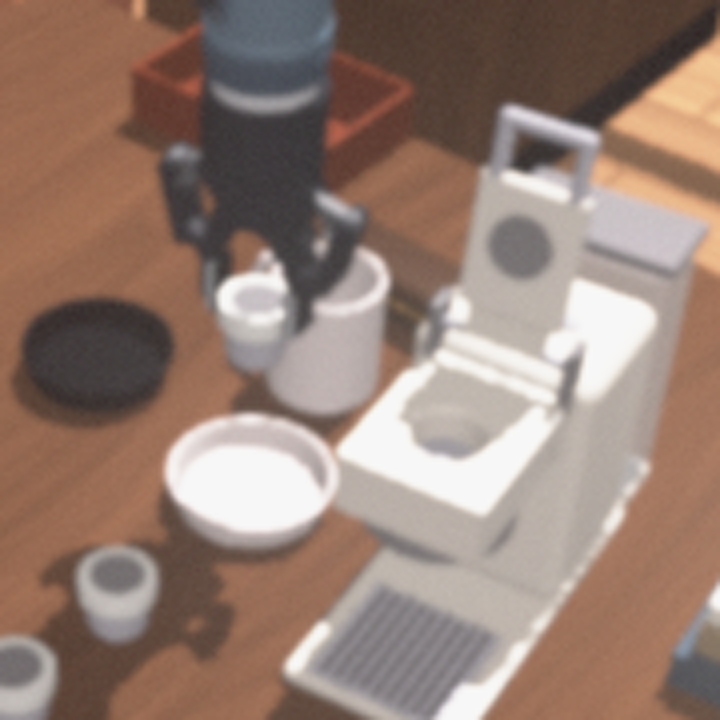

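View pics/w15.png

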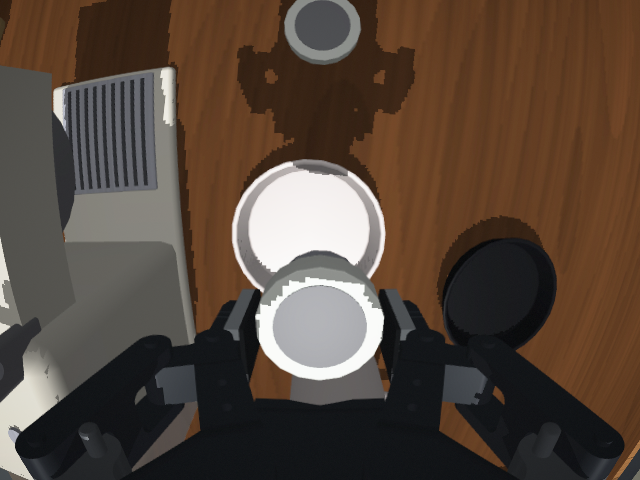

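```bash
python3 - <<'E'
from h import *
t=cap('top'); s=cap('scene')
for q in (t,s):
    C,u,v=cloud(q)
    k=(abs(C[:,0]-400)<90)&(C[:,1]>255)&(C[:,1]<400)&(C[:,2]>84)&(C[:,2]<100)
    print(k.sum(), np.percentile(C[k],[1,50,99],axis=0) if k.sum() else '')
E
```

```text
0 
113 [[354.98 309.32  84.32]
 [410.44 341.81  91.06]
 [426.77 387.26  96.78]]
```

>>> play_rows(dp=[[0,0,30],[0,0,60],[0,0,85],[0,0,100],[0,0,110],[0,0,116],[0,0,120],[0,0,121],[0,0,121],[0,0,121]], delta_rot=[[0,0,0],[0,0,0],[0,0,0],[0,0,0],[0,0,0],[0,0,0],[0,0,0],[0,0,0],[0,0,0],[0,0,0]], jaw=[1,1,1,1,1,1,1,1,1,1])

```text
t: 18.77
position: [425.2, 211.4, -6.9]
eef_rot: [0.752, -0.659, -0.001, -0.002]
wrist_force: [-0.1, 0.2, 0.2]
width: 48.5
```

```bash
python3 - <<'E'
from h import *
st()
E
```

```text
t18.77 pos [425.17 211.38  -6.9 ] yaw -82.46 tilt [ 0.  0. -1.] F [-0.14  0.21  0.19] M [-0.05 -0.02  0.01] w 48.5 q [ 0.32  0.35 -0.53  0.69  0.   -1.38]
```

>>> play_rows(dp=[[0,0,2],[0,0,3],[0,0,3],[0,0,3],[0,0,3],[0,0,3],[0,0,3],[0,0,-10],[0,0,-40],[0,0,-80]], delta_rot=[[0,0,0],[0,0,0],[0,0,0],[0,0,0],[0,0,0],[0,0,0],[0,0,0],[0,0,0],[0,0,0],[0,0,0]], jaw=[1,1,1,0.2,0.2,0.2,0.2,0.2,0.1,0])

```text
t: 19.6
position: [421.8, 209.9, 71.2]
eef_rot: [0.752, -0.659, -0.003, 0.001]
wrist_force: [1.3, 0.3, -0.1]
width: 84.8
```

```bash
python3 - <<'E'
from h import *
st()
w=cap('wrist'); save(w,'pics/w16.png')
go([560,-20,300],down(-90+BY))
E
```

```text
t19.60 pos [421.83 209.89  71.21] yaw -82.47 tilt [-0.01  0.   -1.  ] F [ 1.33  0.32 -0.14] M [-0.   -0.06 -0.02] w 84.8 q [ 0.32  0.25 -0.43  0.9   0.   -1.38]
dp [246.2, -102.3, -220.3] rot [-0.47, 0.31, 0.05]
```

View pics/w16.png

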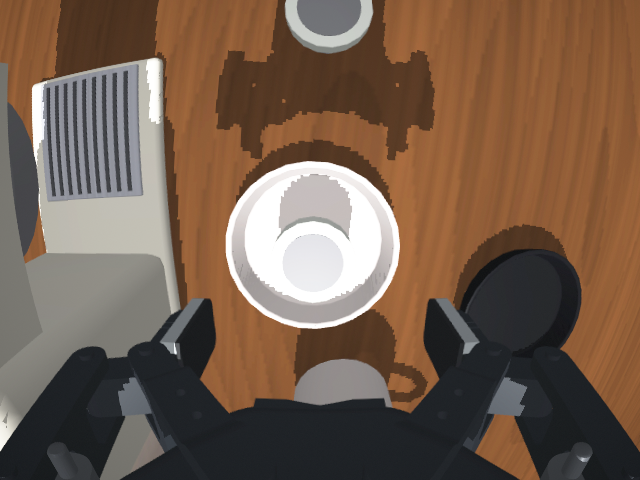

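```bash
python3 - <<'E'
from h import *
go([440,180,190],down(-90+BY));go([500,70,190]);go([555,-35,190]); 
E
```

```text
dp [32.8, -8.7, -109.9] rot [-0.47, 0.31, 0.05]
dp [149.7, -53.7, -110.1] rot [0.0, 0.0, 0.0]
dp [261.0, -94.5, -110.4] rot [0.0, 0.0, 0.0]
```

>>> play_rows(dp=[[0,0,-35],[15,-5,-75],[35,-10,-105],[70,-25,-110],[110,-40,-110],[150,-54,-110],[190,-67,-110],[225,-80,-110],[261,-94,-110],[261,-94,-110]], delta_rot=[[0,0,7],[0,0,14],[0,0,21],[0,0,28],[0,0,35],[0,0,42],[0,0,49],[0,0,56],[0,0,63],[0,0,70]], jaw=[0,0,0,0,0,0,0,0,0,0])

```text
t: 20.48
position: [557.8, -41.4, 188.7]
eef_rot: [-0.232, 0.973, 0.0, 0.005]
wrist_force: [-0.0, 0.2, -0.3]
width: 85.3
```

```bash
cat > fun.py <<'E'
from h import *
def funnel(w,guess,gdir=None,zc=39,zg=32,dz=0):
    C,u,v=cloud(w)
    fr=w['frame'][v,u].astype(int)
    return C,fr,u,v
E
python3 - <<'E'
from h import *
st()
w=cap('wrist'); save(w,'pics/w17.png')
for q in ('funnel_base','funnel_grip'):
    m=mark_of(w,q); print(q,[(np.round(d['point'],1).tolist(),round(d['p'],2),atdepth(w,d['point']),atz(w,d['point'],0 if 'base' in q else 22)) for d in m[:2]])
C,u,v=cloud(w)
Q=C[(C[:,0]>515)&(C[:,0]<640)&(C[:,1]>-80)&(C[:,1]<20)&(C[:,2]>26)&(C[:,2]<38)]
print(len(Q),np.median(Q[:,2])); r=cv2.minAreaRect(Q[:,:2].astype(np.float32)); print(r)
Q=C[(C[:,0]>630)&(C[:,0]<730)&(C[:,1]>-80)&(C[:,1]<30)&(C[:,2]>33)&(C[:,2]<46)]
print(len(Q),np.median(Q[:,2]),cv2.minEnclosingCircle(Q[:,:2].astype(np.float32)))
E
```

```text
t20.48 pos [557.8  -41.42 188.71] yaw -153.18 tilt [ 0.01  0.   -1.  ] F [-0.02  0.16 -0.32] M [ 0.06  0.03 -0.01] w 85.3 q [-0.19  0.34  0.01  1.23  0.   -0.66]
funnel_base [([284.4, 316.1], 0.65, array([664.32, -26.63,  40.29]), array([685.23, -20.93,   0.  ]))]
funnel_grip []
2021 32.636182151644846
((579.5692749023438, -28.055179595947266), (95.63481140136719, 20.874452590942383), 1.9618085622787476)
2111 40.007256203140116 ((687.0791625976562, -24.390901565551758), 36.2454833984375)
```

View pics/w17.png

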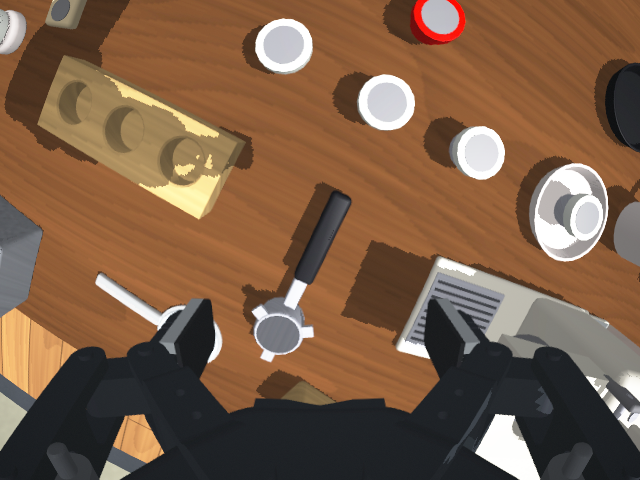

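```bash
python3 - <<'E'
from h import *
c=np.array([687.1,-24.4]); a=np.radians(181.96); g=c+127*np.array([np.cos(a),np.sin(a)])
print(g)
gt([*g,100],down(181.96)); gt([*g,11],down(181.96))
E
```

```text
[560.17 -28.74]
dp [-7.1, 2.8, 126.1] rot [0.3, 0.46, 25.69]
dp [-6.3, 2.5, 215.1] rot [0.3, 0.46, 25.69]
```

>>> play_rows(dp=[[-7,3,20],[-7,3,50],[-7,3,80],[-7,3,110],[-7,3,140],[-7,3,165],[-7,3,185],[-6,3,200],[-6,3,210],[-6,3,210]], delta_rot=[[0.3,0.5,7],[0.3,0.5,14],[0.3,0.5,21],[0.3,0.5,25.7],[0.3,0.5,25.7],[0.3,0.5,25.7],[0.3,0.5,25.7],[0.3,0.5,25.7],[0.3,0.5,25.7],[0.3,0.5,25.7]], jaw=[0.3,0.3,0.3,0.3,0.3,0.3,0.3,0.3,0.3,0.3])

```text
t: 21.47
position: [557.1, -26.9, -23.0]
eef_rot: [-0.019, 1.0, 0.0, -0.003]
wrist_force: [-1.0, -0.0, 0.3]
width: 59.6
```

```bash
python3 - <<'E'
from h import *
st()
c=np.array([687.1,-24.4]); a=np.radians(181.96); g=c+127*np.array([np.cos(a),np.sin(a)])
gt([*g,10],down(181.96))
w=cap('wrist'); save(w,'pics/w18.png')
p=cap('scene'); save(p,'pics/s18.png',(250,200,430,370),4)
E
```

```text
t21.47 pos [557.05 -26.92 -23.  ] yaw -177.85 tilt [-0.01  0.   -1.  ] F [-0.99 -0.01  0.31] M [-0.01 -0.   -0.01] w 59.6 q [-0.16  0.51 -0.31  0.75 -0.   -0.2 ]
dp [-3.1, -1.9, 4.0] rot [0.05, -0.29, 0.19]
```

View pics/w18.png

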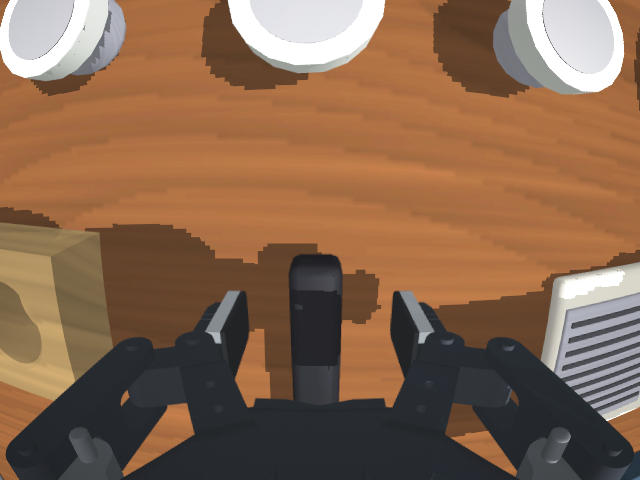

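View pics/s18.png

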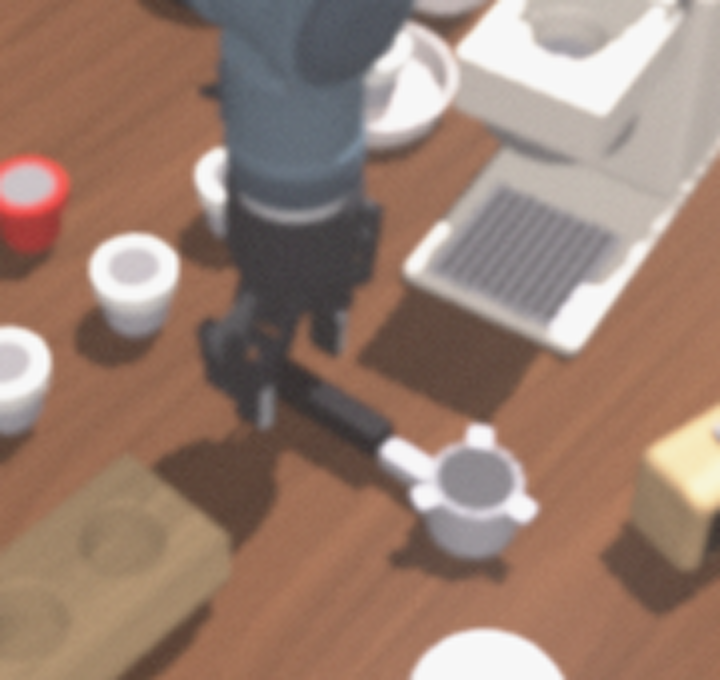

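>>> play_rows(dp=[[-2,-2,2],[-3,-2,4],[-3,-2,4],[-3,-2,4],[-3,-2,4],[-3,-2,4],[-3,-2,4],[-3,-2,4],[-3,-2,4],[-3,-2,4]], delta_rot=[[0,0,0],[0,0,0],[0,0,0],[0,0,0],[0,0,0],[0,0,0],[0,0,0],[0,0,0],[0,0,0],[0,0,0]], jaw=[0.3,0.3,0.3,1,1,1,1,1,1,1], newtons=100)

```text
t: 22.4
position: [562.7, -29.6, -24.4]
eef_rot: [-0.018, 1.0, 0.0, -0.0]
wrist_force: [-0.4, 0.3, 1.3]
width: 17.8
```

```bash
python3 - <<'E'
from h import *
st()
T=T_tool(); c=np.array([687.1,-24.4,0]); print('cup in tool', T[:3,:3].T@(c-T[:3,3]))
E
```

```text
t22.40 pos [562.7  -29.57 -24.36] yaw -177.92 tilt [-0.  0. -1.] F [-0.38  0.31  1.32] M [0.14 0.03 0.12] w 17.8 q [-0.17  0.52 -0.31  0.75 -0.   -0.2 ]
cup in tool [-124.49    0.64  -24.42]
```

>>> play_rows(dp=[[0,0,-5],[0,0,-12],[0,0,-20],[0,0,-30],[0,0,-40],[0,0,-50],[0,0,-55],[0,0,-55],[0,0,-55],[0,0,-55]], delta_rot=[[0,0,0],[0,0,0],[0,0,0],[0,0,0],[0,0,0],[0,0,0],[0,0,0],[0,0,0],[0,0,0],[0,0,0]], jaw=[1,1,1,1,1,1,1,1,1,1])

```text
t: 23.23
position: [562.3, -29.5, 30.3]
eef_rot: [-0.018, 1.0, 0.0, -0.001]
wrist_force: [-0.2, -0.2, -1.8]
width: 17.8
```

```bash
python3 - <<'E'
from h import *
st()
s=cap('scene'); t=cap('top')
save(s,'pics/s19.png',(250,200,430,370),4)
T=T_tool()
for q in (s,t):
    C,u,v=cloud(q); L=(C-T[:3,3])@T[:3,:3]
    k=(np.hypot(L[:,0]+124.5,L[:,1])<45)&(C[:,2]>70)
    Q=C[k]
    if len(Q): 
        zt=np.percentile(Q[:,2],90); print(q['n'],len(Q),zt); Q=Q[Q[:,2]>zt-12]; print(cv2.minEnclosingCircle(Q[:,:2].astype(np.float32)), 'tool',(np.r_[cv2.minEnclosingCircle(Q[:,:2].astype(np.float32))[0],0]-T[:3,3])@T[:3,:3])
        A=np.linalg.lstsq(np.c_[Q[:,:2]-Q[:,:2].mean(0),np.ones(len(Q))],Q[:,2],rcond=None)[0]; print('plane',A)
for qn in ('funnel_base','funnel_grip'):
    a=mark_of(s,qn);b=mark_of(t,qn); print(qn,[(d['point'],d['p']) for d in a[:2]],[(d['point'],d['p']) for d in b[:2]])
    if a and b: X,e=tri([(s,a[0]['point']),(t,b[0]['point'])]); print(X,e)
print('pred cup',T[:3,:3]@np.array([-124.5,.6,-24.4])+T[:3,3])
E
```

```text
t23.23 pos [562.34 -29.51  30.3 ] yaw -177.92 tilt [-0.  0. -1.] F [-0.18 -0.22 -1.76] M [-0.03  0.21  0.  ] w 17.8 q [-0.17  0.46 -0.24  0.87 -0.   -0.2 ]
scene 641 95.23008127332525
((687.0048828125, -21.739946365356445), 37.76049041748047) tool [-125.23    3.19   29.73]
plane [-0.03  0.05 92.84]
top 10 95.48293431979047
((715.8462524414062, -24.704845428466797), 8.193726539611816) tool [-153.94   -0.83   29.67]
plane [-0.21 -0.75 91.43]
funnel_base [([369.1, 317.5], 0.65)] [([257.3, 280.2], 0.43), ([436.0, 232.9], 0.19)]
[ 458.72  305.2  -490.44] [np.float64(7.877674546746126), np.float64(6.611086366370623)]
funnel_grip [([332.4, 285.6], 0.66)] [([406.8, 234.0], 0.59), ([178.9, 303.5], 0.31)]
[ 599.2  -162.53  215.43] [np.float64(39.71600453066407), np.float64(28.151442907585157)]
pred cup [686.47 -24.36  54.13]
```

View pics/s19.png

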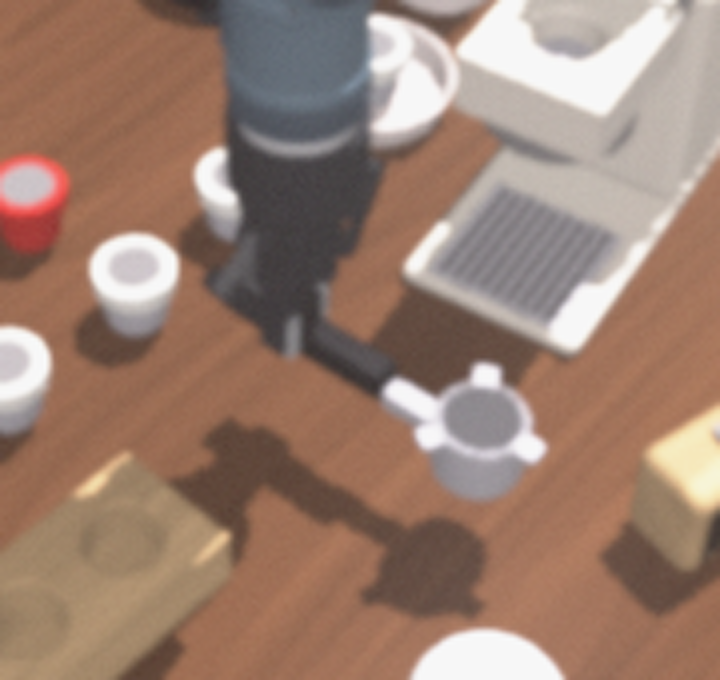

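```bash
cat >> h.py <<'E'
CT=np.array([-124.5,0.5,-24.4]) # cup underside centre in tool
def cupgo(cup,phi,under):
    "rows target for the cup axis xy, handle angle phi deg, underside height"
    Rm=down(phi); return go(np.array([cup[0],cup[1],under])-Rm@CT,Rm)
E
python3 - <<'E'
from h import *
c0=np.array([686.5,-24.4]); A=bp(-110,0,0)[:2]; ph1=-90+BY-49.6+360
for k in np.linspace(0,1,11)[1:]:
    cupgo(c0+(A-c0)*k,182.1+(ph1-182.1)*k,55)
print('B'); 
E
```

```text
dp [7.2, -1.0, -0.4] rot [0.02, -0.07, -4.59]
dp [13.3, -2.0, -0.4] rot [0.02, -0.07, -9.17]
dp [18.6, -2.9, -0.4] rot [0.02, -0.07, -13.75]
dp [23.2, -3.6, -0.4] rot [0.02, -0.07, -18.33]
dp [27.0, -4.0, -0.4] rot [0.03, -0.07, -22.91]
dp [30.1, -4.2, -0.4] rot [0.03, -0.07, -27.49]
dp [32.5, -3.9, -0.4] rot [0.03, -0.07, -32.07]
dp [34.2, -3.3, -0.4] rot [0.04, -0.07, -36.65]
dp [35.3, -2.1, -0.3] rot [0.04, -0.07, -41.23]
dp [35.7, -0.4, -0.3] rot [0.04, -0.07, -45.81]
B
```

>>> play_rows(dp=[[7,-1,0],[13,-2,0],[19,-3,0],[23,-3.5,0],[27,-4,0],[30,-4,0],[33,-4,0],[34,-3,0],[35.5,-2,0],[36,-0.5,0]], delta_rot=[[0,0,-4.5],[0,0,-9],[0,0,-13.7],[0,0,-18.3],[0,0,-22.9],[0,0,-27.5],[0,0,-32],[0,0,-36.6],[0,0,-41.2],[0,0,-45.8]], jaw=[1,1,1,1,1,1,1,1,1,1])

```text
t: 24.37
position: [526.2, -31.5, 30.2]
eef_rot: [-0.408, 0.913, 0.0, -0.001]
wrist_force: [1.0, -0.6, -2.4]
width: 17.6
```

```bash
python3 - <<'E'
from h import *
st(); ph1=-90+BY-49.6+360
for x in (-110,-80,-50,-25,0): cupgo(bp(x,0,0)[:2],ph1,55)
E
```

```text
t24.37 pos [526.16 -31.49  30.17] yaw -131.90 tilt [-0. -0. -1.] F [ 0.98 -0.62 -2.4 ] M [-0.16  0.11 -0.04] w 17.6 q [-0.18  0.39 -0.34  0.84 -0.   -1.02]
dp [-0.5, -0.2, -0.4] rot [0.06, -0.07, 0.2]
dp [-20.0, 22.6, -0.4] rot [0.06, -0.07, 0.2]
dp [-39.5, 45.3, -0.4] rot [0.06, -0.07, 0.2]
dp [-55.8, 64.3, -0.4] rot [0.06, -0.07, 0.2]
dp [-72.1, 83.3, -0.4] rot [0.06, -0.07, 0.2]
```

>>> play_rows(dp=[[-10,11,0],[-20,22.5,0],[-30,34,0],[-39.5,45,0],[-48,55,0],[-56,64.5,0],[-64,74,0],[-70,81,0],[-72,83.5,0],[-72,83.5,0]], delta_rot=[[0,0,0.2],[0,0,0.2],[0,0,0.2],[0,0,0.2],[0,0,0.2],[0,0,0.2],[0,0,0.2],[0,0,0.2],[0,0,0.2],[0,0,0.2]], jaw=[1,1,1,1,1,1,1,1,1,1])

```text
t: 25.2
position: [512.0, 78.6, 30.2]
eef_rot: [-0.407, 0.914, 0.0, -0.001]
wrist_force: [-0.5, -0.9, -2.4]
width: 17.6
```

```bash
python3 - <<'E'
from h import *
st(); ph1=-90+BY-49.6+360
cupgo(AX,ph1,55); cupgo(AX,ph1,97)
s=cap('scene'); save(s,'pics/s20.png',(320,120,460,290),4.5)
t=cap('top'); save(t,'pics/t20.png',(200,160,340,260),5)
T=T_tool(); cup=T[:3,:3]@CT+T[:3,3]; print('cup',cup)
# overlay predicted cup bottom circle / rim
im=cv2.imread('pics/s20.png')
for r,z,col in ((26,39,(0,0,255)),(26,0,(0,255,0))):
    pts=[((proj(s,cup+[r*np.cos(a),r*np.sin(a),z])-[320,120])*4.5).astype(int) for a in np.linspace(0,6.28,60)]
    cv2.polylines(im,[np.array(pts)],True,col,1)
cv2.imwrite('pics/s20o.png',im)
w=cap('wrist'); save(w,'pics/w20.png')
E
```

```text
t25.20 pos [511.95  78.58  30.15] yaw -132.03 tilt [-0. -0. -1.] F [-0.45 -0.95 -2.38] M [-0.15  0.15 -0.  ] w 17.6 q [ 0.03  0.38 -0.37  0.83 -0.   -0.81]
dp [0.4, -0.8, -0.4] rot [0.05, -0.08, 0.07]
dp [0.4, -0.8, -42.4] rot [0.05, -0.08, 0.07]
cup [595.37 170.35  54.38]
```

View pics/s20o.png

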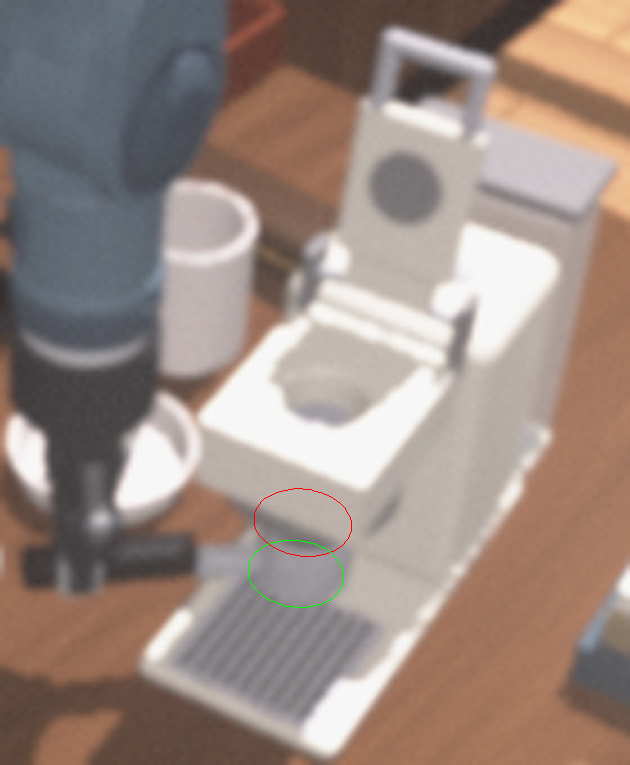

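View pics/w20.png

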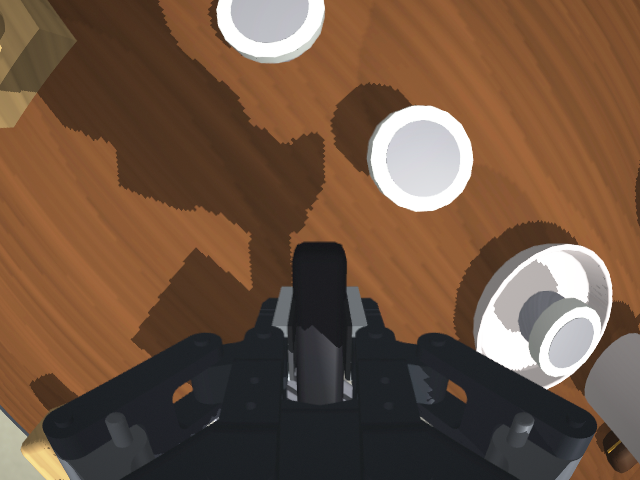

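```bash
cat > ov.py <<'E'
from h import *
s=cap('scene'); x0,y0,x1,y1=350,180,440,260; k=7
im=cv2.resize(s['frame'][y0:y1,x0:x1,::-1],None,fx=k,fy=k,interpolation=cv2.INTER_CUBIC)
def pl(P,col,closed=True): 
    pts=np.array([((proj(s,q)-[x0,y0]+.5)*k) for q in P]).astype(int); cv2.polylines(im,[pts],closed,col,1)
circ=lambda c,r,z:[np.array([c[0]+r*np.cos(a),c[1]+r*np.sin(a),z]) for a in np.linspace(0,6.28,60)]
pl(circ(AX,22.5,180),(0,0,255)); pl([bp(a,b,180) for a,b in((-48,-46),(-48,46),(48,46),(48,-46))],(0,0,255)); pl([bp(-48,-46,138),bp(-48,46,138)],(0,0,255),False)
pl(circ(AX,46,120),(255,0,0))
T=T_tool(); cup=T[:3,:3]@CT+T[:3,3]; pl(circ(cup,26,cup[2]),(0,255,0)); pl(circ(cup,26,cup[2]+39),(0,255,0))
cv2.imwrite('pics/ov.png',im)
E
python3 ov.py
```

```text
(no output)
```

View pics/ov.png

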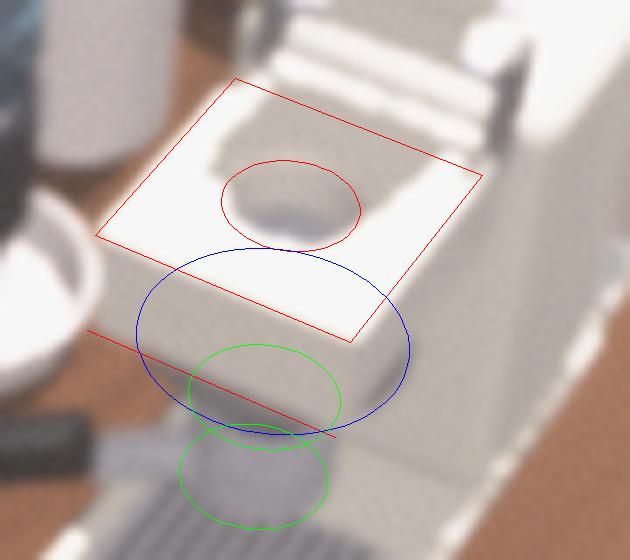

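>>> play_rows(dp=[[0,-0.5,-8],[0,-0.5,-16],[0,-0.5,-22],[0,-0.5,-25],[0,-0.5,-27],[0,-0.5,-29],[0,-0.5,-31],[0,-0.5,-33],[0,-0.5,-35],[0,-0.5,-35]], delta_rot=[[0,0,0],[0,0,0],[0,0,0],[0,0,0],[0,0,0],[0,0,0],[0,0,0],[0,0,0],[0,0,0],[0,0,0]], jaw=[1,1,1,1,1,1,1,1,1,1], newtons=110)

```text
t: 26.23
position: [512.9, 77.0, 65.5]
eef_rot: [-0.406, 0.914, -0.0, -0.001]
wrist_force: [0.2, -0.1, -3.0]
width: 17.4
```

```bash
python3 - <<'E'
from h import *
st(); ph1=-90+BY-49.6+360
T=T_tool(); print('cup',T[:3,:3]@CT+T[:3,3])
cupgo(AX,ph1,97)
E
python3 ov.py
```

```text
t26.23 pos [512.86  77.03  65.45] yaw -132.14 tilt [-0. -0. -1.] F [ 0.17 -0.14 -2.96] M [-0.19  0.13 -0.05] w 17.4 q [ 0.03  0.34 -0.32  0.91 -0.   -0.81]
cup [596.06 169.69  89.71]
dp [-0.2, 0.9, -7.1] rot [0.02, -0.07, -0.04]
```

View pics/ov.png

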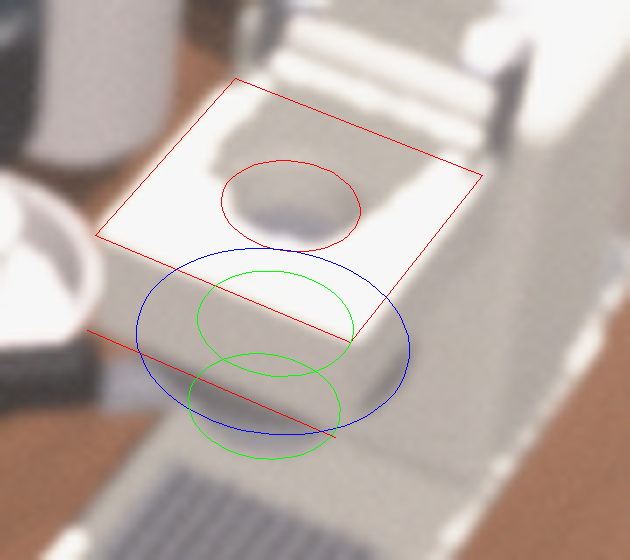

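>>> play_rows(dp=[[0,0.5,-1],[0,0.5,-2],[0,0.5,-3],[0,0.5,-4],[0,0.5,-5],[0,0.5,-6],[0,0.5,-7],[0,0.5,-7.2],[0,0.5,-7.2],[0,0.5,-7.2]], delta_rot=[[0,0,0],[0,0,0],[0,0,0],[0,0,0],[0,0,0],[0,0,0],[0,0,0],[0,0,0],[0,0,0],[0,0,0]], jaw=[1,1,1,1,1,1,1,1,1,1])

```text
t: 27.12
position: [512.5, 77.4, 72.5]
eef_rot: [-0.406, 0.914, -0.0, -0.001]
wrist_force: [-0.6, -1.1, -1.9]
width: 17.5
```

```bash
python3 - <<'E'
from h import *
st(); ph1=-90+BY-49.6+360
T=T_tool(); print('cup',T[:3,:3]@CT+T[:3,3])
for k in range(0,11): cupgo(AX,ph1+49.6*k/10,97)
E
```

```text
t27.12 pos [512.47  77.37  72.5 ] yaw -132.14 tilt [-0. -0. -1.] F [-0.57 -1.06 -1.86] M [-0.2   0.12 -0.02] w 17.5 q [ 0.03  0.34 -0.31  0.93 -0.   -0.81]
cup [595.66 170.03  96.75]
dp [-0.2, 0.4, -0.1] rot [0.03, -0.07, -0.04]
dp [-0.7, -10.4, -0.1] rot [0.03, -0.07, -5.0]
dp [-2.2, -21.0, -0.1] rot [0.03, -0.06, -9.96]
dp [-4.5, -31.5, -0.1] rot [0.04, -0.06, -14.92]
dp [-7.8, -41.8, -0.1] rot [0.04, -0.06, -19.88]
dp [-11.9, -51.8, -0.1] rot [0.04, -0.06, -24.84]
dp [-16.9, -61.3, -0.2] rot [0.04, -0.06, -29.8]
dp [-22.7, -70.4, -0.2] rot [0.05, -0.06, -34.76]
dp [-29.3, -78.9, -0.2] rot [0.05, -0.06, -39.72]
dp [-36.5, -86.9, -0.2] rot [0.05, -0.05, -44.68]
dp [-44.5, -94.2, -0.2] rot [0.05, -0.05, -49.64]
```

>>> play_rows(dp=[[-0.3,-5,0],[-0.7,-10.4,0],[-1.3,-15.7,0],[-2.2,-21,0],[-3.2,-26.3,0],[-4.5,-31.5,0],[-6,-36.7,0],[-7.8,-41.8,0],[-9.7,-46.8,0],[-11.9,-51.8,0]], delta_rot=[[0,0,-2.5],[0,0,-5],[0,0,-7.5],[0,0,-10],[0,0,-12.4],[0,0,-14.9],[0,0,-17.4],[0,0,-19.9],[0,0,-22.4],[0,0,-24.8]], jaw=[1,1,1,1,1,1,1,1,1,1])

```text
t: 27.95
position: [559.0, 51.2, 72.3]
eef_rot: [-0.593, 0.805, 0.0, -0.001]
wrist_force: [0.8, 0.1, -1.7]
width: 17.6
```

```bash
python3 - <<'E'
from h import *
st(); ph1=-90+BY-49.6+360
T=T_tool(); print('cup',T[:3,:3]@CT+T[:3,3])
for k in range(5,11): cupgo(AX,ph1+49.6*k/10,97)
E
```

```text
t27.95 pos [559.03  51.25  72.32] yaw -107.22 tilt [-0. -0. -1.] F [ 0.75  0.11 -1.71] M [-0.22  0.03  0.06] w 17.6 q [-0.02  0.42 -0.19  0.97 -0.   -1.29]
cup [595.45 170.33  96.59]
dp [-0.2, 0.2, -0.3] rot [0.06, -0.06, 0.08]
dp [-0.7, -10.5, -0.3] rot [0.06, -0.06, -4.88]
dp [-2.1, -21.2, -0.3] rot [0.07, -0.06, -9.84]
dp [-4.4, -31.7, -0.3] rot [0.07, -0.05, -14.8]
dp [-7.7, -42.0, -0.3] rot [0.07, -0.05, -19.76]
dp [-11.8, -52.0, -0.3] rot [0.07, -0.05, -24.72]
```

Smooth. Second half.

>>> play_rows(dp=[[-0.3,-5,-0.3],[-0.7,-10.5,-0.3],[-1.3,-15.8,-0.3],[-2.1,-21.2,-0.3],[-3.1,-26.5,-0.3],[-4.4,-31.7,-0.3],[-5.9,-36.9,-0.3],[-7.7,-42,-0.3],[-9.6,-47,-0.3],[-11.8,-52,-0.3]], delta_rot=[[0,0,-2.4],[0,0,-4.9],[0,0,-7.4],[0,0,-9.8],[0,0,-12.3],[0,0,-14.8],[0,0,-17.3],[0,0,-19.8],[0,0,-22.3],[0,0,-24.7]], jaw=[1,1,1,1,1,1,1,1,1,1])

```text
t: 28.78
position: [612.6, 47.0, 72.4]
eef_rot: [0.752, -0.659, -0.0, 0.001]
wrist_force: [1.0, -0.5, -1.6]
width: 17.3
```

```bash
python3 - <<'E'
from h import *
st(); ph1=-90+BY
T=T_tool(); print('cup',T[:3,:3]@CT+T[:3,3])
cupgo(AX,ph1,97);cupgo(AX,ph1,93)
s=cap('scene'); save(s,'pics/s22.png',(320,120,460,290),4.5)
E
```

```text
t28.78 pos [612.56  46.99  72.41] yaw -82.41 tilt [-0. -0. -1.] F [ 1.03 -0.54 -1.55] M [-0.25 -0.04 -0.03] w 17.3 q [-0.03  0.52 -0.02  1.03 -0.   -1.73]
cup [595.64 170.35  96.72]
dp [-0.2, 0.4, -0.2] rot [0.08, -0.04, 0.09]
dp [-0.2, 0.4, 3.8] rot [0.08, -0.04, 0.09]
```

View pics/s22.png

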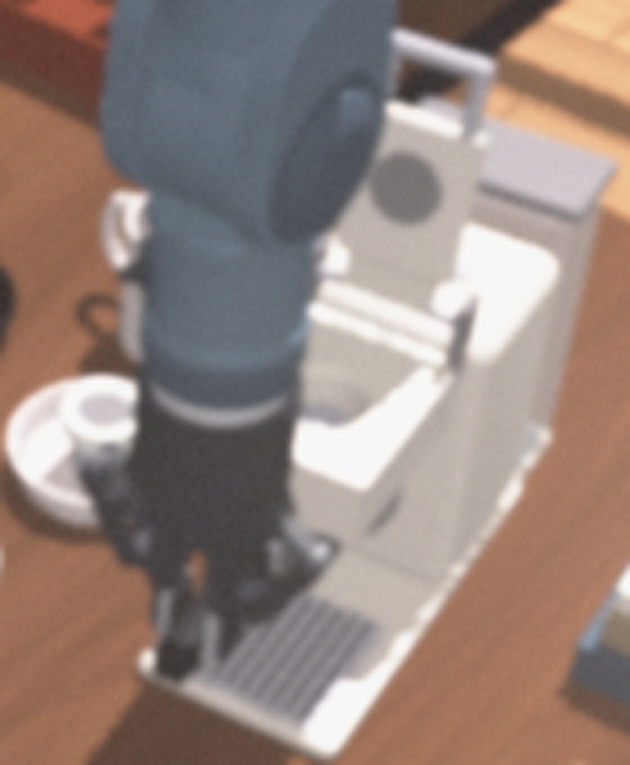

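>>> play_rows(dp=[[0,0.4,0.5],[0,0.4,1],[0,0.4,1.5],[0,0.4,2],[0,0.4,2.5],[0,0.4,3],[0,0.4,3.5],[0,0.4,4],[0,0.4,4],[0,0.4,4]], delta_rot=[[0,0,0],[0,0,0],[0,0,0],[0,0,0],[0,0,0],[0,0,0],[0,0,0],[0,0,0],[0,0,0],[0,0,0]], jaw=[1,1,1,1,1,1,1,1,1,1])

```text
t: 29.67
position: [613.2, 47.2, 68.8]
eef_rot: [0.753, -0.658, 0.0, 0.0]
wrist_force: [-1.2, -0.3, 1.7]
width: 17.6
```

```bash
python3 - <<'E'
from h import *
st(); T=T_tool(); print('cup',T[:3,:3]@CT+T[:3,3])
E
```

```text
t29.67 pos [613.23  47.15  68.77] yaw -82.33 tilt [ 0. -0. -1.] F [-1.23 -0.33  1.73] M [0.08 0.27 0.17] w 17.6 q [-0.03  0.52 -0.03  1.02 -0.   -1.73]
cup [596.12 170.48  93.11]
```

>>> play_rows(dp=[[0,0,0],[0,0,0],[0,0,0],[0,0,0],[0,0,-5],[0,0,-20],[10,0,-50],[20,0,-80],[30,0,-110],[40,0,-140]], delta_rot=[[0,0,0],[0,0,0],[0,0,0],[0,0,0],[0,0,0],[0,0,0],[0,0,0],[0,0,0],[0,0,0],[0,0,0]], jaw=[0.4,0.3,0.3,0.3,0.3,0.3,0.3,0.3,0.1,0])

```text
t: 30.5
position: [618.4, 7.3, 210.6]
eef_rot: [0.753, -0.658, 0.0, 0.0]
wrist_force: [0.9, -0.1, 0.5]
width: 81.6
```

```bash
python3 - <<'E'
from h import *
st(); 
s=cap('scene'); save(s,'pics/s23.png',(320,120,460,290),4.5)
w=cap('wrist'); save(w,'pics/w23.png')
C,u,v=cloud(w)
L=np.c_[(C[:,:2]-AX)@f,(C[:,:2]-AX)@left,C[:,2]]
k=(L[:,0]>55)&(L[:,0]<165)&(abs(L[:,1])<40)&(L[:,2]>95)&(L[:,2]<150); Q=L[k]
print(len(Q),np.median(Q[:,2]),cv2.minAreaRect(Q[Q[:,2]>115][:,:2].astype(np.float32)))
Q=Q[Q[:,2]>115]; print(np.polyfit(Q[:,0],Q[:,2],1))
E
```

```text
t30.50 pos [618.39   7.28 210.61] yaw -82.32 tilt [ 0. -0. -1.] F [ 0.94 -0.11  0.47] M [-0.01 -0.06  0.02] w 81.6 q [-0.09  0.47  0.26  1.36 -0.   -1.8 ]
2653 125.57634969963442 ((104.77449035644531, -0.8118581771850586), (20.192218780517578, 99.55423736572266), 89.11080169677734)
[ -0.01 126.27]
```

View pics/s23.png

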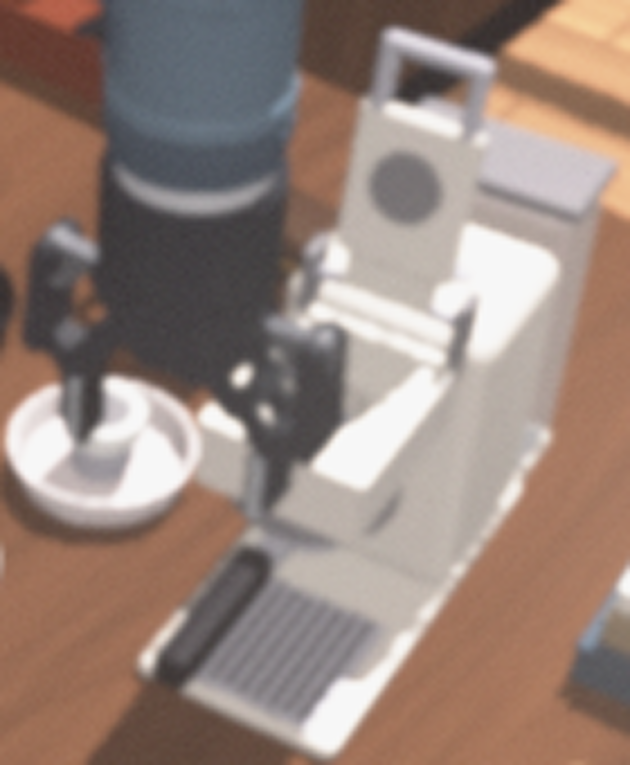

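View pics/w23.png

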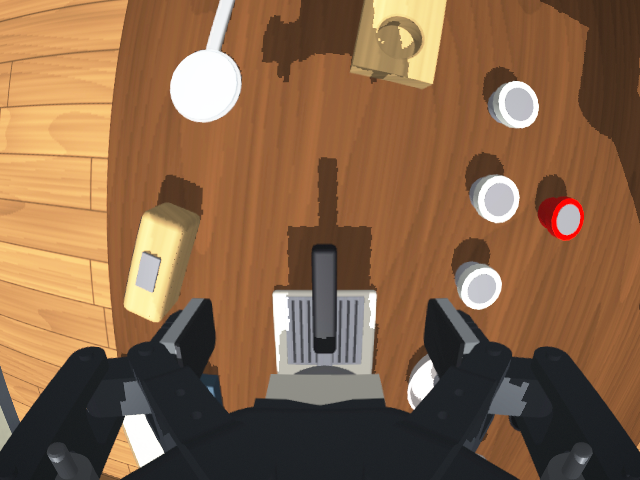

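```bash
cat > caps.py <<'E'
from h import *
def caps(w):
    C,u,v=cloud(w); col=w['frame'][v,u].astype(int)
    out=[]
    k=(C[:,2]>39)&(C[:,2]<50)&(C[:,0]>330)&(C[:,0]<520)&(C[:,1]>-220)&(C[:,1]<160)
    P=C[k]; cc=col[k]
    im=np.zeros((400,400),np.uint8); ij=((P[:,:2]-[330,-220])).astype(int); im[ij[:,0],ij[:,1]]=255
    im=cv2.morphologyEx(im,cv2.MORPH_CLOSE,np.ones((5,5)))
    n,lab=cv2.connectedComponents(im)
    for i in range(1,n):
        s=lab[ij[:,0],ij[:,1]]==i
        if s.sum()<80: continue
        (x,y),r=cv2.minEnclosingCircle(P[s][:,:2].astype(np.float32))
        print('comp',s.sum(),'c %.1f %.1f r %.1f'%(x,y,r),'z %.1f'%np.median(P[s][:,2]),'rgb',cc[s].mean(0).round())
if __name__=='__main__':
    w=cap('wrist'); caps(w)
    go([480,60,210],down(-90+BY)); gt([435.3,63.4,60],down(-90+BY))
E
python3 caps.py
```

```text
comp 954 c 342.9 -29.9 r 24.9 z 44.1 rgb [208. 106. 106.]
comp 1547 c 434.7 -138.6 r 25.6 z 44.2 rgb [218. 218. 221.]
comp 1370 c 434.9 63.2 r 25.7 z 44.1 rgb [221. 222. 224.]
comp 1594 c 440.1 -36.3 r 25.8 z 44.2 rgb [221. 221. 224.]
dp [-71.5, 132.7, 1.3] rot [-0.4, -0.12, 0.1]
dp [-81.2, 177.9, 188.0] rot [-0.4, -0.12, 0.1]
```

```bash
python3 - <<'E'
from h import *
Rm=down(-90+BY); gt([500,50,170],Rm); gt([434.9,63.2,100],Rm); gt([434.9,63.2,22],Rm)
E
```

```text
dp [-59.1, 114.8, 78.5] rot [-0.4, -0.12, 0.1]
dp [-80.9, 178.1, 148.0] rot [-0.4, -0.12, 0.1]
dp [-81.1, 178.6, 226.0] rot [-0.4, -0.12, 0.1]
```

>>> play_rows(dp=[[-10,25,0],[-30,65,10],[-50,105,40],[-65,145,75],[-80,178,110],[-81,178.5,150],[-81,178.5,185],[-81,178.5,210],[-81,178.5,224],[-81,178.5,226]], delta_rot=[[0,0,0],[0,0,0],[0,0,0],[0,0,0],[0,0,0],[0,0,0],[0,0,0],[0,0,0],[0,0,0],[0,0,0]], jaw=[0,0,0,0,0,0,0,0,0,0])

```text
t: 31.48
position: [428.2, 63.5, -19.7]
eef_rot: [0.753, -0.658, -0.001, 0.002]
wrist_force: [-0.0, -0.9, 0.1]
width: 85.4
```

```bash
python3 - <<'E'
from h import *
st(); Rm=down(-90+BY); gt([434.9,63.2,22],Rm)
w=cap('wrist'); save(w,'pics/w24.png')
E
```

```text
t31.48 pos [428.22  63.53 -19.69] yaw -82.36 tilt [-0. -0. -1.] F [-0.03 -0.85  0.13] M [-0.01  0.01  0.03] w 85.4 q [ 0.    0.3  -0.65  0.63 -0.   -1.7 ]
dp [1.2, -6.6, -4.7] rot [0.21, -0.03, 0.14]
```

View pics/w24.png

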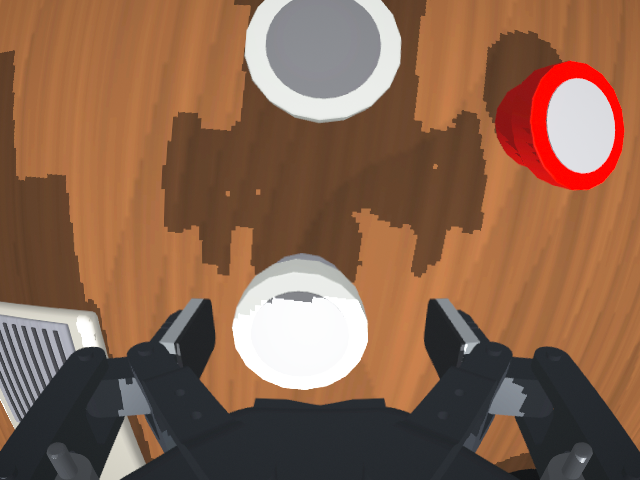

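>>> play_rows(dp=[[1,-4,-3],[1,-6.5,-4.5],[1,-6.5,-4.5],[1,-6.5,-4.5],[1,-6.5,-4.5],[1,-6.5,-4.5],[1,-6.5,-4.5],[1,-6.5,-4.5],[1,-6.5,-4.5],[1,-6.5,-4.5]], delta_rot=[[0,0,0],[0,0,0],[0,0,0],[0,0,0],[0,0,0],[0,0,0],[0,0,0],[0,0,0],[0,0,0],[0,0,0]], jaw=[0,0,0,0,1,1,1,1,1,1], newtons=35)

```text
t: 32.37
position: [437.5, 63.3, -12.7]
eef_rot: [0.753, -0.658, 0.001, 0.0]
wrist_force: [-1.1, 0.3, 5.7]
width: 48.8
```

```bash
python3 - <<'E'
from h import *
st(); Rm=down(-90+BY)
go([470,75,120],Rm); gt(bp(0,0,260),Rm)
E
```

```text
t32.37 pos [437.53  63.28 -12.66] yaw -82.37 tilt [ 0. -0. -1.] F [-1.07  0.26  5.72] M [ 0.01  0.26 -0.03] w 48.8 q [ 0.    0.3  -0.62  0.65 -0.   -1.7 ]
dp [-7.2, -33.8, -132.7] rot [-0.02, -0.07, 0.13]
dp [-85.0, -170.8, -235.7] rot [-0.02, -0.07, 0.13]
```

>>> play_rows(dp=[[0,0,-20],[0,0,-55],[0,0,-95],[0,-10,-135],[-5,-30,-175],[-20,-60,-210],[-40,-95,-235],[-65,-130,-235],[-85,-160,-235],[-85,-171,-235]], delta_rot=[[0,0,0],[0,0,0],[0,0,0],[0,0,0],[0,0,0],[0,0,0],[0,0,0],[0,0,0],[0,0,0],[0,0,0]], jaw=[1,1,1,1,1,1,1,1,1,1])

```text
t: 33.2
position: [598.4, 174.2, 222.7]
eef_rot: [0.754, -0.657, 0.001, -0.001]
wrist_force: [-0.9, -0.4, -0.6]
width: 48.5
```

```bash
cat > chk.py <<'E'
from h import *
# capsule held: measure its cap circle in tool frame
w=cap('wrist'); T=T_tool(); C,u,v=cloud(w); L=(C-T[:3,3])@T[:3,:3]
k=(np.hypot(L[:,0],L[:,1])<34)&(L[:,2]<-45)&(L[:,2]>-75)
h,e=np.histogram(L[k][:,2],bins=np.arange(-75,-44,2)); print(h)
m=k&(abs(L[:,2]-(e[h.argmax()]+1))<2.5)&(abs(L[:,1])<23)
Q=L[m]; print(len(Q),'top z',np.median(Q[:,2]),'x range',np.percentile(Q[:,0],[.5,99.5]),'y',np.percentile(Q[:,1],[.5,99.5]), 'xmid',np.percentile(Q[:,0],[.5,99.5]).mean())
E
python3 - <<'E'
from h import *
st(); Rm=down(-90+BY)
gt(bp(0,0,200),Rm)
p=cap('wrist'); save(p,'pics/w25.png'); p=cap('scene'); save(p,'pics/s25.png',(320,100,460,290),4)
E
python3 chk.py
```

```text
t33.20 pos [598.35 174.19 222.66] yaw -82.21 tilt [ 0.  0. -1.] F [-0.85 -0.39 -0.58] M [-0.03  0.02  0.03] w 48.5 q [ 0.18  0.48  0.3   1.4   0.   -1.53]
dp [3.3, 3.6, 59.6] rot [-0.19, 0.04, 0.29]
[ 248  236  252  212  225  216  209  210 3836 7850  375  282  283  264
  254]
11258 top z -56.67982587515097 x range [-24.66  22.8 ] y [-22.61  22.27] xmid -0.928660135280083
```

View pics/w25.png

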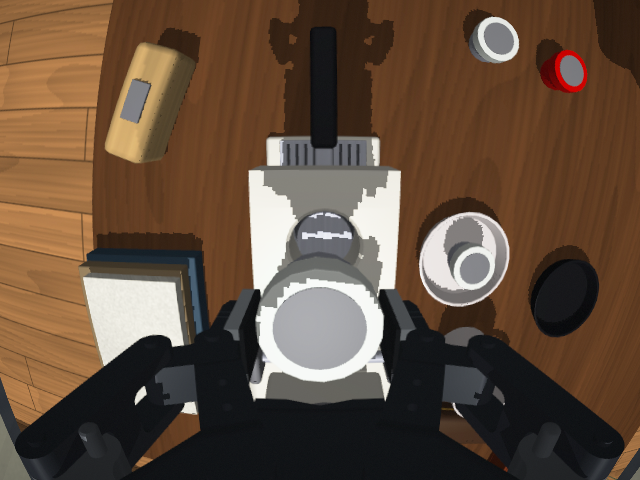

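View pics/s25.png

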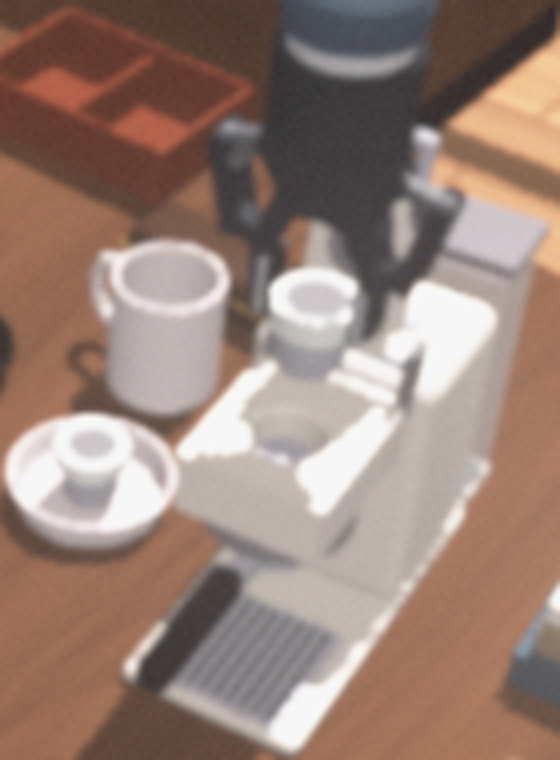

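>>> play_rows(dp=[[2,2,5],[4,3.6,15],[4.2,3.6,25],[4.2,3.6,35],[4.2,3.6,40],[4.2,3.6,45],[4.2,3.6,48],[4.2,3.6,50],[4.2,3.6,50],[4.2,3.6,50]], delta_rot=[[0,0,0.3],[0,0,0.3],[0,0,0.3],[0,0,0.3],[0,0,0.3],[0,0,0.3],[0,0,0.3],[0,0,0.3],[0,0,0.3],[0,0,0.3]], jaw=[1,1,1,1,1,1,1,1,1,1])

```text
t: 34.18
position: [593.1, 166.4, 171.3]
eef_rot: [0.751, -0.66, 0.0, 0.001]
wrist_force: [-0.2, -0.9, -0.2]
width: 48.5
```

```bash
python3 - <<'E'
from h import *
st(); Rm=down(-90+BY)
go(bp(-0.9,0,151),Rm)
p=cap('wrist'); save(p,'pics/w26.png'); p=cap('scene'); save(p,'pics/s26.png',(340,150,440,250),6)
E
python3 chk.py
```

```text
t34.18 pos [593.1  166.37 171.3 ] yaw -82.61 tilt [-0. -0. -1.] F [-0.16 -0.91 -0.18] M [0.02 0.02 0.01] w 48.5 q [ 0.17  0.47  0.16  1.27 -0.   -1.53]
dp [-2.9, -2.8, 20.3] rot [0.05, -0.08, -0.11]
[ 251  230  242  217  237  212  210  208 5184 6528  330  286  279  251
  244]
11250 top z -56.89221936304266 x range [-23.92  23.59] y [-22.37  22.52] xmid -0.16458696339011247
```

View pics/w26.png

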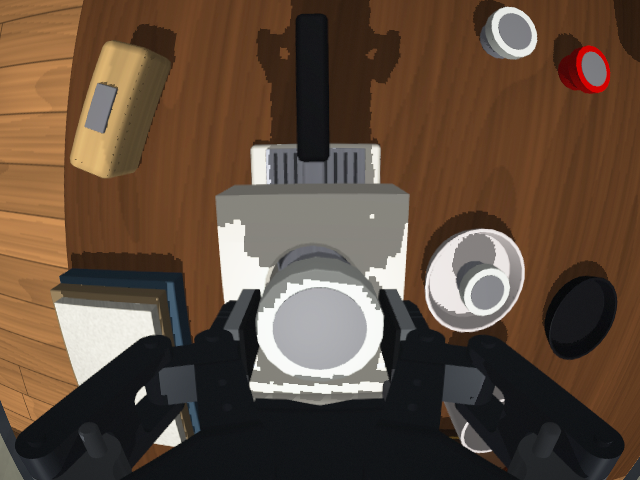

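View pics/s26.png

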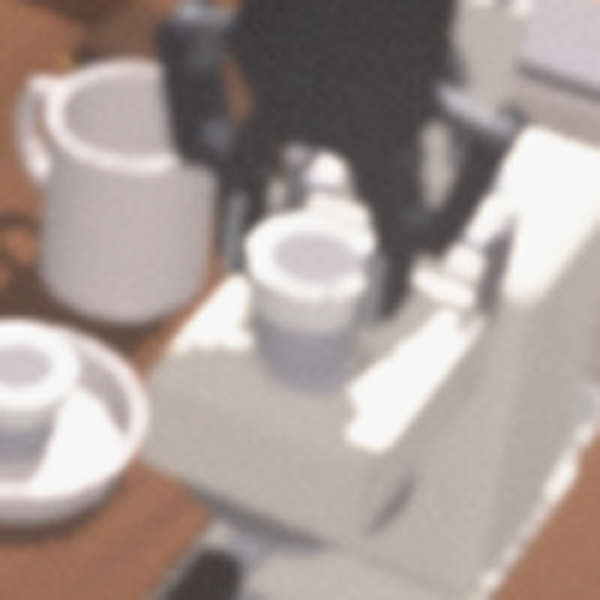

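>>> play_rows(dp=[[-2.5,-2.8,0],[-2.5,-2.8,0],[-2.5,-2.8,0],[-2.5,-2.8,0],[-2.5,-2.8,0],[-2.5,-2.8,0],[-2.5,-2.8,0],[-2.5,-2.8,0],[-2.5,-2.8,0],[-2.5,-2.8,0]], delta_rot=[[0,0,0],[0,0,0],[0,0,0],[0,0,0],[0,0,0],[0,0,0],[0,0,0],[0,0,0],[0,0,0],[0,0,0]], jaw=[1,1,1,1,1,1,1,1,1,1])

```text
t: 35.17
position: [595.8, 169.2, 171.5]
eef_rot: [0.751, -0.66, 0.0, 0.001]
wrist_force: [-0.5, -0.8, 0.4]
width: 48.5
```

```bash
python3 - <<'E'
from h import *
st(); Rm=down(-90+BY)
go(bp(-0.5,0,151),Rm)
E
```

```text
t35.17 pos [595.76 169.23 171.46] yaw -82.61 tilt [-0. -0. -1.] F [-0.51 -0.83  0.45] M [ 0.01  0.03 -0.02] w 48.5 q [ 0.18  0.48  0.17  1.27 -0.   -1.52]
dp [-0.8, 0.2, 20.5] rot [0.02, -0.08, -0.11]
```

>>> play_rows(dp=[[-0.8,0,2],[-0.8,0,4],[-0.8,0,7],[-0.8,0,10],[-0.8,0,13],[-0.8,0,16],[-0.8,0,19],[-0.8,0,20],[-0.8,0,20],[-0.8,0,20]], delta_rot=[[0,0,0],[0,0,0],[0,0,0],[0,0,0],[0,0,0],[0,0,0],[0,0,0],[0,0,0],[0,0,0],[0,0,0]], jaw=[1,1,1,1,1,1,1,1,1,1])

```text
t: 36.0
position: [595.6, 170.0, 151.4]
eef_rot: [0.751, -0.66, 0.0, 0.001]
wrist_force: [0.1, 0.8, -0.4]
width: 49.0
```

```bash
python3 - <<'E'
from h import *
st(); 
p=cap('scene'); save(p,'pics/s27.png',(340,150,440,250),6)
E
```

```text
t36.00 pos [595.61 170.01 151.43] yaw -82.61 tilt [-0. -0. -1.] F [ 0.05  0.78 -0.38] M [-0.01  0.02 -0.04] w 49.0 q [ 0.18  0.48  0.13  1.22 -0.   -1.52]
```

View pics/s27.png

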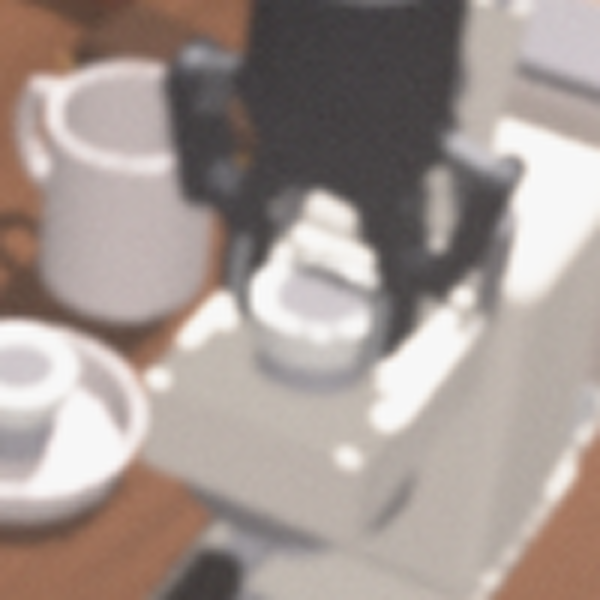

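In the well, just above its floor. Release and rise.

>>> play_rows(dp=[[0,0,1],[0,0,1.5],[0,0,1.5],[0,0,1.5],[0,0,0],[0,0,-20],[0,0,-50],[10,0,-85],[30,0,-120],[60,0,-150]], delta_rot=[[0,0,0],[0,0,0],[0,0,0],[0,0,0],[0,0,0],[0,0,0],[0,0,0],[0,0,0],[0,0,0],[0,0,0]], jaw=[1,1,0.2,0.1,0,0,0,0,0,0])

```text
t: 36.88
position: [603.2, 112.6, 303.9]
eef_rot: [0.752, -0.659, 0.001, -0.001]
wrist_force: [1.1, -1.0, 0.2]
width: 85.5
```

```bash
python3 - <<'E'
from h import *
st()
w=cap('wrist'); save(w,'pics/w28.png')
C,u,v=cloud(w)
k=(np.hypot(C[:,0]-595,C[:,1]-170)<40)&(C[:,2]>198)&(C[:,2]<212); Q=C[k]; print(len(Q),np.median(Q[:,2]),cv2.minEnclosingCircle(Q[:,:2].astype(np.float32)))
print(np.linalg.lstsq(np.c_[Q[:,:2]-Q[:,:2].mean(0),np.ones(len(Q))],Q[:,2],rcond=None)[0])
s=cap('scene'); m=mark_of(s,'clamp_bar'); print([(d['point'],d['p'],atdepth(s,d['point'])) for d in m[:2]]); save(s,'pics/s28.png',(340,90,460,250),5)
C,u,v=cloud(s); k=(abs(C[:,0]-585)<50)&(abs(C[:,1]-235)<50)&(C[:,2]>318)&(C[:,2]<355); Q=C[k]; print(len(Q),np.percentile(Q,[2,50,98],axis=0))
E
```

```text
t36.88 pos [603.17 112.57 303.93] yaw -82.41 tilt [ 0. -0. -1.] F [ 1.13 -0.98  0.15] M [-0.01 -0.09  0.04] w 85.5 q [ 0.08  0.48  0.52  1.61 -0.   -1.62]
2712 206.155563958021 ((595.0690307617188, 170.5324249267578), 25.211727142333984)
[ -0.     0.03 205.93]
[([417.0, 133.1], 0.78, array([666.01, 102.78, 443.98]))]
29 [[558.65 246.06 321.02]
 [582.91 252.87 337.66]
 [614.92 257.17 344.59]]
```

View pics/w28.png

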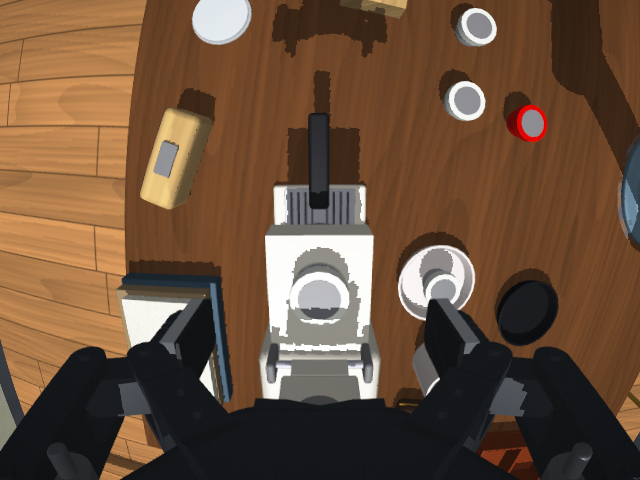

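View pics/s28.png

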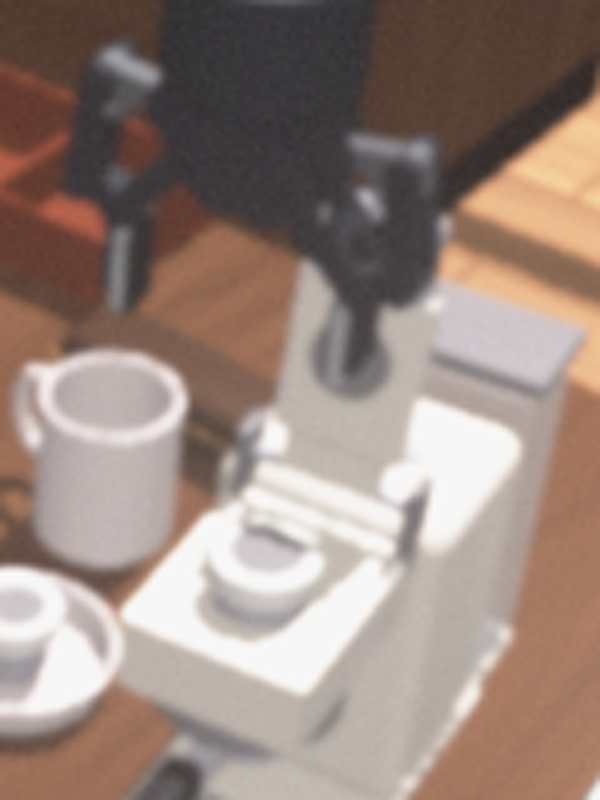

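```bash
python3 - <<'E'
from h import *
Rm=down(-90+BY); hin=lambda ff,z: bp(66-ff,0,z)
gt(hin(60,375),Rm); gt(hin(-48,375),Rm); gt(hin(-48,328),Rm)
E
```

```text
dp [-67.5, 2.2, -33.7] rot [-0.38, -0.1, -0.27]
dp [-175.5, 2.7, -33.9] rot [-0.38, -0.1, -0.27]
dp [-175.5, 3.1, 13.1] rot [-0.38, -0.1, -0.27]
```

>>> play_rows(dp=[[0,0,-34],[0,0,-40],[0,0,-40],[-20,2,-40],[-55,2,-40],[-95,2.5,-40],[-135,2.5,-40],[-170,2.5,-40],[-176,2.5,-40],[-176,2.5,-40]], delta_rot=[[-0.4,0,-0.3],[-0.4,0,-0.3],[-0.4,0,-0.3],[-0.4,0,-0.3],[-0.4,0,-0.3],[-0.4,0,-0.3],[-0.4,0,-0.3],[-0.4,0,-0.3],[-0.4,0,-0.3],[-0.4,0,-0.3]], jaw=[1,1,1,1,1,1,1,1,1,1], newtons=60)

```text
t: 37.87
position: [579.9, 287.3, 342.2]
eef_rot: [0.754, -0.657, 0.0, 0.001]
wrist_force: [-0.3, -0.9, 0.0]
width: -0.2
```

```bash
python3 - <<'E'
from h import *
st(); Rm=down(-90+BY); hin=lambda ff,z: bp(66-ff,0,z)
s=cap('scene'); save(s,'pics/s29.png',(340,70,460,230),4)
w=cap('wrist'); save(w,'pics/w29.png')
C,u,v=cloud(w); L=np.c_[(C[:,:2]-AX)@f+66,(C[:,:2]-AX)@left,C[:,2]]
T=T_tool(); Lt=(C-T[:3,3])@T[:3,:3]
k=(L[:,2]>325)&(L[:,2]<350)&(abs(L[:,1])<24)&(Lt[:,2]>-25); print(k.sum(), np.percentile(L[k],[2,50,98],axis=0) if k.sum()>5 else '')
gt(hin(-48,328),Rm)
for a in (1.7,1.6,1.5,1.4,1.3,1.2,1.1): gt(hin(136*np.cos(a)-15,193+136*np.sin(a)),Rm)
E
```

```text
t37.87 pos [579.85 287.3  342.17] yaw -82.19 tilt [-0. -0. -1.] F [-0.29 -0.89  0.04] M [-0.03 -0.02 -0.04] w -0.2 q [ 0.36  0.63  0.87  1.82 -0.   -1.34]
2047 [[-22.54 -23.25 329.  ]
 [-16.74  -0.07 342.87]
 [-12.14  23.26 344.78]]
dp [0.3, 0.2, 52.2] rot [0.06, -0.16, 0.07]
dp [15.8, 0.3, 52.3] rot [0.06, -0.16, 0.07]
dp [29.4, 0.3, 51.3] rot [0.06, -0.16, 0.07]
dp [42.9, 0.3, 51.6] rot [0.06, -0.16, 0.07]
dp [56.4, 0.3, 53.3] rot [0.06, -0.16, 0.07]
dp [69.7, 0.3, 56.3] rot [0.06, -0.16, 0.07]
dp [82.6, 0.3, 60.6] rot [0.06, -0.16, 0.07]
dp [95.0, 0.3, 66.2] rot [0.06, -0.16, 0.07]
```

View pics/s29.png

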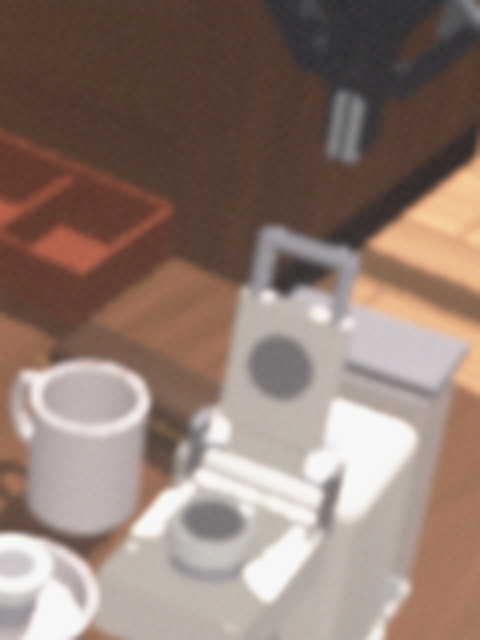

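View pics/w29.png

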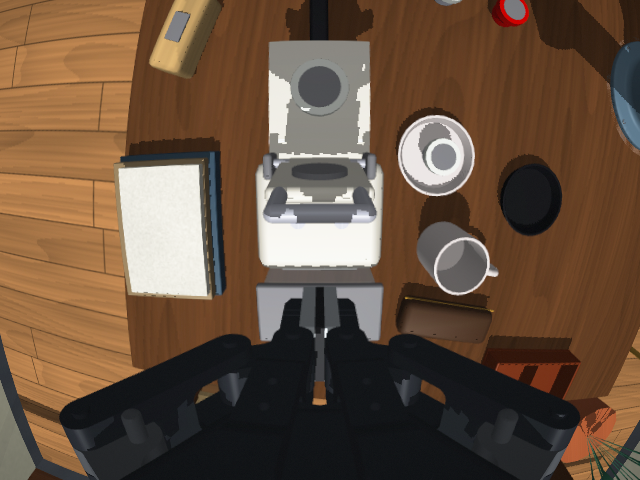

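>>> play_rows(dp=[[0,0,15],[0,0,35],[0,0,50],[0,0,52],[5,0,52],[10,0,52],[16,0,52],[22,0,52],[29,0,51],[29,0,51]], delta_rot=[[0,0,0],[0,0,0],[0,0,0],[0,0,0],[0,0,0],[0,0,0],[0,0,0],[0,0,0],[0,0,0],[0,0,0]], jaw=[1,1,1,1,1,1,1,1,1,1])

```text
t: 38.8
position: [585.4, 253.8, 293.3]
eef_rot: [0.752, -0.659, 0.001, 0.001]
wrist_force: [-0.3, 0.4, -0.6]
width: -0.3
```

```bash
python3 - <<'E'
from h import *
st(); Rm=down(-90+BY); hin=lambda ff,z: bp(66-ff,0,z)
s=cap('scene'); save(s,'pics/s30.png',(340,70,460,230),4)
for a in (1.6,1.5,1.4,1.3,1.2,1.1,1.0): gt(hin(136*np.cos(a)-15,193+136*np.sin(a)),Rm)
E
```

```text
t38.80 pos [585.38 253.76 293.27] yaw -82.51 tilt [ 0. -0. -1.] F [-0.32  0.37 -0.58] M [ 0.01 -0.04  0.03] w -0.3 q [ 0.31  0.54  0.59  1.62 -0.   -1.39]
dp [-0.8, 0.7, 0.9] rot [-0.0, -0.2, -0.01]
dp [12.7, 0.7, 1.3] rot [-0.0, -0.2, -0.01]
dp [26.2, 0.7, 2.9] rot [-0.0, -0.2, -0.01]
dp [39.5, 0.7, 6.0] rot [-0.0, -0.2, -0.01]
dp [52.4, 0.7, 10.3] rot [-0.0, -0.2, -0.01]
dp [64.8, 0.7, 15.9] rot [-0.0, -0.2, -0.01]
dp [76.5, 0.7, 22.7] rot [-0.0, -0.2, -0.01]
```

View pics/s30.png

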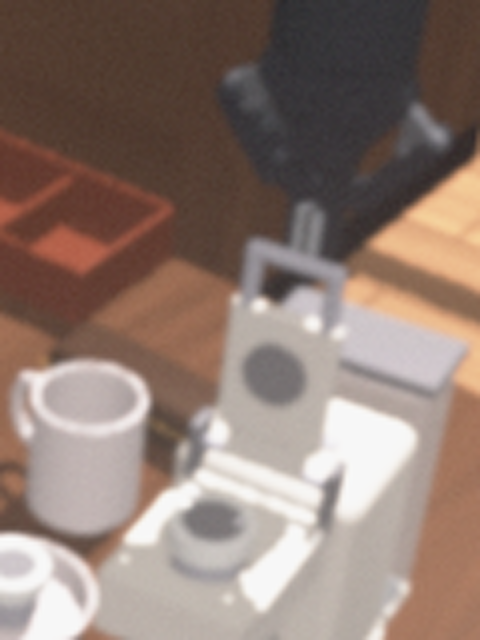

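Lid is following. Push to about 1.05 rad.

>>> play_rows(dp=[[6,0.7,1],[12.7,0.7,1],[19,0.7,2],[26,0.7,3],[33,0.7,4],[39.5,0.7,6],[46,0.7,8],[52.4,0.7,10],[59,0.7,13],[65,0.7,15]], delta_rot=[[0,0,0],[0,0,0],[0,0,0],[0,0,0],[0,0,0],[0,0,0],[0,0,0],[0,0,0],[0,0,0],[0,0,0]], jaw=[1,1,1,1,1,1,1,1,1,1])

```text
t: 39.68
position: [592.8, 188.8, 277.4]
eef_rot: [0.752, -0.659, 0.001, 0.001]
wrist_force: [1.0, 2.7, -2.3]
width: -0.1
```

```bash
python3 - <<'E'
from h import *
st(); Rm=down(-90+BY); hin=lambda ff,z: bp(66-ff,0,z)
s=cap('scene'); save(s,'pics/s31.png',(340,70,460,230),4)
w=cap('wrist'); save(w,'pics/w31.png')
C,u,v=cloud(w); L=np.c_[(C[:,:2]-AX)@f+66,(C[:,:2]-AX)@left,C[:,2]]
T=T_tool(); Lt=(C-T[:3,3])@T[:3,:3]
k=(L[:,2]>300)&(L[:,2]<350)&(abs(L[:,1])<26)&(Lt[:,0]>13)&(Lt[:,0]<40)
print(k.sum(), np.percentile(L[k],[2,50,98],axis=0) if k.sum()>5 else '')
E
```

```text
t39.68 pos [592.82 188.81 277.44] yaw -82.51 tilt [-0. -0. -1.] F [ 1.02  2.7  -2.29] M [ 0.73 -0.1   0.02] w -0.1 q [ 0.21  0.49  0.47  1.55 -0.   -1.49]
3339 [[ 61.42 -24.78 322.76]
 [ 66.47   0.61 327.76]
 [ 69.56  24.94 329.42]]
```

View pics/s31.png

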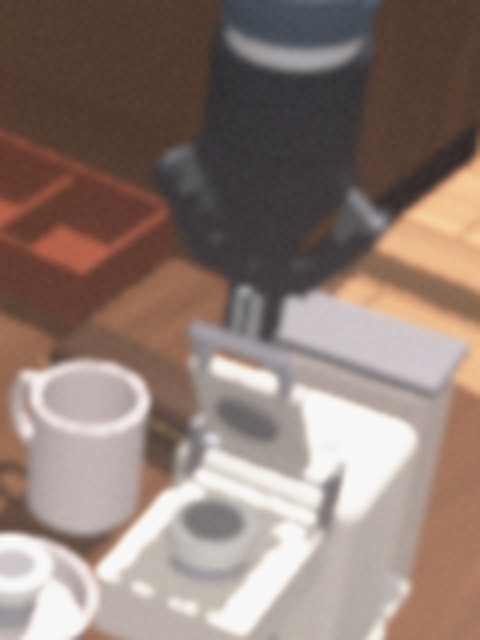

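View pics/w31.png

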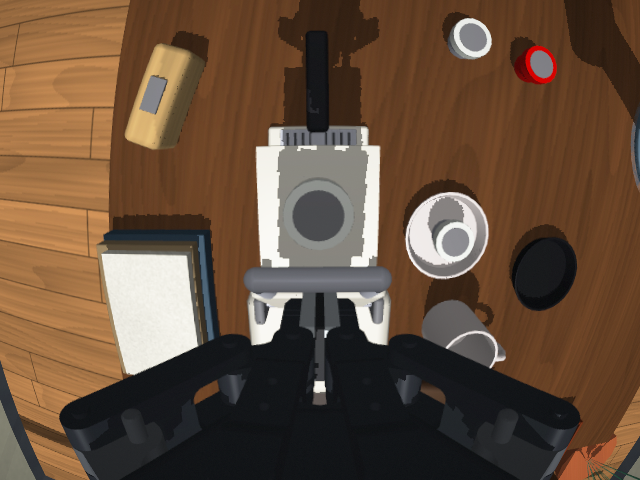

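```bash
python3 - <<'E'
from h import *
Rm=down(-90+BY); hin=lambda ff,z: bp(66-ff,0,z)
gt(hin(64,340),Rm)
for a in (1.07,1.0,.9,.8,.7,.6,.5,.4,.3,.2,.1,.05,.02,0): gt(hin(136*np.cos(a)-2,207.5+136*np.sin(a)),Rm)
E
```

```text
dp [15.8, -0.5, -25.7] rot [0.1, -0.26, -0.08]
dp [15.0, -0.5, -12.5] rot [0.1, -0.26, -0.08]
dp [23.2, -0.5, -7.6] rot [0.1, -0.26, -0.08]
dp [34.2, -0.6, 0.3] rot [0.1, -0.26, -0.08]
dp [44.4, -0.6, 9.3] rot [0.1, -0.26, -0.08]
dp [53.6, -0.6, 19.3] rot [0.1, -0.26, -0.08]
dp [61.8, -0.7, 30.2] rot [0.1, -0.26, -0.08]
dp [68.8, -0.7, 41.8] rot [0.1, -0.26, -0.08]
dp [74.7, -0.7, 54.1] rot [0.1, -0.26, -0.08]
dp [79.3, -0.7, 66.9] rot [0.1, -0.26, -0.08]
dp [82.6, -0.8, 80.1] rot [0.1, -0.26, -0.08]
dp [84.6, -0.8, 93.5] rot [0.1, -0.26, -0.08]
dp [85.0, -0.8, 100.3] rot [0.1, -0.26, -0.08]
dp [85.2, -0.8, 104.4] rot [0.1, -0.26, -0.08]
dp [85.2, -0.8, 107.1] rot [0.1, -0.26, -0.08]
```

>>> play_rows(dp=[[-4,0,0],[-6,0,-12],[-6,0,-26],[6,0,-26],[15.5,-0.5,-25],[16,-0.5,-17],[20,-0.5,-10],[28,-0.5,-4],[34,-0.5,0],[39,-0.5,5]], delta_rot=[[0,0,0],[0,0,0],[0,0,0],[0,0,0],[0,0,0],[0,0,0],[0,0,0],[0,0,0],[0,0,0],[0,0,0]], jaw=[1,1,1,1,1,1,1,1,1,1])

```text
t: 40.62
position: [599.6, 144.9, 274.3]
eef_rot: [0.75, -0.661, 0.005, 0.003]
wrist_force: [0.2, -8.6, 13.0]
width: 0.0
```

```bash
python3 - <<'E'
from h import *
st(); Rm=down(-90+BY); hin=lambda ff,z: bp(66-ff,0,z)
s=cap('scene'); save(s,'pics/s32.png',(340,70,460,230),4)
w=cap('wrist'); save(w,'pics/w32.png')
C,u,v=cloud(w); L=np.c_[(C[:,:2]-AX)@f+66,(C[:,:2]-AX)@left,C[:,2]]
k=(L[:,2]>290)&(L[:,2]<350)&(abs(L[:,1])<27)&(abs(L[:,1])>17)&(L[:,0]>30)&(L[:,0]<120)
print(k.sum(), np.percentile(L[k],[2,50,98],axis=0) if k.sum()>5 else '')
for a in (.85,.8,.7,.6,.5,.4,.3,.2,.1,.05,.02,0): gt(hin(136*np.cos(a)-2,207.5+136*np.sin(a)),Rm)
E
```

```text
t40.62 pos [599.6  144.9  274.28] yaw -82.73 tilt [ 0.   -0.01 -1.  ] F [ 0.22 -8.64 13.  ] M [-1.65  0.08 -0.  ] w 0.0 q [ 0.14  0.47  0.43  1.53 -0.01 -1.56]
1326 [[ 70.7  -26.43 291.67]
 [ 89.36 -17.09 309.82]
 [ 94.05  26.41 312.3 ]]
dp [-4.4, 0.7, 0.7] rot [-0.1, -0.61, -0.29]
dp [0.5, 0.7, 5.4] rot [-0.1, -0.61, -0.29]
dp [9.7, 0.7, 15.4] rot [-0.1, -0.61, -0.29]
dp [17.8, 0.6, 26.4] rot [-0.1, -0.61, -0.29]
dp [24.8, 0.6, 38.0] rot [-0.1, -0.61, -0.29]
dp [30.6, 0.6, 50.3] rot [-0.1, -0.61, -0.29]
dp [35.1, 0.6, 63.1] rot [-0.1, -0.61, -0.29]
dp [38.3, 0.6, 76.4] rot [-0.1, -0.61, -0.29]
dp [40.2, 0.6, 89.8] rot [-0.1, -0.61, -0.29]
dp [40.6, 0.6, 96.6] rot [-0.1, -0.61, -0.29]
dp [40.7, 0.6, 100.7] rot [-0.1, -0.61, -0.29]
dp [40.7, 0.6, 103.4] rot [-0.1, -0.61, -0.29]
```

View pics/s32.png

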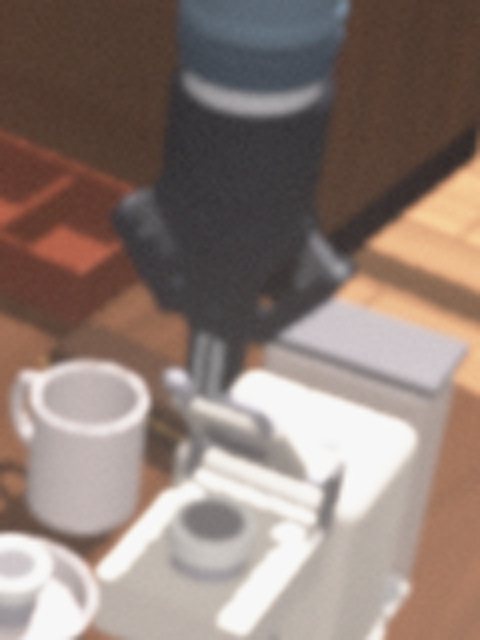

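View pics/w32.png

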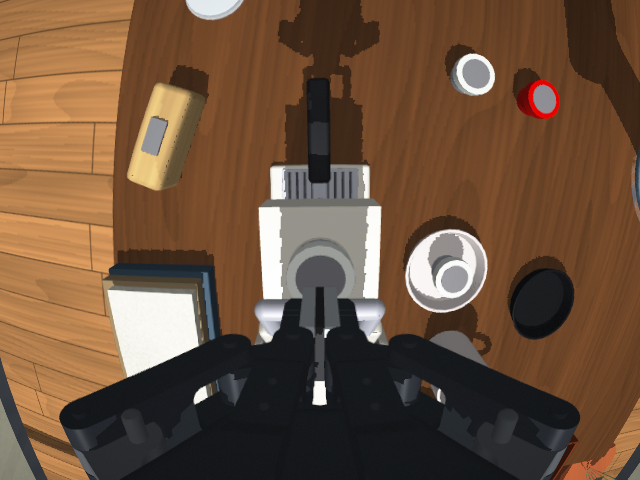

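>>> play_rows(dp=[[-2,0.5,3],[1,0.5,8],[5,0.5,13],[10,0.5,18],[14,0.5,23],[18,0.5,29],[21,0.5,35],[25,0.5,41],[28,0.5,47],[31,0.5,53]], delta_rot=[[0,-0.6,0],[0,-0.6,0],[0,-0.6,0],[0,-0.6,0],[0,-0.6,0],[0,-0.6,0],[0,-0.6,0],[0,-0.6,0],[0,-0.6,0],[0,-0.6,0]], jaw=[1,1,1,1,1,1,1,1,1,1])

```text
t: 41.55
position: [603.0, 112.7, 219.9]
eef_rot: [0.75, -0.661, 0.001, -0.0]
wrist_force: [0.7, -1.3, 2.3]
width: 0.0
```

```bash
python3 - <<'E'
from h import *
st(); Rm=down(-90+BY); hin=lambda ff,z: bp(66-ff,0,z)
s=cap('scene'); save(s,'pics/s33.png',(340,70,460,230),4)
w=cap('wrist'); C,u,v=cloud(w); L=np.c_[(C[:,:2]-AX)@f+66,(C[:,:2]-AX)@left,C[:,2]]
k=(L[:,2]>225)&(L[:,2]<320)&(abs(L[:,1])<27)&(abs(L[:,1])>19)&(L[:,0]>90)&(L[:,0]<150)
print(k.sum(), np.percentile(L[k],[2,50,98],axis=0) if k.sum()>5 else '')
for a in (.4,.3,.2,.1,.05,.02,0): gt(hin(136*np.cos(a)-2,207.5+136*np.sin(a)),Rm)
E
```

```text
t41.55 pos [603.02 112.7  219.91] yaw -82.80 tilt [ 0. -0. -1.] F [ 0.73 -1.33  2.28] M [-0.21 -0.28  0.02] w 0.0 q [ 0.08  0.46  0.27  1.38 -0.   -1.61]
5060 [[105.24 -26.7  247.73]
 [130.25 -20.07 308.71]
 [138.11  26.73 317.87]]
dp [-0.5, -1.0, -4.6] rot [0.09, 0.04, -0.31]
dp [4.1, -1.0, 8.2] rot [0.09, 0.04, -0.31]
dp [7.5, -1.1, 21.3] rot [0.09, 0.04, -0.31]
dp [9.6, -1.1, 34.8] rot [0.09, 0.04, -0.31]
dp [10.1, -1.1, 41.6] rot [0.09, 0.04, -0.31]
dp [10.2, -1.1, 45.6] rot [0.09, 0.04, -0.31]
dp [10.2, -1.1, 48.4] rot [0.09, 0.04, -0.31]
```

View pics/s33.png

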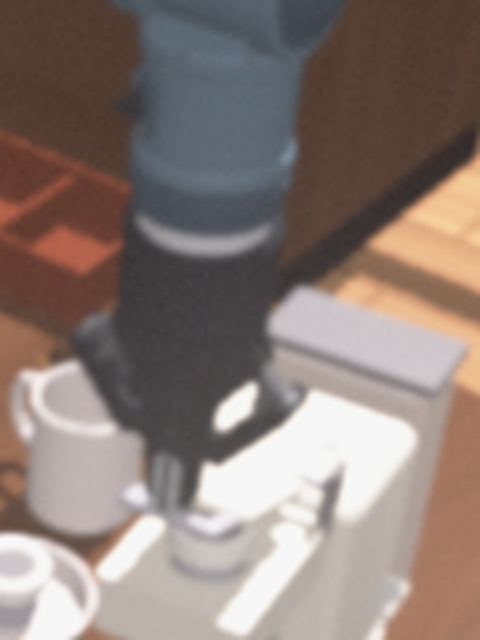

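>>> play_rows(dp=[[2,-1,4],[4,-1,8],[6,-1,14],[7.5,-1,21],[9,-1,28],[9.6,-1,34],[10,-1,40],[10,-1,44],[10,-1,46],[10,-1,47]], delta_rot=[[0,0,0],[0,0,0],[0,0,0],[0,0,0],[0,0,0],[0,0,0],[0,0,0],[0,0,0],[0,0,0],[0,0,0]], jaw=[1,1,1,1,1,1,1,1,1,1])

```text
t: 42.48
position: [604.4, 102.6, 173.0]
eef_rot: [0.75, -0.661, 0.0, 0.0]
wrist_force: [-3.3, -2.4, 12.4]
width: -0.4
```

```bash
python3 - <<'E'
from h import *
st(); Rm=down(-90+BY); hin=lambda ff,z: bp(66-ff,0,z)
s=cap('scene'); save(s,'pics/s34.png',(340,100,460,260),4)
for a in (.1,.05,.02,0): gt(hin(136*np.cos(a)-2,207.5+136*np.sin(a)),Rm)
E
```

```text
t42.48 pos [604.38 102.61 172.99] yaw -82.83 tilt [-0. -0. -1.] F [-3.31 -2.43 12.41] M [-0.49  0.71 -0.06] w -0.4 q [ 0.07  0.46  0.16  1.26 -0.   -1.63]
dp [-1.2, 0.0, -11.0] rot [0.01, -0.05, -0.33]
dp [-0.7, 0.0, -4.2] rot [0.01, -0.05, -0.33]
dp [-0.5, 0.0, -0.1] rot [0.01, -0.05, -0.33]
dp [-0.5, 0.0, 2.6] rot [0.01, -0.05, -0.33]
```

View pics/s34.png

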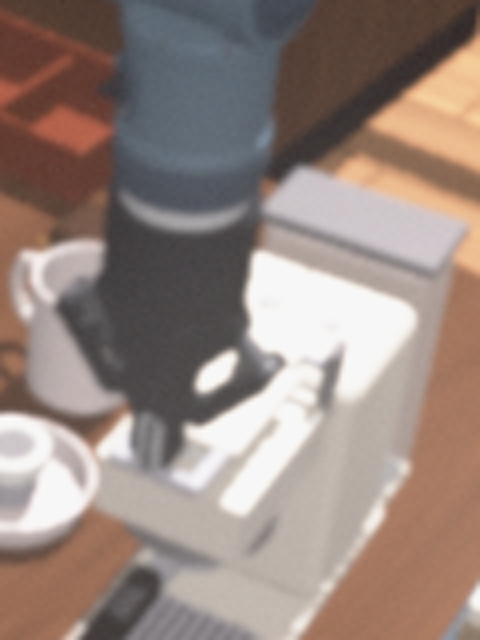

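>>> play_rows(dp=[[0,0,1],[0,0,2],[0,0,3],[0,0,4],[0,0,4],[0,0,4],[0,0,4],[0,0,4],[0,0,4],[0,0,4]], delta_rot=[[0,0,0],[0,0,0],[0,0,0],[0,0,0],[0,0,0],[0,0,0],[0,0,0],[0,0,0],[0,0,0],[0,0,0]], jaw=[1,1,1,1,1,1,1,1,1,1])

```text
t: 43.37
position: [604.6, 102.5, 172.5]
eef_rot: [0.75, -0.661, 0.002, -0.001]
wrist_force: [-6.3, -0.1, 16.8]
width: -0.3
```

>>> play_rows(dp=[[0,0,-10],[0,0,-30],[0,0,-60],[0,0,-90],[0,0,-120],[0,0,-140],[0,0,-140],[0,0,-140],[0,0,-140],[0,0,-140]], delta_rot=[[0,0,0],[0,0,0],[0,0,0],[0,0,0],[0,0,0],[0,0,0],[0,0,0],[0,0,0],[0,0,0],[0,0,0]], jaw=[1,1,1,0.5,0,0,0,0,0,0])

```text
t: 44.2
position: [603.5, 102.6, 310.7]
eef_rot: [0.75, -0.661, 0.0, 0.0]
wrist_force: [-0.1, 0.3, 0.4]
width: 83.2
```

```bash
python3 - <<'E'
from h import *
st()
w=cap('wrist'); save(w,'pics/w35.png'); s=cap('scene'); save(s,'pics/s35.png',(340,150,460,280),5)
for q in (w,s):
    C,u,v=cloud(q); L=np.c_[(C[:,:2]-AX)@f+66,(C[:,:2]-AX)@left,C[:,2]]
    k=(L[:,2]>195)&(L[:,2]<225)&(abs(L[:,1])<27)&(L[:,0]>20)&(L[:,0]<95); Q=L[k]
    print(q['n'],k.sum(),'lid slope,z0',np.polyfit(Q[:,0],Q[:,2],1))
    k=(L[:,2]>195)&(L[:,2]<230)&(abs(L[:,1])<22)&(L[:,0]>125)&(L[:,0]<146); print('bar top z',np.percentile(L[k][:,2],[50,90]))
    k=(L[:,0]-66>55)&(L[:,0]-66<165)&(abs(L[:,1])<40)&(L[:,2]>115)&(L[:,2]<135); Q=L[k]
    print('handle',k.sum(),np.median(Q[:,2]),cv2.minAreaRect(Q[:,:2].astype(np.float32)))
E
python3 caps.py | head -5
```

```text
t44.20 pos [603.51 102.64 310.7 ] yaw -82.82 tilt [ 0. -0. -1.] F [-0.11  0.26  0.39] M [ 0.05 -0.02 -0.05] w 83.2 q [ 0.07  0.48  0.54  1.63 -0.   -1.63]
wrist 4890 lid slope,z0 [  0.02 208.91]
bar top z [210.34 211.71]
handle 1821 125.68118429104481 ((170.71791076660156, -1.3380012512207031), (97.01885986328125, 19.656639099121094), 0.20546464622020721)
scene 500 lid slope,z0 [  0.02 209.22]
bar top z [210.05 212.93]
handle 325 125.50466761946632 ((171.59326171875, -2.4486351013183594), (20.68026351928711, 95.09473419189453), 89.04754638671875)
comp 749 c 343.1 -29.8 r 25.0 z 44.2 rgb [155.  71.  72.]
comp 1142 c 440.6 -36.0 r 25.7 z 44.4 rgb [175. 176. 176.]
comp 797 c 476.6 -164.3 r 25.2 z 44.5 rgb [164. 165. 165.]
dp [26.7, 127.9, 101.2] rot [-0.03, -0.08, -0.32]
dp [17.5, 172.0, 288.1] rot [-0.03, -0.08, -0.32]
```

View pics/s35.png

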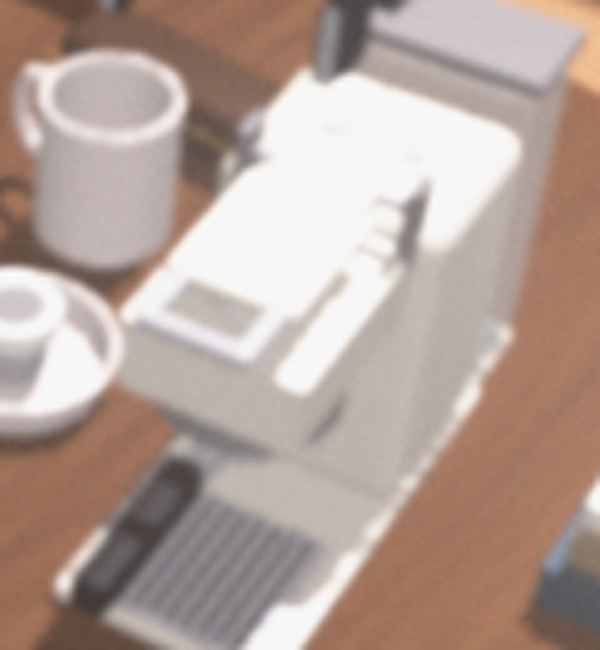

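View pics/w35.png

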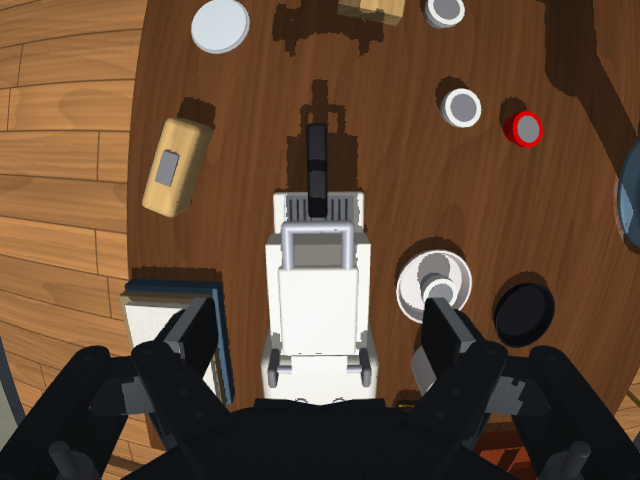

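```bash
python3 - <<'E'
from h import *
Rm=down(-90+BY); go([520,-90,300],Rm)
E
```

```text
dp [180.7, 106.9, 11.4] rot [-0.03, -0.08, -0.32]
```

>>> play_rows(dp=[[20,10,0],[50,25,0],[85,45,0],[115,65,5],[145,85,8],[170,100,10],[181,107,11],[181,107,11],[181,107,11],[181,107,11]], delta_rot=[[0,0,0],[0,0,0],[0,0,0],[0,0,0],[0,0,0],[0,0,0],[0,0,0],[0,0,0],[0,0,0],[0,0,0]], jaw=[0,0,0,0,0,0,0,0,0,0])

```text
t: 45.18
position: [520.4, -89.4, 300.2]
eef_rot: [0.75, -0.661, 0.0, -0.0]
wrist_force: [-0.1, 0.0, 0.0]
width: 85.6
```

```bash
python3 - <<'E'
from h import *
import caps
st()
w=cap('wrist'); save(w,'pics/w36.png'); caps.caps(w)
for d in mark_of(w,'rack_hole0'): print('hole',np.round(d['point'],1),round(d['p'],2),atz(w,d['point'],40))
C,u,v=cloud(w)
k=(C[:,0]>490)&(C[:,0]<640)&(C[:,1]>-350)&(C[:,1]<-80)&(abs(C[:,2]-40)<4); Q=C[k]; print(len(Q),np.median(Q[:,2])); r=cv2.minAreaRect(Q[:,:2].astype(np.float32)); print(r)
# hole centres: points deep inside the rectangle
im=np.zeros((200,320),np.uint8); ij=(Q[:,:2]-[480,-370]).astype(int); im[ij[:,0],ij[:,1]]=255
im=cv2.morphologyEx(im,cv2.MORPH_CLOSE,np.ones((3,3))); cv2.imwrite('pics/rack.png',cv2.resize(im,None,fx=2.4,fy=2.4))
cnt,h=cv2.findContours(im,cv2.RETR_CCOMP,cv2.CHAIN_APPROX_NONE)
for c,hh in zip(cnt,h[0]):
    if hh[3]>=0 and cv2.contourArea(c)>500:
        (y,x),r=cv2.minEnclosingCircle(c); m=cv2.moments(c); print('hole',x+480,y-370,r,'centroid',m['m01']/m['m00']+480.5,m['m10']/m['m00']-369.5,cv2.contourArea(c))
E
```

```text
t45.18 pos [520.42 -89.41 300.24] yaw -82.77 tilt [ 0. -0. -1.] F [-0.15  0.03  0.02] M [0.07 0.05 0.03] w 85.6 q [-0.29  0.28  0.21  1.5  -0.   -1.99]
comp 852 c 342.2 -30.6 r 25.3 z 44.2 rgb [219. 124. 124.]
comp 1209 c 440.2 -36.6 r 25.1 z 44.1 rgb [236. 235. 237.]
comp 1391 c 476.1 -164.5 r 25.4 z 44.3 rgb [228. 228. 231.]
hole [295.5  59. ] 0.93 [ 568.38 -251.57   40.  ]
hole [287.9 116.9] 0.91 [ 568.4  -180.83   40.  ]
hole [307.6   7.4] 0.86 [ 562.9  -319.32   40.  ]
hole [361.3 141.4] 0.18 [ 479.31 -162.94   40.  ]
7635 41.01363125834814
((550.1726684570312, -236.27647399902344), (197.1258544921875, 120.46865844726562), 89.93144226074219)
hole 567.9535675048828 -179.52159118652344 23.711973190307617 centroid 568.5003070310102 -179.07394330160682 1628.5
hole 564.5444259643555 -248.84329223632812 23.950496673583984 centroid 564.8259191549868 -248.74182409100143 1641.0
```

View pics/w36.png

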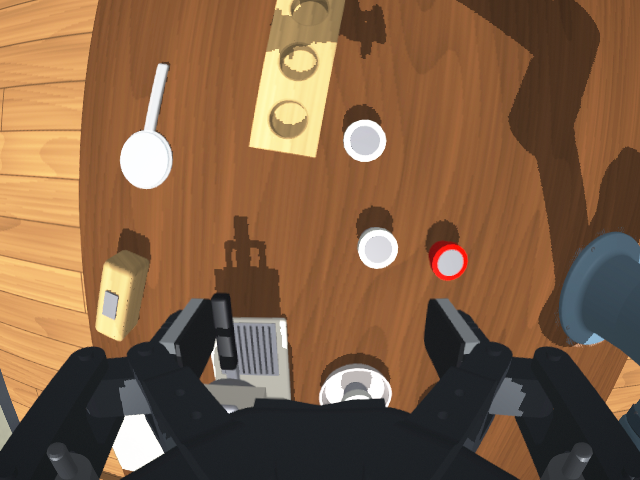

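View pics/rack.png

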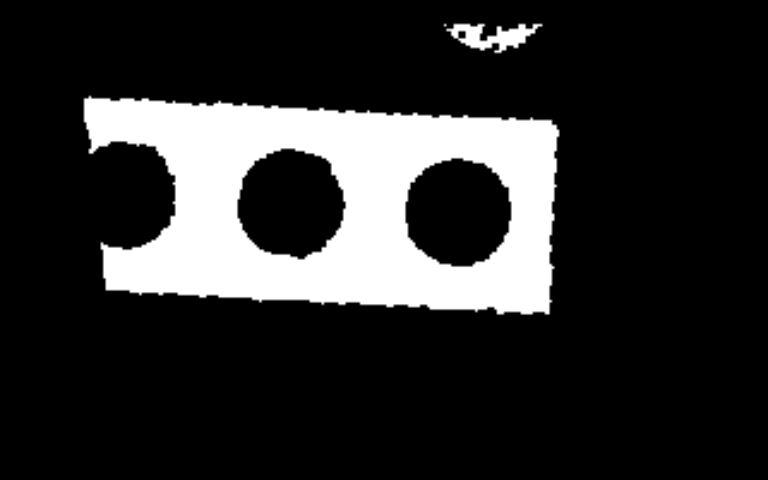

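```bash
python3 - <<'E'
from h import *
Rm=down(-92.9); gt([476,-164.5,110],Rm); gt([476,-164.5,24],Rm)
E
```

```text
dp [68.9, 54.0, 227.3] rot [-0.05, -0.05, 10.19]
dp [68.8, 54.0, 313.3] rot [-0.05, -0.05, 10.19]
```

>>> play_rows(dp=[[20,15,30],[45,35,65],[65,52,100],[69,54,135],[69,54,165],[69,54,195],[69,54,220],[69,54,227],[69,54,227],[69,54,227]], delta_rot=[[0,0,5],[0,0,10],[0,0,10.2],[0,0,10.2],[0,0,10.2],[0,0,10.2],[0,0,10.2],[0,0,10.2],[0,0,10.2],[0,0,10.2]], jaw=[0.25,0.25,0.25,0.25,0.25,0.25,0.25,0.25,0.25,0.25])

```text
t: 46.12
position: [476.7, -164.2, 74.1]
eef_rot: [-0.689, 0.724, -0.001, 0.0]
wrist_force: [0.2, 0.1, 0.7]
width: 63.8
```

```bash
python3 - <<'E'
from h import *
import caps
st()
w=cap('wrist'); save(w,'pics/w37.png'); caps.caps(w)
Rm=down(-92.9); gt([476,-164.5,24],Rm)
E
```

```text
t46.12 pos [ 476.73 -164.23   74.05] yaw -92.85 tilt [ 0. -0. -1.] F [0.17 0.05 0.75] M [ 0.01  0.06 -0.01] w 63.8 q [-0.46  0.31 -0.34  0.92 -0.   -1.98]
comp 363 c 353.4 -20.9 r 19.8 z 43.9 rgb [218.  66.  60.]
comp 513 c 439.7 -52.5 r 18.0 z 43.4 rgb [202. 203. 202.]
comp 5173 c 476.2 -164.7 r 25.3 z 44.3 rgb [234. 234. 236.]
dp [-0.3, 1.8, 87.9] rot [-0.18, -0.1, 0.05]
```

View pics/w37.png

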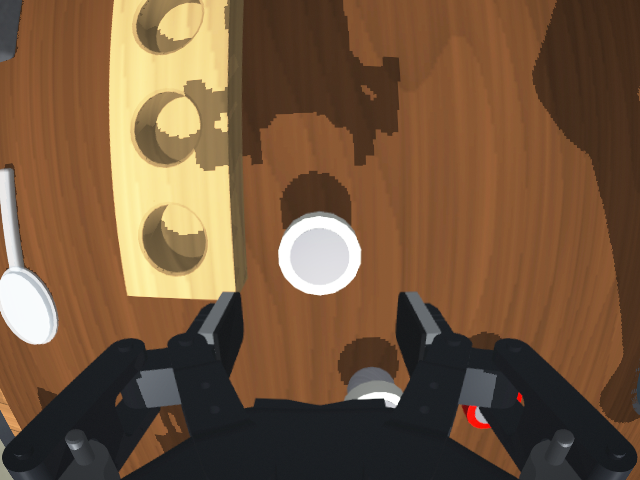

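>>> play_rows(dp=[[0,1.5,25],[0,1.5,50],[0,1.5,70],[0,1.5,82],[0,1.5,88],[0,1.5,88],[0,1.5,88],[0,1.5,88],[0,1.5,88],[0,1.5,88]], delta_rot=[[0,0,0],[0,0,0],[0,0,0],[0,0,0],[0,0,0],[0,0,0],[0,0,0],[0,0,0],[0,0,0],[0,0,0]], jaw=[0.25,0.25,0.25,0.25,0.25,0.25,0.25,0.25,0.25,0.25])

```text
t: 47.0
position: [477.3, -165.3, -12.1]
eef_rot: [-0.689, 0.725, -0.003, 0.001]
wrist_force: [0.2, 0.5, -0.4]
width: 63.8
```

>>> play_rows(dp=[[0,0,0],[0,0,0],[0,0,0],[0,0,0],[0,0,0],[0,0,0],[0,0,-15],[0,0,-35],[0,0,-60],[0,0,-80]], delta_rot=[[0,0,0],[0,0,0],[0,0,0],[0,0,0],[0,0,0],[0,0,0],[0,0,0],[0,0,0],[0,0,0],[0,0,0]], jaw=[1,1,1,1,1,1,1,1,1,1], newtons=35)

```text
t: 47.83
position: [476.8, -165.1, 69.2]
eef_rot: [-0.689, 0.724, -0.003, 0.001]
wrist_force: [0.3, -0.2, -1.5]
width: 48.5
```

```bash
python3 - <<'E'
from h import *
st()
w=cap('wrist'); save(w,'pics/w38.png')
for d in mark_of(w,'rack_hole0'): print('hole',np.round(d['point'],1),round(d['p'],2),atz(w,d['point'],40))
Rm=down(-92.9); go([564.7,-248.8,80],Rm)
E
python3 chk.py
```

```text
t47.83 pos [ 476.81 -165.05   69.18] yaw -92.85 tilt [ 0. -0. -1.] F [ 0.34 -0.18 -1.49] M [-0.02 -0.05  0.02] w 48.5 q [-0.46  0.31 -0.36  0.9  -0.   -1.98]
hole [161.2 126. ] 0.9 [ 565.7  -250.66   40.  ]
hole [161.5  14.2] 0.81 [ 563.35 -321.41   40.  ]
hole [169.1 243. ] 0.67 [ 569.15 -178.76   40.  ]
dp [78.0, -89.0, -7.1] rot [-0.65, -0.3, 0.05]
[ 235  248  200  218  222  196  194  226 7008 4600  281  286  245  238
  199]
11000 top z -57.193084495105026 x range [-23.68  23.95] y [-22.54  22.39] xmid 0.13866526175748461
```

View pics/w38.png

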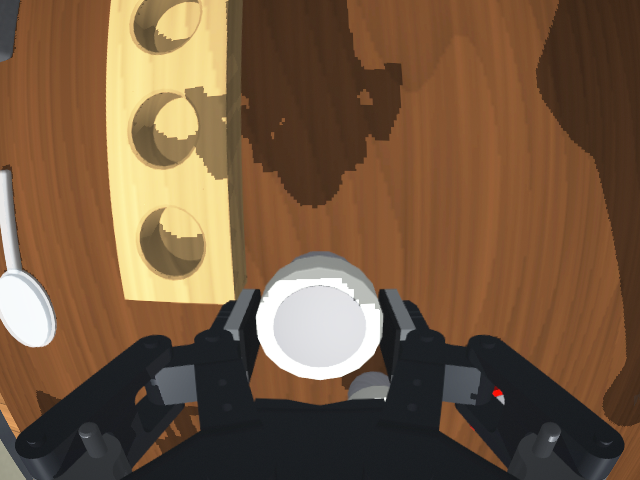

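```bash
python3 - <<'E'
from h import *
Rm=down(-92.9); go([567,-185,95],Rm)
E
```

```text
dp [14.7, -89.5, -24.6] rot [-0.51, -0.24, 0.05]
```

>>> play_rows(dp=[[0,-15,-10],[3,-35,-25],[8,-55,-25],[12,-75,-25],[15,-90,-25],[15,-90,-25],[15,-90,-25],[15,-90,-25],[15,-90,-25],[15,-90,-25]], delta_rot=[[-0.4,-0.2,0],[-0.4,-0.2,0],[-0.4,-0.2,0],[-0.4,-0.2,0],[-0.4,-0.2,0],[-0.4,-0.2,0],[-0.4,-0.2,0],[-0.4,-0.2,0],[-0.4,-0.2,0],[-0.4,-0.2,0]], jaw=[1,1,1,1,1,1,1,1,1,1])

```text
t: 48.82
position: [566.4, -184.9, 95.1]
eef_rot: [-0.689, 0.725, -0.0, 0.0]
wrist_force: [-0.8, -0.6, -0.6]
width: 48.6
```

```bash
cat > rack.py <<'E'
from h import *
def holes(w,save_as=None):
    C,u,v=cloud(w)
    k=(C[:,0]>505)&(C[:,0]<620)&(C[:,1]>-360)&(C[:,1]<-120)&(abs(C[:,2]-40.5)<3); Q=C[k]
    print(len(Q),'z',np.median(Q[:,2]))
    im=np.zeros((240,520),np.uint8); ij=((Q[:,:2]-[500,-370])*2).astype(int); im[np.clip(ij[:,0],0,239),ij[:,1]]=255
    im=cv2.morphologyEx(im,cv2.MORPH_CLOSE,np.ones((5,5))); 
    if save_as: cv2.imwrite(save_as,im)
    cnt,h=cv2.findContours(im,cv2.RETR_CCOMP,cv2.CHAIN_APPROX_NONE)
    for c,hh in zip(cnt,h[0]):
        if hh[3]>=0 and cv2.contourArea(c)>2000:
            (y,x),r=cv2.minEnclosingCircle(c); m=cv2.moments(c); e=cv2.fitEllipse(c); print('hole circ %.1f %.1f r %.1f'%(x/2+500.25,y/2-369.75,r/2),'centroid %.1f %.1f'%(m['m01']/m['m00']/2+500.25,m['m10']/m['m00']/2-369.75))
if __name__=='__main__':
    w=cap('wrist'); save(w,'pics/w39.png'); holes(w,'pics/rack2.png')
    for d in mark_of(w,'rack_hole0'): print('hole',np.round(d['point'],1),round(d['p'],2),atz(w,d['point'],40))
E
python3 rack.py; python3 -c "
from h import *
st()"
```

```text
23924 z 40.94711196623123
hole circ 565.1 -248.9 r 23.1 centroid 565.0 -249.0
hole circ 561.3 -318.6 r 23.1 centroid 561.3 -318.6
hole [313.  148.3] 0.81 [ 566.42 -248.63   40.  ]
hole [314.  253.5] 0.77 [ 569.45 -179.64   40.  ]
t48.92 pos [ 566.9  -185.09   95.51] yaw -92.86 tilt [ 0. -0. -1.] F [-0.85  0.11 -0.2 ] M [-0.   -0.01  0.02] w 48.5 q [-0.42  0.46 -0.05  1.06  0.   -1.94]
```

View pics/w39.png

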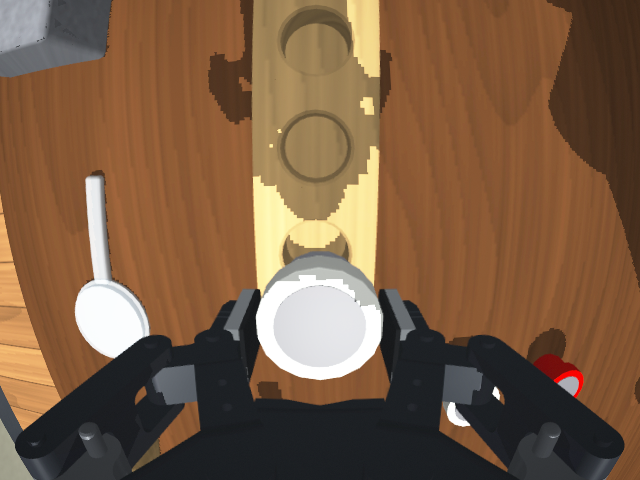

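```bash
python3 - <<'E'
from h import *
Rm=down(-92.9); go([565.1,-248.9,45],Rm); go([565.1,-248.9,0],Rm)
E
```

```text
dp [63.8, -1.3, 50.6] rot [-0.1, -0.03, 0.04]
dp [63.8, -1.2, 95.6] rot [-0.1, -0.03, 0.04]
```

>>> play_rows(dp=[[15,0,5],[35,-1,15],[55,-1,30],[64,-1.3,40],[64,-1.3,46],[64,-1.3,48],[64,-1.3,48],[64,-1.3,48],[64,-1.3,48],[64,-1.3,48]], delta_rot=[[0,0,0],[0,0,0],[0,0,0],[0,0,0],[0,0,0],[0,0,0],[0,0,0],[0,0,0],[0,0,0],[0,0,0]], jaw=[1,1,1,1,1,1,1,1,1,1])

```text
t: 49.75
position: [565.7, -248.7, 48.4]
eef_rot: [-0.69, 0.724, -0.001, 0.001]
wrist_force: [-0.2, -0.2, -1.0]
width: 48.6
```

```bash
python3 - <<'E'
from h import *
st(); Rm=down(-92.9); go([565.1,-248.9,0],Rm)
E
```

```text
t49.75 pos [ 565.7  -248.67   48.36] yaw -92.80 tilt [ 0. -0. -1.] F [-0.24 -0.17 -1.02] M [0.03 0.   0.06] w 48.6 q [-0.52  0.54 -0.06  0.98  0.   -2.04]
dp [0.2, 0.7, 48.4] rot [-0.16, -0.06, 0.1]
```

>>> play_rows(dp=[[0.2,0.7,8],[0.2,0.7,18],[0.2,0.7,28],[0.2,0.7,36],[0.2,0.7,42],[0.2,0.7,46],[0.2,0.7,48],[0.2,0.7,49],[0.2,0.7,49],[0.2,0.7,49]], delta_rot=[[0,0,0],[0,0,0],[0,0,0],[0,0,0],[0,0,0],[0,0,0],[0,0,0],[0,0,0],[0,0,0],[0,0,0]], jaw=[1,1,1,1,1,1,1,1,1,1])

```text
t: 50.58
position: [564.2, -248.4, 0.8]
eef_rot: [-0.69, 0.724, -0.001, 0.0]
wrist_force: [-5.6, 3.4, 12.7]
width: 48.2
```

```bash
python3 - <<'E'
from h import *
st()
E
python3 chk.py
```

```text
t50.58 pos [ 564.22 -248.4     0.84] yaw -92.80 tilt [ 0. -0. -1.] F [-5.58  3.44 12.72] M [ 0.61  1.14 -0.  ] w 48.2 q [-0.52  0.58 -0.12  0.87  0.   -2.04]
[ 239  233  249  212  229  203  223  193  242 8490 3111  309  252  270
  234]
11071 top z -55.43729671290302 x range [-24.08  23.49] y [-22.35  22.58] xmid -0.29213408540644537
```

>>> play_rows(dp=[[0,0,0],[0,0,0],[0,0,0],[0,0,-2],[0,0,-10],[0,0,-35],[0,0,-70],[0,0,-110],[0,0,-140],[0,0,-140]], delta_rot=[[0,0,0],[0,0,0],[0,0,0],[0,0,0],[0,0,0],[0,0,0],[0,0,0],[0,0,0],[0,0,0],[0,0,0]], jaw=[0.25,0.25,0.25,0.2,0.1,0,0,0,0,0])

```text
t: 51.47
position: [568.3, -250.7, 149.3]
eef_rot: [-0.69, 0.724, -0.007, 0.002]
wrist_force: [1.5, -1.1, 0.8]
width: 85.4
```

```bash
python3 - <<'E'
from h import *
st()
w=cap('wrist'); save(w,'pics/w40.png')
C,u,v=cloud(w); k=(np.hypot(C[:,0]-565,C[:,1]+249)<35)&(C[:,2]>48)&(C[:,2]<90); Q=C[k]
print(np.median(Q[:,2]),cv2.minEnclosingCircle(Q[:,:2].astype(np.float32)),np.linalg.lstsq(np.c_[Q[:,:2]-Q[:,:2].mean(0),np.ones(len(Q))],Q[:,2],rcond=None)[0])
t=cap('top'); save(t,'pics/t40.png',(230,160,470,340),3.3)
Rm=down(-92.9); go([500,-40,200],Rm)
E
```

```text
t51.47 pos [ 568.3  -250.71  149.33] yaw -92.80 tilt [ 0.01 -0.01 -1.  ] F [ 1.47 -1.08  0.81] M [-0.04 -0.04 -0.02] w 85.4 q [-0.52  0.47  0.11  1.19  0.   -2.04]
56.29925936273247 ((563.5787963867188, -247.89683532714844), 25.19755744934082) [ 0.    0.02 56.21]
dp [-205.6, 75.3, -57.9] rot [-0.34, -0.16, 0.09]
```

View pics/w40.png

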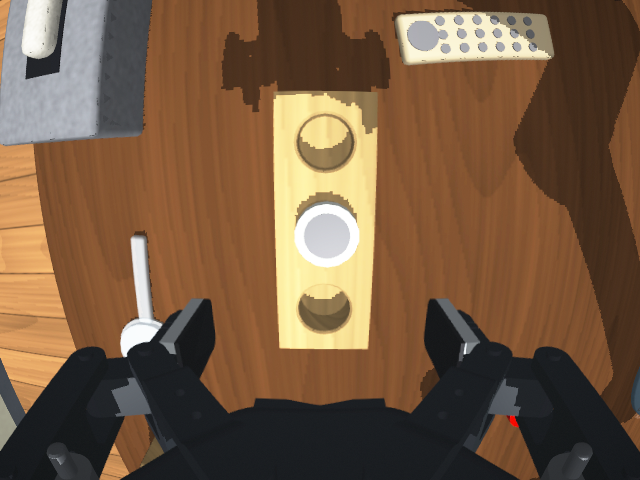

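View pics/t40.png

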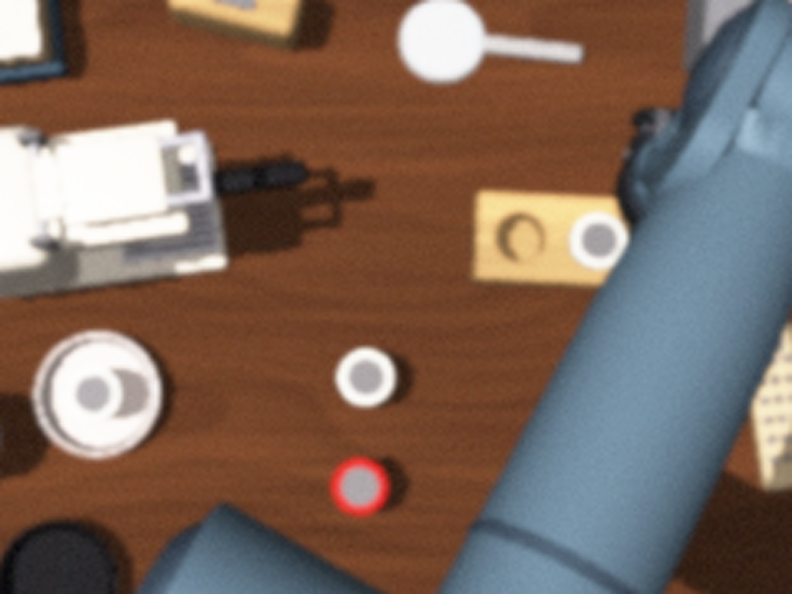

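```bash
python3 - <<'E'
from h import *
Rm=down(-92.9); gt([440.2,-36.6,150],Rm);  gt([440.2,-36.6,100],Rm)
E
```

```text
dp [-206.3, 135.7, 28.7] rot [-0.34, -0.16, 0.09]
dp [-206.4, 136.0, 78.7] rot [-0.34, -0.16, 0.09]
```

>>> play_rows(dp=[[-25,16,-5],[-55,36,-5],[-90,59,0],[-120,79,10],[-155,102,20],[-185,122,40],[-206,136,65],[-206,136,79],[-206,136,79],[-206,136,79]], delta_rot=[[-0.3,0,0],[-0.3,0,0],[-0.3,0,0],[-0.3,0,0],[-0.3,0,0],[-0.3,0,0],[-0.3,0,0],[-0.3,0,0],[-0.3,0,0],[-0.3,0,0]], jaw=[0.15,0.15,0.15,0.15,0.15,0.15,0.15,0.15,0.15,0.15])

```text
t: 52.4
position: [438.4, -36.5, 61.4]
eef_rot: [-0.69, 0.724, 0.0, -0.002]
wrist_force: [-0.2, 0.3, -0.2]
width: 72.6
```

```bash
python3 - <<'E'
from h import *
import caps
st()
w=cap('wrist'); save(w,'pics/w41.png'); caps.caps(w)
Rm=down(-92.9); gt([440.2,-36.6,24],Rm)
E
```

```text
t52.40 pos [438.39 -36.54  61.4 ] yaw -92.78 tilt [-0. -0. -1.] F [-0.2   0.32 -0.21] M [-0.03 -0.04  0.04] w 72.6 q [-0.23  0.2  -0.52  0.85 -0.   -1.75]
comp 3737 c 342.1 -29.9 r 25.1 z 44.2 rgb [226. 134. 133.]
comp 5695 c 439.8 -35.8 r 25.3 z 44.2 rgb [245. 245. 247.]
dp [-0.9, -0.0, 75.5] rot [0.01, -0.16, 0.08]
```

View pics/w41.png

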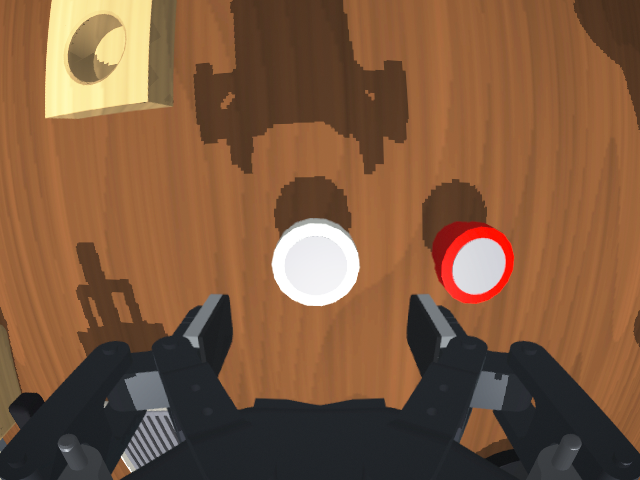

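>>> play_rows(dp=[[-1,-1,20],[-1.5,-1,42],[-1.5,-1,60],[-1.5,-1,71],[-1.5,-1,75],[-1.5,-1,75],[-1.5,-1,75],[-1.5,-1,75],[-1.5,-1,75],[-1.5,-1,75]], delta_rot=[[0,0,0],[0,0,0],[0,0,0],[0,0,0],[0,0,0],[0,0,0],[0,0,0],[0,0,0],[0,0,0],[0,0,0]], jaw=[0.25,0.25,0.25,0.25,0.25,0.25,0.25,0.25,0.25,0.25])

```text
t: 53.28
position: [442.2, -36.3, -11.7]
eef_rot: [-0.689, 0.724, -0.002, -0.001]
wrist_force: [-0.5, -0.9, 0.3]
width: 64.1
```

>>> play_rows(dp=[[0,0,0],[0,0,0],[0,0,0],[0,0,0],[0,0,0],[0,0,0],[0,0,-15],[0,0,-40],[0,0,-75],[0,0,-105]], delta_rot=[[0,0,0],[0,0,0],[0,0,0],[0,0,0],[0,0,0],[0,0,0],[0,0,0],[0,0,0],[0,0,0],[0,0,0]], jaw=[1,1,1,1,1,1,1,1,1,1], newtons=35)

```text
t: 54.12
position: [441.3, -35.7, 94.7]
eef_rot: [-0.689, 0.724, -0.001, -0.001]
wrist_force: [0.1, 0.3, -0.4]
width: 48.6
```

```bash
python3 - <<'E'
from h import *
st()
Rm=down(-92.9); go([568.9,-179.2,95],Rm); go([568.9,-179.2,48],Rm)
E
python3 chk.py
```

```text
t54.12 pos [441.32 -35.73  94.75] yaw -92.82 tilt [ 0. -0. -1.] F [ 0.05  0.29 -0.43] M [0.01 0.01 0.02] w 48.6 q [-0.22  0.17 -0.46  0.93 -0.   -1.74]
dp [137.0, -134.5, 0.3] rot [-0.04, -0.17, 0.08]
dp [136.9, -134.5, 47.3] rot [-0.04, -0.17, 0.08]
[ 216  622  230  225  210  243  216  249  201  208  214  254 8041 3553
  295]
10589 top z -49.388274800755504 x range [-24.47  23.41] y [-19.85  22.7 ] xmid -0.5308303880071819
```

```bash
python3 - <<'E'
from h import *
w=cap('wrist'); save(w,'pics/w42.png'); T=T_tool(); C,u,v=cloud(w); L=(C-T[:3,3])@T[:3,:3]
k=(np.hypot(L[:,0],L[:,1])<22)&(abs(L[:,2]+49.5)<6); Q=L[k]; print(np.linalg.lstsq(np.c_[Q[:,:2],np.ones(len(Q))],Q[:,2],rcond=None)[0])
s=cap('scene'); save(s,'pics/s42.png',(220,180,360,320),5)
E
```

```text
[  0.    -0.01 -55.35]
```

View pics/w42.png

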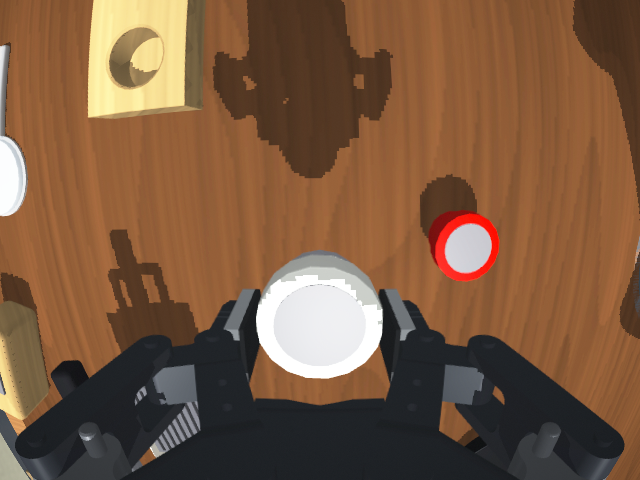

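View pics/s42.png

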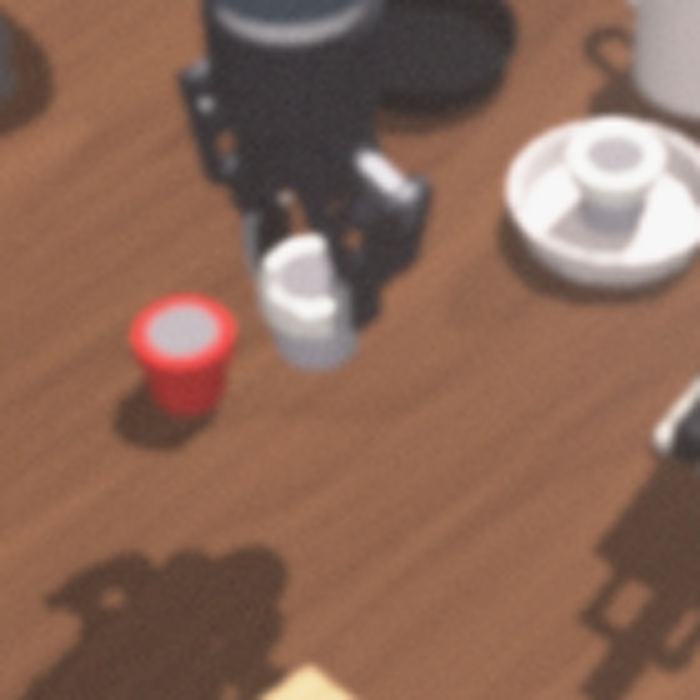

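```bash
python3 - <<'E'
from h import *
st()
Rm=down(-92.9); go([568.9,-179.2,95],Rm); go([568.9,-179.2,50],Rm)
E
```

```text
t54.27 pos [444.74 -36.51  95.93] yaw -92.82 tilt [ 0.01 -0.   -1.  ] F [ 1.13  0.11 -0.61] M [ 0.03  0.   -0.04] w 48.5 q [-0.22  0.17 -0.46  0.93 -0.   -1.74]
dp [136.4, -131.0, 2.5] rot [-0.45, -0.24, 0.08]
dp [136.2, -130.7, 47.5] rot [-0.45, -0.24, 0.08]
```

>>> play_rows(dp=[[10,-10,0],[35,-34,0],[65,-63,0],[95,-92,0],[120,-115,0],[134,-129,0],[136,-131,0],[136,-131,0],[136,-131,0],[136,-131,0]], delta_rot=[[-0.4,0,0],[-0.4,0,0],[-0.4,0,0],[-0.4,0,0],[-0.4,0,0],[-0.4,0,0],[-0.4,0,0],[-0.4,0,0],[-0.4,0,0],[-0.4,0,0]], jaw=[1,1,1,1,1,1,1,1,1,1])

```text
t: 55.1
position: [567.3, -177.2, 96.7]
eef_rot: [-0.69, 0.724, -0.001, -0.002]
wrist_force: [0.5, -0.2, 0.3]
width: 48.4
```

```bash
python3 - <<'E'
from h import *
st()
Rm=down(-92.9); go([568.9,-179.2,50],Rm); go([568.9,-179.2,0],Rm)
E
python3 chk.py
```

```text
t55.10 pos [ 567.3  -177.23   96.7 ] yaw -92.76 tilt [-0. -0. -1.] F [ 0.49 -0.16  0.34] M [ 0.06  0.   -0.02] w 48.4 q [-0.41  0.46 -0.05  1.06 -0.   -1.93]
dp [1.7, -1.8, 46.7] rot [0.09, -0.18, 0.14]
dp [1.6, -1.8, 96.7] rot [0.09, -0.18, 0.14]
[ 257  232  232  223  229  210  224  204  198 3459 8089  355  271  259
  245]
11161 top z -54.62771972842233 x range [-23.74  24.2 ] y [-22.34  22.59] xmid 0.22840763884678417
```

>>> play_rows(dp=[[1.6,-1.8,10],[1.6,-1.8,25],[1.6,-1.8,38],[1.6,-1.8,45],[1.6,-1.8,46],[1.6,-1.8,46],[1.6,-1.8,46],[1.6,-1.8,46],[1.6,-1.8,46],[1.6,-1.8,46]], delta_rot=[[0,0,0],[0,0,0],[0,0,0],[0,0,0],[0,0,0],[0,0,0],[0,0,0],[0,0,0],[0,0,0],[0,0,0]], jaw=[1,1,1,1,1,1,1,1,1,1])

```text
t: 55.98
position: [569.7, -179.4, 51.7]
eef_rot: [-0.69, 0.724, -0.001, -0.001]
wrist_force: [-0.5, 0.4, -0.5]
width: 48.3
```

```bash
python3 - <<'E'
from h import *
st()
Rm=down(-92.9); go([568.9,-179.2,0],Rm)
E
```

```text
t55.98 pos [ 569.75 -179.37   51.7 ] yaw -92.75 tilt [ 0. -0. -1.] F [-0.55  0.4  -0.49] M [ 0.02  0.04 -0.03] w 48.3 q [-0.41  0.5  -0.11  0.96 -0.   -1.93]
dp [-0.3, 0.9, 51.7] rot [-0.02, -0.22, 0.15]
```

>>> play_rows(dp=[[-0.2,0.9,8],[-0.2,0.9,18],[-0.2,0.9,28],[-0.2,0.9,36],[-0.2,0.9,43],[-0.2,0.9,48],[-0.2,0.9,51],[-0.2,0.9,52],[-0.2,0.9,52],[-0.2,0.9,52]], delta_rot=[[0,0,0],[0,0,0],[0,0,0],[0,0,0],[0,0,0],[0,0,0],[0,0,0],[0,0,0],[0,0,0],[0,0,0]], jaw=[1,1,1,1,1,1,1,1,1,1])

```text
t: 56.82
position: [568.0, -179.0, 1.2]
eef_rot: [-0.69, 0.724, -0.001, -0.002]
wrist_force: [-5.7, 2.2, 12.0]
width: 48.5
```

>>> play_rows(dp=[[0,0,0],[0,0,0],[0,0,0],[0,0,-2],[0,0,-10],[0,0,-35],[0,0,-70],[0,0,-110],[0,0,-140],[0,0,-140]], delta_rot=[[0,0,0],[0,0,0],[0,0,0],[0,0,0],[0,0,0],[0,0,0],[0,0,0],[0,0,0],[0,0,0],[0,0,0]], jaw=[0.25,0.25,0.25,0.2,0.1,0,0,0,0,0])

```text
t: 57.65
position: [572.7, -180.4, 149.4]
eef_rot: [-0.69, 0.724, -0.007, 0.001]
wrist_force: [1.3, 0.4, 0.8]
width: 85.6
```

```bash
python3 - <<'E'
from h import *
st()
go([480,-250,300],down(-92.9))
E
```

```text
t57.65 pos [ 572.7  -180.38  149.39] yaw -92.75 tilt [ 0.01 -0.01 -1.  ] F [1.28 0.4  0.83] M [-0.07 -0.07 -0.02] w 85.6 q [-0.41  0.43  0.04  1.17 -0.   -1.93]
dp [75.2, 87.5, -151.0] rot [-0.67, -0.48, 0.16]
```

```bash
python3 - <<'E'
from h import *
go([560,-20,380],down(-92.9))
E
```

```text
dp [-157.7, 17.7, -232.1] rot [-0.67, -0.48, 0.16]
```

>>> play_rows(dp=[[0,0,-40],[-15,2,-80],[-40,5,-120],[-70,8,-160],[-100,11,-195],[-130,15,-220],[-155,18,-231],[-157,18,-231],[-157,18,-231],[-157,18,-231]], delta_rot=[[0,0,0],[0,0,0],[0,0,0],[0,0,0],[0,0,0],[0,0,0],[0,0,0],[0,0,0],[0,0,0],[0,0,0]], jaw=[0,0,0,0,0,0,0,0,0,0])

```text
t: 58.48
position: [560.0, -20.8, 378.5]
eef_rot: [-0.69, 0.723, -0.007, 0.001]
wrist_force: [-0.3, -0.3, -0.9]
width: 85.3
```

```bash
cat > fin.py <<'E'
from h import *
st()
w=cap('wrist'); save(w,'pics/w50.png'); s=cap('scene'); save(s,'pics/s50.png'); t=cap('top'); save(t,'pics/t50.png',(100,130,520,400),1.9)
for q in (w,s):
    C,u,v=cloud(q)
    for n,c,lo,hi in (('near',(568.9,-179.2),48,90),('mid',(565,-249),48,90),('dish',(425,211),40,60),('red',(342,-30),38,50)):
        k=(np.hypot(C[:,0]-c[0],C[:,1]-c[1])<32)&(C[:,2]>lo)&(C[:,2]<hi); Q=C[k]
        if len(Q)>20: print(q['n'],n,len(Q),'z %.1f'%np.median(Q[:,2]),cv2.minEnclosingCircle(Q[:,:2].astype(np.float32)),np.linalg.lstsq(np.c_[Q[:,:2]-Q[:,:2].mean(0),np.ones(len(Q))],Q[:,2],rcond=None)[0])
    L=np.c_[(C[:,:2]-AX)@f+66,(C[:,:2]-AX)@left,C[:,2]]
    k=(L[:,2]>195)&(L[:,2]<225)&(abs(L[:,1])<27)&(L[:,0]>20)&(L[:,0]<95); Q=L[k]
    if len(Q)>20: print(q['n'],'lid slope',np.polyfit(Q[:,0],Q[:,2],1))
    k=(L[:,2]>195)&(L[:,2]<230)&(abs(L[:,1])<22)&(L[:,0]>125)&(L[:,0]<146); print('bar',np.percentile(L[k][:,2],[50,90]) if k.sum()>5 else '')
    k=(L[:,0]-66>55)&(L[:,0]-66<165)&(abs(L[:,1])<40)&(L[:,2]>115)&(L[:,2]<135); Q=L[k]
    if len(Q)>20: print('handle',np.median(Q[:,2]),cv2.minAreaRect(Q[:,:2].astype(np.float32)))
E
python3 fin.py
```

```text
t58.48 pos [559.97 -20.77 378.46] yaw -92.69 tilt [ 0.01 -0.01 -1.  ] F [-0.26 -0.29 -0.92] M [0.03 0.09 0.01] w 85.3 q [-0.15  0.39  0.58  1.75 -0.01 -1.67]
wrist near 1056 z 56.4 ((567.39892578125, -178.37461853027344), 25.455142974853516) [-0.   -0.02 56.31]
wrist mid 989 z 56.4 ((563.4323120117188, -247.29510498046875), 25.047367095947266) [ 0.01 -0.03 56.27]
wrist dish 654 z 48.9 ((424.97772216796875, 211.0926971435547), 25.972801208496094) [-0.04  0.05 48.45]
wrist red 836 z 44.2 ((341.9889221191406, -30.185583114624023), 25.39051055908203) [-0.01  0.01 44.05]
wrist lid slope [  0.02 208.73]
bar [210.25 211.67]
handle 125.47576986215972 ((171.28768920898438, -0.4095792770385742), (20.973936080932617, 100.06790924072266), 89.67251586914062)
scene near 402 z 56.3 ((569.0308837890625, -177.70346069335938), 25.895992279052734) [-0.03  0.02 56.14]
scene mid 442 z 56.5 ((564.3866577148438, -245.66627502441406), 25.90436553955078) [-0.04  0.04 56.12]
scene dish 223 z 49.2 ((426.516845703125, 212.044189453125), 28.05587387084961) [-0.04  0.05 48.71]
scene red 255 z 44.8 ((343.0007629394531, -27.42517852783203), 26.926912307739258) [-0.03  0.01 44.48]
scene lid slope [  0.02 209.45]
bar [210.06 212.79]
handle 125.5616913883174 ((172.67298889160156, -2.422090530395508), (21.736454010009766, 97.3643569946289), 88.53131866455078)
```

View pics/w50.png

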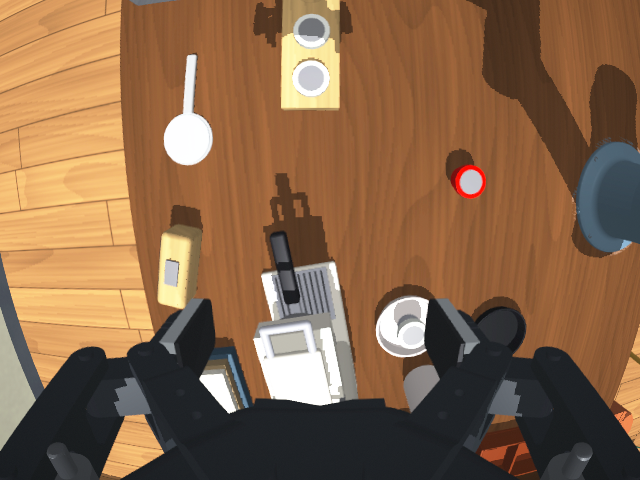

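View pics/s50.png

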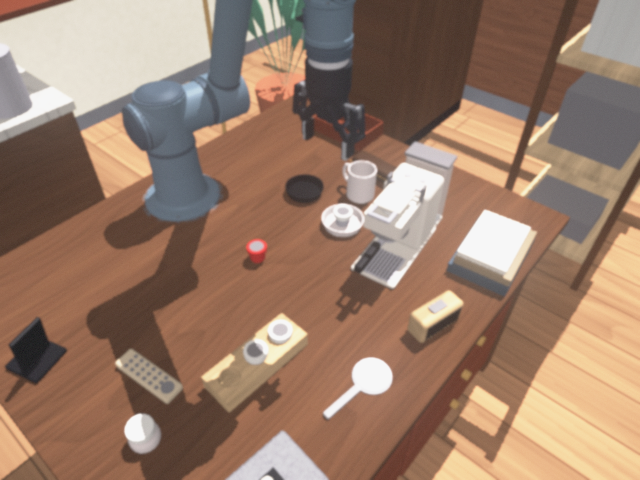

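View pics/t50.png

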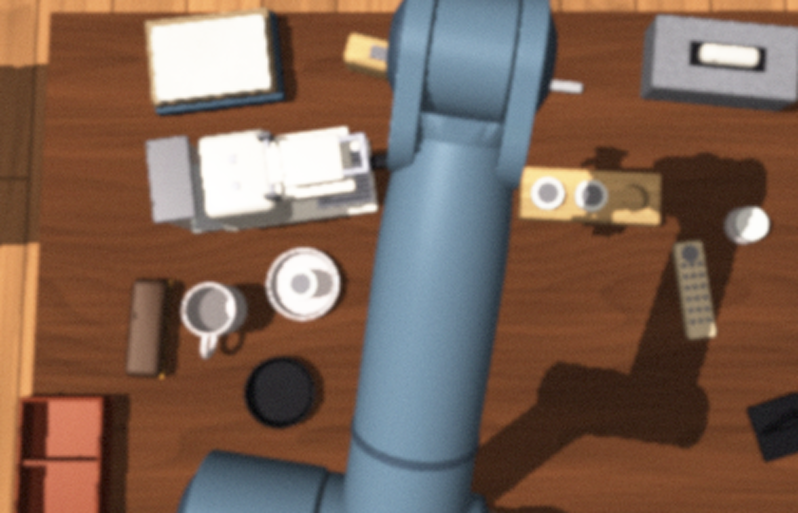

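```bash
python3 -c "
from h import *
print(bot.hand_in()); st()"
```

```text
the job is handed in; nothing more can be done
None
the job is handed in; nothing more can be done
```

I did the job in the order asked and handed it in at about 59 s of the 210 s allowed. All the final picture checks agree with it being done; no verdict was reported.

**What I did**
1. Swung the clamp lid up.
2. Moved the used capsule from the well to the round white dish.
3. Lifted the funnel through the collar gaps with its handle to the front left, twisted it to the front and let its lugs sink into their seats.
4. Set one capsule from the top in the well and pressed the lid down on it.
5. Put the other two capsules in the rack, in the middle hole and the end hole nearest the brewer.

**Last checks** (wrist and scene cameras agree; their depth readings on the capsules ran about 1 mm high)

| Item | Measured | Expected |
|---|---|---|
| Lid angle | about 0.02 rad; it would not go further under 17 N | 0.02 rad |
| Funnel handle top | level at 125.5 mm, within about 1.5° of straight to the front | 125 mm, 2° play |
| Rack capsules, cap tops | 56.3 mm, level | 55 mm |
| Used capsule in dish | standing upright, centred | upright in dish |

**What disagreed or went differently**
- **Fingertip offset:** the real fingertips sit about 37 mm behind the reported tool point. My first lid push passed over the bar and moved nothing. I found the offset with the cameras and confirmed it by touching the table with the shut fingers; the wrist force read 46 N in that test. I corrected for it from then on.
- **Knocked capsule:** one capsule was found about 5 cm from where it had stood. I measured its new place before picking it up.
- **Left alone:** I did not touch the red capsule, the black dish or the other things; the red capsule measured the same place at the end.

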